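# Put away a tumbled batch of box hinges

### The job

The tumbled hinge leaves have dried, so clear the bench: lay every leaf that is on the drying board into the tray that carries a sample of the same hand, left-hand and right-hand leaves kept apart. Pour all the polishing triangles from the cup into the glass canister, close the canister with its lid fully seated, and stand the empty cup upright on its cork mat again, not overhanging. Leave the bowl, the pliers and the third hand where they are.

Things in the scene. Friction and masses are not known exactly. Their poses are not given: they have to be found in the camera images.
- left_leaf1: LEFT-HAND hinge leaf, brass, 90 g, back down: plate 46 (x) by 30 (y) by 6; on its +y edge, axis along x at y = 18.5, z = 6, a barrel 12 thick, 23 long on the -x half and a steel pin 6 thick on the +x half (barrel left, pin right with that edge away from you). Origin: under the plate's centre, z up; mass centre near y = 5. At first on the drying board (white, 12 thick), any yaw; may be absent.
- left_leaf2: LEFT-HAND hinge leaf, brass, 90 g, back down: plate 46 (x) by 30 (y) by 6; on its +y edge, axis along x at y = 18.5, z = 6, a barrel 12 thick, 23 long on the -x half and a steel pin 6 thick on the +x half (barrel left, pin right with that edge away from you). Origin: under the plate's centre, z up; mass centre near y = 5. At first on the drying board (white, 12 thick), any yaw; may be absent.
- left_leaf3: LEFT-HAND hinge leaf, brass, 90 g, back down: plate 46 (x) by 30 (y) by 6; on its +y edge, axis along x at y = 18.5, z = 6, a barrel 12 thick, 23 long on the -x half and a steel pin 6 thick on the +x half (barrel left, pin right with that edge away from you). Origin: under the plate's centre, z up; mass centre near y = 5. At first on the drying board (white, 12 thick), any yaw; may be absent.
- right_leaf1: RIGHT-HAND hinge leaf, brass, 90 g, back down: plate 46 (x) by 30 (y) by 6; on its +y edge, axis along x at y = 18.5, z = 6, a barrel 12 thick, 23 long on the +x half and a steel pin 6 thick on the -x half (barrel right, pin left with that edge away from you). Origin: under the plate's centre, z up; mass centre near y = 5. At first on the drying board (white, 12 thick), any yaw; may be absent.
- right_leaf2: RIGHT-HAND hinge leaf, brass, 90 g, back down: plate 46 (x) by 30 (y) by 6; on its +y edge, axis along x at y = 18.5, z = 6, a barrel 12 thick, 23 long on the +x half and a steel pin 6 thick on the -x half (barrel right, pin left with that edge away from you). Origin: under the plate's centre, z up; mass centre near y = 5. At first on the drying board (white, 12 thick), any yaw; may be absent.
- right_leaf3: RIGHT-HAND hinge leaf, brass, 90 g, back down: plate 46 (x) by 30 (y) by 6; on its +y edge, axis along x at y = 18.5, z = 6, a barrel 12 thick, 23 long on the +x half and a steel pin 6 thick on the -x half (barrel right, pin left with that edge away from you). Origin: under the plate's centre, z up; mass centre near y = 5. At first on the drying board (white, 12 thick), any yaw; may be absent.
- left_tray: tray for left-hand leaves: low open grey steel tray, fixed: outer 112 (x) by 134 (y) by 28 high, walls and floor 4 thick. Origin: centre of its underside, z up, yaw within 0.1 of the world's. Outside its -y side, on a tongue 66 by 56 by 10 high, a sample left-hand hinge leaf is screwed down as its label. The trays may stand either way round.
- right_tray: tray for right-hand leaves: low open grey steel tray, fixed: outer 112 (x) by 134 (y) by 28 high, walls and floor 4 thick. Origin: centre of its underside, z up, yaw within 0.1 of the world's. Outside its -y side, on a tongue 66 by 56 by 10 high, a sample right-hand hinge leaf is screwed down as its label. The trays may stand either way round.
- canister: round glass canister with a steel rim, open, fixed and empty: outer diameter 110, wall 3, floor 4, height 95. Origin: centre of its underside, z up.
- lid: steel lid of the canister, 150 g, at first on the bench right way up: below, a plug 92 in diameter, 8 deep, for the canister's mouth (about 102 inside); on it a disc 114 in diameter, 4 thick, that rests on the rim; on top a black knob 22 in diameter from z = 12 to 38. Origin: centre of the plug's underside, z up; seated, 87 above the canister's origin.
- mat: round cork mat, fixed, diameter 110, 4 thick, the cup's place on the bench. Origin: centre of its underside.
- cup: tapered aluminium cup without handle, 120 g, starting upright on the cork mat: outer diameter 50 at the foot, 66 at the rim, 58 at half height, 84 high, wall 3, floor 4. Origin: centre of its underside, z along its axis toward the mouth. About half full of loose polishing triangles.
- cup_rim (a point): centre of the cup's mouth, 84 from its foot along its axis.
- media1: white ceramic polishing triangle: three-sided prism 13 thick, side 17, corners 10 from its axis, 11 g, smooth (friction about 0.35). Origin: centre of one triangular face, z along the prism's axis. Starts loose in the cup; may be absent.
- media2: white ceramic polishing triangle: three-sided prism 13 thick, side 17, corners 10 from its axis, 11 g, smooth (friction about 0.35). Origin: centre of one triangular face, z along the prism's axis. Starts loose in the cup; may be absent.
- media3: white ceramic polishing triangle: three-sided prism 13 thick, side 17, corners 10 from its axis, 11 g, smooth (friction about 0.35). Origin: centre of one triangular face, z along the prism's axis. Starts loose in the cup; may be absent.
- media4: white ceramic polishing triangle: three-sided prism 13 thick, side 17, corners 10 from its axis, 11 g, smooth (friction about 0.35). Origin: centre of one triangular face, z along the prism's axis. Starts loose in the cup; may be absent.
- media5: white ceramic polishing triangle: three-sided prism 13 thick, side 17, corners 10 from its axis, 11 g, smooth (friction about 0.35). Origin: centre of one triangular face, z along the prism's axis. Starts loose in the cup; may be absent.
- media6: white ceramic polishing triangle: three-sided prism 13 thick, side 17, corners 10 from its axis, 11 g, smooth (friction about 0.35). Origin: centre of one triangular face, z along the prism's axis. Starts loose in the cup; may be absent.
- media7: white ceramic polishing triangle: three-sided prism 13 thick, side 17, corners 10 from its axis, 11 g, smooth (friction about 0.35). Origin: centre of one triangular face, z along the prism's axis. Starts loose in the cup; may be absent.
- bowl: bystander: small steel bowl of findings, 86 across, 32 high. Origin: centre of its underside.
- pliers: bystander: pair of pliers with black handles lying flat, 140 long. Origin: at the underside of its joint.
- third_hand: bystander: soldering third hand, round iron base 84 across, 115 high. Origin: centre of its underside.

How it is judged:
On the way, in this order (a step that is already met when the one before it is completed fails the run):
1. the cup is held tipped with its mouth over the canister (angle between cup's own z axis and vertical above 0.9 rad and horizontal distance between cup_rim and canister below 0.08 m and contact force between the fingers and cup above 0.5 N), for 0.1 s.
2. all the polishing triangles lie in the canister (horizontal distance between each of media1, media2, media3, media4, media5, media6, media7 and canister below 0.054 m and z of each of media1, media2, media3, media4, media5, media6, media7 in the frame of canister below 0.085 m), for 0.2 s.
3. the lid is seated on the canister (horizontal distance between lid and canister below 0.009 m and z of lid in the frame of canister between 0.083 and 0.09 m and angle between lid's own z axis and vertical below 0.05 rad), for 0.2 s.
At the end, for the whole second after the job is handed in: each leaf rests inside the walls of the tray of its own hand (origin no more than 30 mm up); all triangles are in the canister; the lid sits level on its rim, within 9 mm of centre; the cup stands upright at rest on the mat, within 33 mm of its centre (all of step 2 and all of step 3 and x of left_leaf1 in the frame of left_tray between -0.053 and 0.053 m and y of left_leaf1 in the frame of left_tray between -0.064 and 0.064 m and z of each of left_leaf1, left_leaf2, left_leaf3 in the frame of left_tray below 0.03 m and linear speed of each of left_leaf1, left_leaf2, left_leaf3, right_leaf1, right_leaf2, right_leaf3 below 0.05 m/s and x of left_leaf2 in the frame of left_tray between -0.053 and 0.053 m and y of left_leaf2 in the frame of left_tray between -0.064 and 0.064 m and x of left_leaf3 in the frame of left_tray between -0.053 and 0.053 m and y of left_leaf3 in the frame of left_tray between -0.064 and 0.064 m and x of right_leaf1 in the frame of right_tray between -0.053 and 0.053 m and y of right_leaf1 in the frame of right_tray between -0.064 and 0.064 m and z of each of right_leaf1, right_leaf2, right_leaf3 in the frame of right_tray below 0.03 m and x of right_leaf2 in the frame of right_tray between -0.053 and 0.053 m and y of right_leaf2 in the frame of right_tray between -0.064 and 0.064 m and x of right_leaf3 in the frame of right_tray between -0.053 and 0.053 m and y of right_leaf3 in the frame of right_tray between -0.064 and 0.064 m and horizontal distance between cup and mat below 0.033 m and angle between cup's own z axis and vertical below 0.08 rad and z of cup in the frame of mat below 0.008 m and linear speed of cup below 0.03 m/s); the robot touches nothing.
It fails at once if bowl pushed more than 25 mm out of place (distance of bowl from where it was at the start of the episode above 0.025 m).
It fails at once if pliers pushed more than 25 mm out of place (distance of pliers from where it was at the start of the episode above 0.025 m).
It fails at once if third hand pushed more than 25 mm out of place (distance of third_hand from where it was at the start of the episode above 0.025 m).
Of left_leaf1, left_leaf2, left_leaf3, right_leaf1, right_leaf2, right_leaf3 only 4 to 6 are there at a start; the rules pass over those that are not, and their reading is None.
Of media5, media6, media7 only 1 to 3 are there at a start; the rules pass over those that are not, and their reading is None.
At some moment in a run one of left_leaf1, left_leaf2, left_leaf3, right_leaf1, right_leaf2, right_leaf3, lid may be knocked a few centimetres aside while the robot is not near it.
It also fails if it takes over 210 s, if anything falls off the work surface, if the arm or the gripper's body presses on something with over 40 N, if the wrist force passes 120 N, or if a joint passes its speed limit or range.

### The arm

A 6-joint arm with a two-finger parallel gripper is mounted at the origin on the work surface. World frame = base frame: x ahead of the robot, y to its left, z up, the work surface at z = 0. Lengths are in m, angles in rad, forces in N, time in s.
With the tool pointing down it reaches from about 0.4 to 0.825 m from the base axis. Payload 7 kg.
Tool frame: the origin (TCP) lies at the centre of the arm's flange, where the gripper is bolted on; the fingertips stand 178 mm ahead of it and the grasp point (between the pads) lies 159 mm ahead of it (arm.tip_reach is the distance from the TCP to the fingertips, in m); z points along the fingers, y is the direction in which the jaws open and shut (so a half turn about z gives the same grasp; the last joint's range is limited). The gripper opens to 88 mm and grips with 3 to 60 N. Pads are 19 mm wide; open, the fingers measure 130 mm over their backs; the gripper's body (78 mm by 193 mm) begins 47 mm behind the grasp point.
Start: joints at [-0.861, 0.359, 0.012, 0, -1.224, -0.288], TCP at [0.276, -0.616, 0.405] pointing down, gripper open.
Joint ranges: [-3.07, 3.07], [-1.43, 2.12], [-1.02, 1.25], [-3.03, 1.67], [-3.05, -0], [-3.03, 3.03]. Speed limits (rad/s): [2.39, 2.39, 3.01, 3.14, 3.14, 3.14].

### API

Orientations are given as [roll, pitch, yaw] about the fixed x, y, z axes, in that order (R = Rz(yaw) Ry(pitch) Rx(roll)).
In Python, from station import arm gives the robot as it stands.
- The arm moves only by the shell command python3 -m inch 'ROWS' [OPENING] [FORCE]. ROWS is JSON, a list that holds one entry, the list of rows, each a list of 6 numbers: the shift along the world's x, y, z in units of 200 mm (1.0 is 200 mm), then the turn, a rotation vector about the world's x, y, z in units of 180 degrees (1.0 is 180 degrees). A call has 1 to 8 rows; each row is the pose to reach, as a shift and turn from the pose commanded when the call began, turning the shorter way round; what a row does not reach only later rows make up. A row lasts 1/8 s, in which the tool goes at most 62.5 mm and 10.7 degrees, less where a joint would pass 70% of its speed; a pose out of reach is approached as far as the arm can. A call with a number of a shift or a turn outside -1 to 1 is refused whole. A call with a gripper value outside its range is refused whole. OPENING is the finger opening in mm, from 0 to 87.6, set as the call begins (- or left out, the last holds). The fingers move at their own pace and stop on an object; FORCE is the grip in N (left out, the last holds). Time passes only in rows, so rows that repeat a pose let the fingers close. It gives the time, the measured TCP pose, the force and the opening at its end, in the units of the state.
- arm.get_state(): the state, without advancing time (a new reading comes with each control period).
- arm.grab_frame(name): name is "side" or "top" or "wrist"; returns the picture (480x640x3 uint8, blue, green, red); there is no depth.
- arm.camera_params(name): a dict with "vertical_fov" (degrees; the focal length in pixels is half the picture's height over the tangent of half this angle, whatever the lens; pixels are square), "cx", "cy" (the principal point, pixels), "pose" (4x4, takes a point from camera to world coordinates). Camera axes: x right, y down, z forward; pixel columns grow to the right and rows downward; lengths in m; the calibration is good to about 2 mm. A picture is of the moment at which its call begins: read the wrist's pose just before it. camera_params takes no time and is no camera call; for the wrist camera it gives the pose at the moment of the call.
- arm.job_done(): hands the job in, once; it reports no verdict.
Trained networks look in the newest picture that a camera, given by its name, has taken for a name from the list of things; names that differ only in an ending like _2 or _b are one class to them, and where a whole thing is asked for, a point or a joint stands for the part that bears it (a point fixed in the world has none). Each returns a list of dicts, best first, with "score" (0 to 1); they miss things now and then, are a little off and sometimes report something else, mostly with a low value. They report only what shows in the picture. A call takes as long as a camera call.
- arm.search_frame(target, camera): "box" ([left, top, right, bottom] in pixels, round what is visible of it).
- arm.regions_of(target, camera): "region" (480x640 bool, what is visible of it) and "box" ([left, top, right, bottom] in pixels, round what is visible of it).
The state is a dict: "t": time; "q": joint angles; "qd": joint speeds; "joint_efforts": joint torques, N m; "eef_pos": TCP position; "ee_rot": TCP orientation; "force": force on the tool from outside, world axes, zero at the start; "moment": the same for the moment, N m; "width": finger opening in m.
Only numpy, scipy, OpenCV 4.12 (cv2) and the standard library are available. Lean on these libraries where they do the work, as an engineer would, in place of code of your own. Each camera call takes 0.05 s, during which the arm holds its last target.

## Working session

There is one attempt and no reset: what is moved stays moved. The work goes in short steps, Python scripts to look and compute and a shell command to move; the robot and the scene stay as the last step left them, time stands still between calls to the robot, and variables do not carry over. Pictures are saved under pics/ and viewed, and the job is handed in when it is done.

```bash
ls; mkdir -p pics; python3 - <<'E'
from station import arm
import cv2
for n in ("side","top","wrist"):
    im=arm.grab_frame(n); cv2.imwrite(f"pics/{n}0.png",im)
    p=arm.camera_params(n); print(n,p)
print(arm.get_state())
E
```

```text
pics
side {'vertical_fov': 43.19660012867874, 'cx': 318.10173124694626, 'cy': 240.6317548957039, 'pose': array([[-0.96719197, -0.13317667,  0.21634156,  0.32833392],
       [-0.25347975,  0.44903339, -0.85680629,  1.00738468],
       [ 0.01696203, -0.88353437, -0.46805908,  0.64575633],
       [ 0.        ,  0.        ,  0.        ,  1.        ]])}
top {'vertical_fov': 51.542342301371846, 'cx': 324.79824062782336, 'cy': 232.45196133420873, 'pose': array([[ 0.02645866, -0.9916482 ,  0.12622912,  0.44804664],
       [-0.99908601, -0.03047281, -0.02997589,  0.04122751],
       [ 0.03357209, -0.12532063, -0.99154811,  1.07274456],
       [ 0.        ,  0.        ,  0.        ,  1.        ]])}
wrist {'vertical_fov': 61.38404722813306, 'cx': 319.21185990811125, 'cy': 232.94492317492072, 'pose': array([[-4.10467728e-01,  8.72054899e-01,  2.66526728e-01,
         2.05114608e-01],
       [ 9.11874581e-01,  3.92223413e-01,  1.21018773e-01,
        -6.49236807e-01],
       [ 9.96991181e-04,  2.92713249e-01, -9.56199749e-01,
         3.84513185e-01],
       [ 0.00000000e+00,  0.00000000e+00,  0.00000000e+00,
         1.00000000e+00]])}
{'t': 0.15, 'q': array([-8.60885889e-01,  3.59196101e-01,  1.12711911e-02, -2.52248300e-04,
       -1.22410407e+00, -2.88058451e-01]), 'qd': array([ 9.10854387e-04, -4.90628554e-03,  2.94690557e-03,  1.72831652e-03,
       -1.57739983e-03,  9.17280138e-07]), 'joint_efforts': array([-1.28888601e-03, -5.83275962e+01,  2.93289649e+01,  7.00113416e+00,
        8.78950814e-03, -1.26580053e-04]), 'eef_pos': array([ 0.27628607, -0.61570196,  0.403956  ]), 'ee_rot': array([ 3.14034341e+00, -1.22824656e-04, -2.71982645e+00]), 'force': array([-0.32629286,  0.12984371,  0.00872718]), 'moment': array([-0.01217518,  0.03308182,  0.00029777]), 'width': 0.0877813988301603}
```

View pics/top0.png

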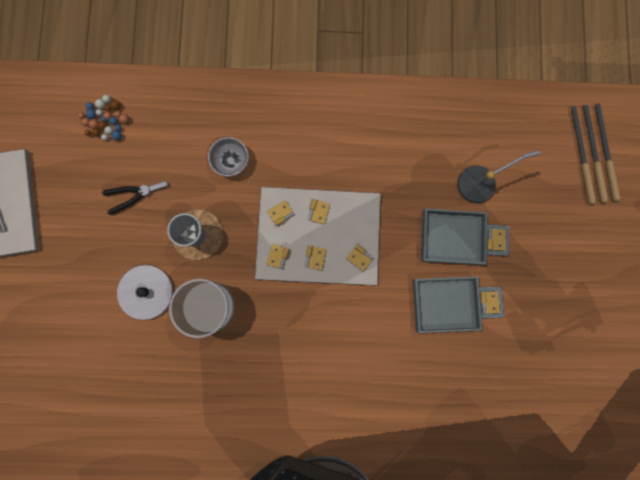

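View pics/side0.png

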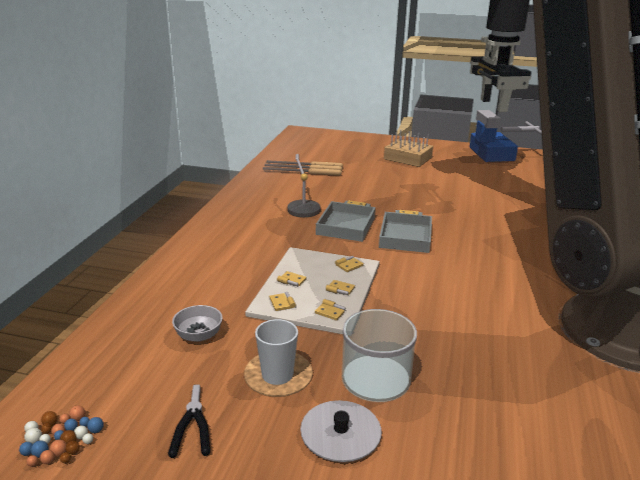

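View pics/wrist0.png

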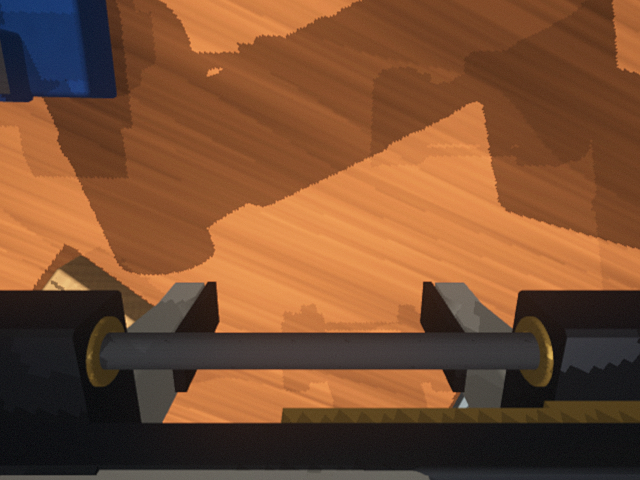

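```bash
cat > h.py <<'E'
from station import arm
import cv2, numpy as np
from scipy.spatial.transform import Rotation as Ro
def ray(cam,u,v,p=None):
    p=p or arm.camera_params(cam); f=240/np.tan(np.radians(p["vertical_fov"]/2))
    d=np.array([(u-p["cx"])/f,(v-p["cy"])/f,1.]); P=p["pose"]
    return P[:3,3],P[:3,:3]@d
def plane(cam,u,v,z,p=None):
    o,d=ray(cam,u,v,p); return o+d*(z-o[2])/d[2]
def proj(cam,X,p=None):
    p=p or arm.camera_params(cam); f=240/np.tan(np.radians(p["vertical_fov"]/2))
    P=p["pose"]; c=(np.asarray(X)-P[:3,3])@P[:3,:3]
    return np.stack([c[...,0]/c[...,2]*f+p["cx"],c[...,1]/c[...,2]*f+p["cy"]],-1)
def tri(obs):
    A=np.zeros((3,3));b=np.zeros(3)
    for cam,u,v in obs:
        o,d=ray(cam,u,v); d=d/np.linalg.norm(d); M=np.eye(3)-np.outer(d,d); A+=M;b+=M@o
    return np.linalg.solve(A,b)
def st():
    s=arm.get_state(); print("t",round(s["t"],2),"tcp",s["eef_pos"].round(4),"rot",s["ee_rot"].round(3),"F",s["force"].round(1),"w",round(s["width"]*1000,1)); return s
E
python3 - <<'E'
from h import *
arm.grab_frame("top")
for n in ["left_leaf1","right_leaf1","left_tray","right_tray","canister","lid","mat","cup","bowl","pliers","third_hand","media1"]:
    for r in arm.regions_of(n,"top")[:6]:
        m=r["region"]; ys,xs=np.nonzero(m)
        if len(xs)==0: continue
        rr=cv2.minAreaRect(np.stack([xs,ys],1).astype(np.float32))
        print(n,round(r["score"],2),[round(b) for b in r["box"]],len(xs),"c",round(xs.mean(),1),round(ys.mean(),1),"xy0",plane("top",xs.mean(),ys.mean(),0)[:2].round(3), "rect",[np.round(q,1) for q in rr])
E
```

```text
left_leaf1 0.73 [264, 246, 292, 268] 371 c 277.0 255.8 xy0 [0.531 0.111] rect [array([277.3, 256.1]), array([18.3, 21.5]), np.float64(18.4)]
left_leaf1 0.59 [344, 247, 373, 270] 361 c 359.2 257.1 xy0 [ 0.533 -0.067] rect [array([359.8, 257. ]), array([21.2, 18.2]), np.float64(36.9)]
right_leaf1 0.88 [305, 245, 326, 268] 374 c 314.4 257.3 xy0 [0.53 0.03] rect [array([314. , 257.5]), array([18.2, 21.4]), np.float64(11.3)]
right_leaf1 0.86 [310, 200, 331, 226] 362 c 317.9 211.2 xy0 [0.631 0.025] rect [array([317.5, 211.4]), array([18., 21.]), np.float64(15.9)]
right_leaf1 0.65 [268, 202, 291, 226] 344 c 280.1 212.8 xy0 [0.625 0.107] rect [array([280.1, 212.9]), array([17.2, 21.4]), np.float64(56.3)]
left_tray 0.61 [420, 206, 510, 266] 4163 c 460.7 237.0 xy0 [ 0.584 -0.29 ] rect [array([464.8, 236.9]), array([88.4, 53.7]), np.float64(3.2)]
right_tray 0.66 [413, 280, 502, 332] 4206 c 453.6 304.1 xy0 [ 0.437 -0.273] rect [array([458.1, 303.9]), array([53.9, 89. ]), np.float64(87.6)]
canister 0.75 [167, 280, 238, 337] 2993 c 200.9 307.5 xy0 [0.416 0.267] rect [array([201.5, 307.5]), array([
[... 822 characters left out ...]
64(73.3)]
pliers 0.58 [101, 185, 164, 216] 612 c 131.2 194.3 xy0 [0.655 0.431] rect [array([135.5, 191.9]), array([25.3, 65.3]), np.float64(70.6)]
third_hand 0.89 [460, 154, 542, 204] 1255 c 480.8 180.9 xy0 [ 0.711 -0.336] rect [array([494.2, 167. ]), array([37. , 85.5]), np.float64(48.5)]
third_hand 0.46 [268, 243, 288, 269] 361 c 277.2 256.2 xy0 [0.53 0.11] rect [array([277.5, 256.8]), array([18.3, 21.1]), np.float64(16.7)]
media1 0.6 [182, 231, 186, 239] 43 c 185.0 234.0 xy0 [0.572 0.31 ] rect [array([185.3, 234.3]), array([6.4, 7.1]), np.float64(45.0)]
media1 0.42 [207, 136, 247, 181] 1176 c 227.5 156.1 xy0 [0.748 0.228] rect [array([227.5, 156.2]), array([38.1, 37.9]), np.float64(31.0)]
```

```bash
python3 - <<'E'
import cv2
im=cv2.imread("pics/top0.png")
cv2.imwrite("pics/top0_leaf.png",cv2.resize(im[180:290,250:390],(770,605)[:2],interpolation=cv2.INTER_CUBIC)[:600])
cv2.imwrite("pics/top0_tray.png",cv2.resize(im[200:340,400:530],(557,600),interpolation=cv2.INTER_CUBIC))
cv2.imwrite("pics/top0_cup.png",cv2.resize(im[200:345,110:245],(559,600),interpolation=cv2.INTER_CUBIC))
E
```

```text
(no output)
```

View pics/top0_leaf.png

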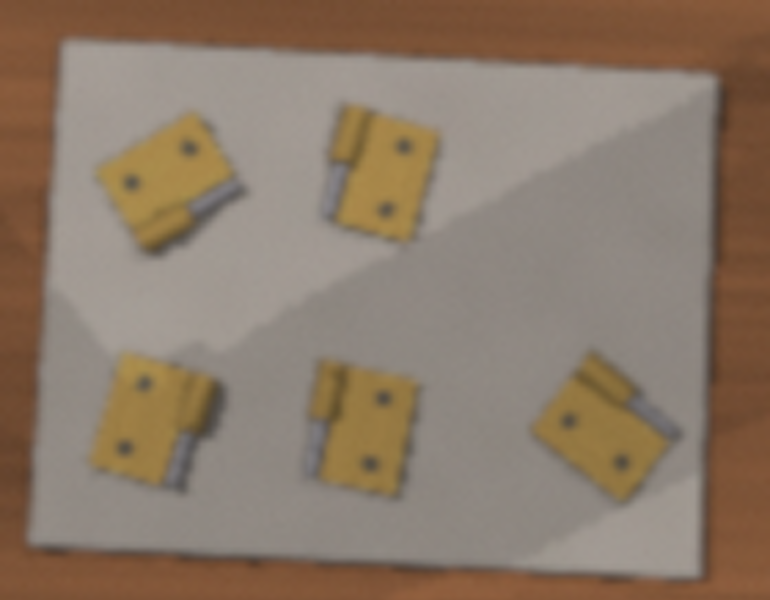

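View pics/top0_tray.png

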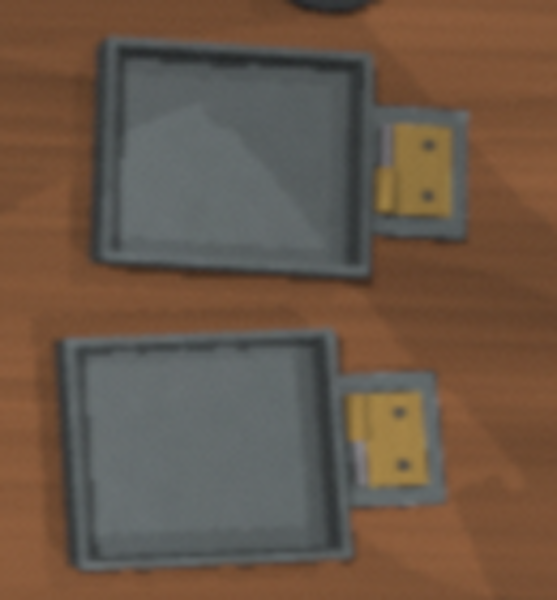

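View pics/top0_cup.png

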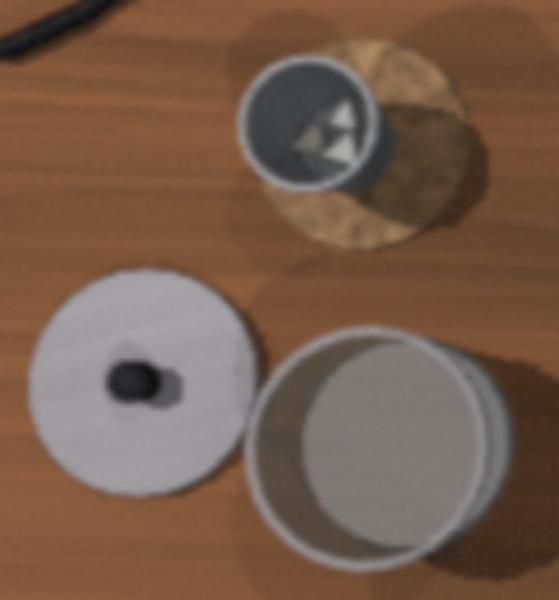

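```bash
python3 - <<'E'
from h import *
for n,u,v,z in [("cup",184.6,229.7,.088),("can",198.6,308.2,.095),("lid",144.5,292.3,.012),("mat",198.5,235,.004),("board",319,236,.012),("ltray_top",455.5,237.5,.028),("rtray_top",448.5,305.5,.028)]:
    print(n,plane("top",u,v,z)[:2].round(4))
# canister diameter check
a=plane("top",110+247/4.14,308,.095);b=plane("top",110+486/4.14,308,.095);print("can dia",np.linalg.norm(a-b))
a=plane("top",110+28/4.14,292,.012);b=plane("top",110+258/4.14,292,.012);print("lid dia",np.linalg.norm(a-b))
arm.grab_frame("side")
for n in ["cup","canister","lid","mat"]:
    for r in arm.regions_of(n,"side")[:1]: print(n,r["box"],r["score"])
im=cv2.imread("pics/side0.png"); cv2.imwrite("pics/s_crop.png",cv2.resize(im[290:470,170:430],(780,540),interpolation=cv2.INTER_CUBIC))
for n,x,y,R,z in [("cup",0.565,0.30,.033,.088),]:
    pass
E
```

```text
cup [0.5704 0.2893]
can [0.4177 0.2513]
lid [0.4452 0.3835]
mat [0.5702 0.2801]
board [0.575  0.0214]
ltray_top [ 0.5788 -0.2698]
rtray_top [ 0.4346 -0.254 ]
can dia 0.11054741760749387
lid dia 0.11504222721916198
cup [258.1, 320.0, 298.1, 385.0] 0.67
canister [340.9, 307.9, 417.2, 401.0] 0.6
lid [302.5, 399.1, 380.2, 461.8] 0.81
mat [244.3, 354.0, 312.4, 397.7] 0.6
```

View pics/s_crop.png

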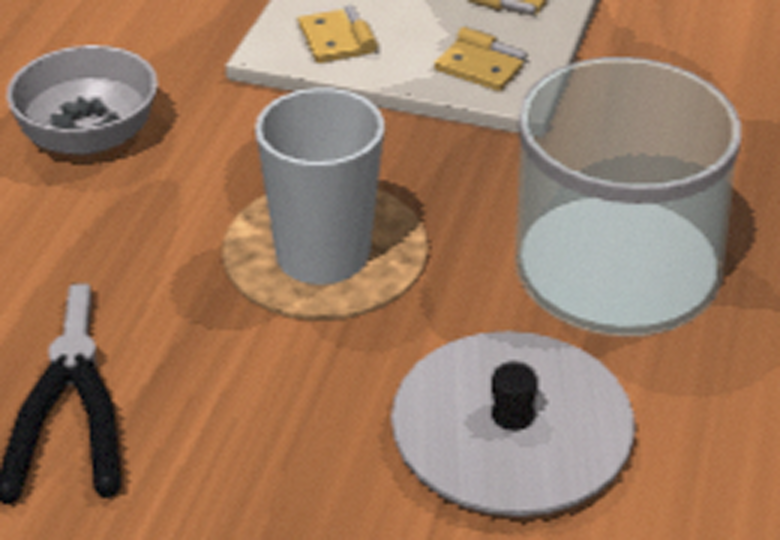

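```bash
python3 - <<'E'
from h import *
for n,u,v,z in [("cup",276.7,332.3,.088),("can",380,333.2,.095),("lid",340.7,431.7,.012),("mat",278.3,373.3,.004)]:
    print(n,plane("side",u,v,z)[:2].round(4))
E
```

```text
cup [0.571  0.2935]
can [0.4174 0.2616]
lid [0.4459 0.3916]
mat [0.5712 0.2887]
```

```bash
python3 -m inch '[[[0.72,1,0.05,0,0,0.1],[0.72,1,0.05,0,0,0.1],[0.72,1,0.05,0,0,0.1],[0.72,1,0.05,0,0,0.1],[0.72,1,0.05,0,0,0.1]]]' 87 10; python3 -m inch '[[[0.5,1,0,0,0,0.1],[0.5,1,0,0,0,0.1],[0.5,1,0,0,0,0.1],[0.5,1,0,0,0,0.1]]]'; python3 -m inch '[[[0,1,0,0,0,0.1],[0,1,0,0,0,0.1],[0,1,0,0,0,0.1],[0,1,0,0,0,0.1]]]'
```

```text
t: 1.68
eef_pos: [0.4225, -0.413, 0.4154]
ee_rot: [-3.14, 0.001, -2.401]
force: [0.2, -1.6, 0.6]
width: 0.0872
t: 2.17
eef_pos: [0.521, -0.2141, 0.4149]
ee_rot: [-3.141, 0.0, -2.09]
force: [0.6, -0.5, -0.6]
width: 0.0872
t: 2.68
eef_pos: [0.5203, -0.0134, 0.4149]
ee_rot: [-3.141, 0.0, -1.774]
force: [0.1, -0.2, 0.5]
width: 0.0872
```

```bash
python3 - <<'E'
from h import *
im=arm.grab_frame("wrist"); cv2.imwrite("pics/w1.png",im); st()
E
python3 -m inch '[[[0,1,0,0,0,0.065],[0,1,0,0,0,0.065],[0,1,0,0,0,0.065],[0,1,0,0,0,0.065]]]';python3 -m inch '[[[0,0.3,0,0,0,0],[0,0.3,0,0,0,0],[0,0.3,0,0,0,0]]]'; python3 - <<'E'
from h import *
im=arm.grab_frame("wrist"); cv2.imwrite("pics/w2.png",im); print(st()["q"])
E
```

```text
t 2.73 tcp [ 0.5204 -0.0138  0.4149] rot [-3.141  0.    -1.775] F [-0.3  1.3 -0.2] w 86.8
t: 3.22
eef_pos: [0.5208, 0.186, 0.4143]
ee_rot: [3.141, -0.0, -1.572]
force: [0.4, -0.5, -0.3]
width: 0.0872
t: 3.6
eef_pos: [0.5207, 0.2431, 0.4143]
ee_rot: [3.141, -0.001, -1.574]
force: [-0.1, -0.4, 0.6]
width: 0.087
t 3.65 tcp [0.5207 0.2428 0.4145] rot [ 3.141e+00 -1.000e-03 -1.574e+00] F [-0.9 -0.5 -1. ] w 87.0
[ 7.76676764e-01  1.88140437e-01 -1.99797742e-01  1.11287354e-04
 -1.18355299e+00 -7.80368954e-01]
```

View pics/w1.png

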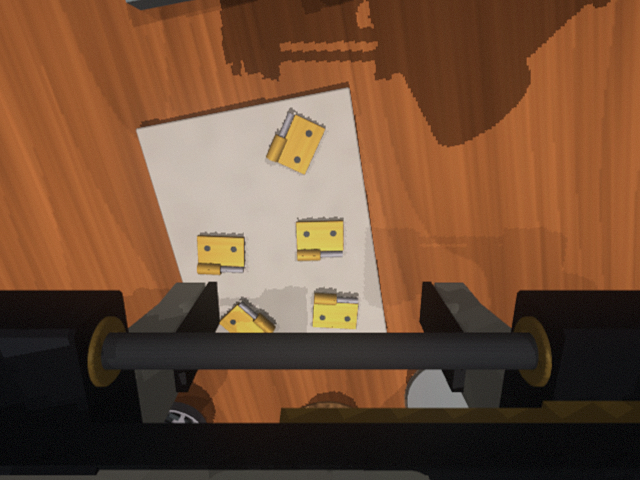

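View pics/w2.png

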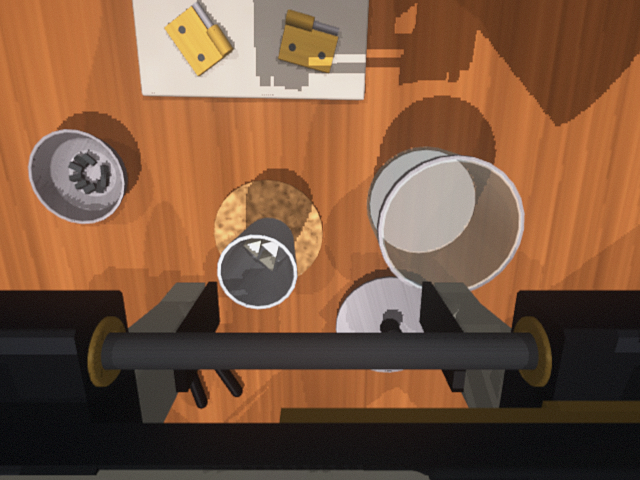

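```bash
cat > k.py <<'E'
import numpy as np
from scipy.spatial.transform import Rotation as R
# tool frame: z fwd. at zero wrist, arm frame x fwd,y left,z up. fixed map C: tool axes in last frame
# q=(.777,.188,-.2,0,-1.1836,-.780): down, tool x=world -y(psi=-1.571)
def ori(q1,phi,q4,q5,q6,s4=1,s6=-1,C=None):
    return R.from_euler('z',q1)*R.from_euler('y',phi)*R.from_euler('x',s4*q4)*R.from_euler('y',-q5)*R.from_euler('x',s6*q6)*(C if C is not None else R.identity())
psi=-1.574; Rt=R.from_euler('z',psi)*R.from_euler('x',np.pi)
C=ori(.7767,.3879,0,-1.18355,-.7804).inv()*Rt
def wrist(Rg,q1,phi,s4=1,s6=-1):
    M=(R.from_euler('y',phi).inv()*R.from_euler('z',q1).inv()*Rg*C.inv())
    # M=Rx(a)Ry(b)Rx(c), b in 0..pi
    a,b,c=M.as_euler('XYX')
    return s4*a,-b,s6*c
E
python3 - <<'E'
from k import *
print(C.as_matrix().round(2))
for th in (40,60):
  for az in (60,90,110):
    t=np.radians(th);a=np.radians(az)
    h=np.array([np.cos(a),np.sin(a),0]); d=np.cos(t)*h-np.sin(t)*np.array([0,0,1])
    side=np.array([np.sin(a),-np.cos(a),0])  # right of heading
    for sgn in (1,-1):
        y=sgn*side; x=np.cross(y,d); Rg=R.from_matrix(np.stack([x,y,d],1))
        for al in (0,-60,-120):
            Rr=R.from_rotvec(np.radians(al)*h)*Rg
            print(th,az,"ysgn",sgn,al,[np.round(wrist(Rr,.65,ph),2) for ph in (.4,.7)])
E
```

```text
[[ 0.  0.  1.]
 [-1. -0.  0.]
 [ 0. -1.  0.]]
40 60 ysgn 1 0 [array([ 0.75, -0.45,  2.53]), array([ 1.45, -0.3 , -3.01])]
40 60 ysgn 1 -60 [array([-1.86, -0.23,  0.79]), array([-2.59, -0.42,  0.02])]
40 60 ysgn 1 -120 [array([-2.82, -0.76,  0.73]), array([-2.89, -1.05,  0.62])]
40 60 ysgn -1 0 [array([ 0.75, -0.45, -0.61]), array([ 1.45, -0.3 ,  0.13])]
40 60 ysgn -1 -60 [array([-1.85, -0.23, -2.35]), array([-2.58, -0.42, -3.12])]
40 60 ysgn -1 -120 [array([-2.82, -0.76, -2.41]), array([-2.89, -1.05, -2.52])]
40 90 ysgn 1 0 [array([ 0.98, -0.83,  3.06]), array([ 1.27, -0.69, -2.83])]
40 90 ysgn 1 -60 [array([ 1.78, -0.28, -1.68]), array([ 2.46, -0.45, -0.95])]
40 90 ysgn 1 -120 [array([ 2.74, -0.78,  0.03]), array([ 2.82, -1.06,  0.16])]
40 90 ysgn -1 0 [array([ 0.98, -0.83, -0.08]), array([ 1.26, -0.69,  0.31])]
40 90 ysgn -1 -60 [array([ 1.78, -0.28,  1.46]), array([ 2.46, -0.45,  2.19])]
40 90 ysgn -1 -120 [array([ 2.74, -0.78, -3.11]), array([ 2.82, -1.06, -2.98])]
40 110 ysgn 1 0 [array([ 0.97, -1.09, -3.  ]), array([ 1.13, -0.94, -2.7 ])]
40 110 ysgn 1 -60 [array([ 1.57, -0.6 ,
[... 1071 characters left out ...]
 -1 0 [array([ 0.53, -0.91, -0.37]), array([ 0.7 , -0.66, -0.13])]
60 90 ysgn -1 -60 [array([-0.85, -0.07, -1.16]), array([-2.92, -0.26,  3.05])]
60 90 ysgn -1 -120 [array([-3.07, -0.85, -2.78]), array([-3.08, -1.15, -2.81])]
60 110 ysgn 1 0 [array([ 0.57, -1.08,  3.09]), array([ 0.7 , -0.83, -2.97])]
60 110 ysgn 1 -60 [array([ 1.33, -0.27, -1.97]), array([ 2.3 , -0.35, -0.97])]
60 110 ysgn 1 -120 [array([ 2.81, -0.89, -0.06]), array([ 2.86, -1.18,  0.04])]
60 110 ysgn -1 0 [array([ 0.57, -1.08, -0.05]), array([ 0.7 , -0.84,  0.17])]
60 110 ysgn -1 -60 [array([ 1.33, -0.27,  1.17]), array([ 2.29, -0.35,  2.17])]
60 110 ysgn -1 -120 [array([ 2.81, -0.89,  3.08]), array([ 2.86, -1.18, -3.1 ])]
```

```bash
python3 -m inch '[[[0,-0.3,0,0.1,0,0],[0,-0.3,0,0.1,0,0]]]'; python3 - <<'E'
from h import *
from k import *
s=st();q=s["q"];print(q.round(3)); Rg=R.from_euler('xyz',s["ee_rot"])
print(wrist(Rg,q[0],q[1]-q[2]))
E
```

```text
t: 3.9
eef_pos: [0.5199, 0.1808, 0.4154]
ee_rot: [-3.141, 0.319, -1.576]
force: [-0.5, 0.0, 0.0]
width: 0.0868
t 3.9 tcp [0.5199 0.1808 0.4154] rot [-3.141  0.319 -1.576] F [-0.5  0.   0. ] w 86.8
[ 0.575  0.123 -0.177 -0.297 -1.109 -0.469]
(np.float64(0.2964933403377641), np.float64(-1.1094154195077244), np.float64(-0.4692386847317458))
```

```bash
cat >> k.py <<'E'
def fk(q,p):
    off,r0,h,L1,a,L2,d6=p
    Rz=R.from_euler('z',q[0]); phi=q[1]-q[2]
    v=np.array([r0+L1*np.sin(q[1])+a*np.sin(phi)+L2*np.cos(phi), off, h+L1*np.cos(q[1])+a*np.cos(phi)-L2*np.sin(phi)])
    O=ori(q[0],phi,-q[3],q[4],q[5])*C
    return Rz.apply(v)+d6*O.apply([0,0,1]),O
P=np.array([-.19,.05,.3,.45,0.,.45,.1])
import os,json
if os.path.exists('P.json'): P=np.array(json.load(open('P.json')))
def ik(pos,Rg,q0,P=None):
    from scipy.optimize import least_squares
    P=globals()['P'] if P is None else P
    f=lambda q:(lambda x,O:np.r_[(x-pos)*5,(O.inv()*Rg).as_rotvec()])(*fk(q,P))
    lo=[-3.07,-1.43,-1.02,-3.03,-3.05,-3.03];hi=[3.07,2.12,1.25,1.67,0,3.03]
    r=least_squares(f,np.clip(q0,np.array(lo)+1e-3,np.array(hi)-1e-3),bounds=(lo,hi))
    return r.x,np.abs(r.fun).max()
E
cat > data.py <<'E'
D=[([-8.60885889e-01,3.59196101e-01,1.12711911e-02,-2.52248300e-04,-1.22410407e+00,-2.88058451e-01],[0.27628607,-0.61570196,0.403956]),
([7.76676764e-01,1.88140437e-01,-1.99797742e-01,1.11287354e-04,-1.18355299,-7.80368954e-01],[0.5207,0.2428,0.4145])]
E
python3 - <<'E'
from h import *; s=arm.get_state()
open("data.py","a").write("D.append((%s,%s))\n"%(s["q"].tolist(),s["eef_pos"].tolist()))
E
cat > fit.py <<'E'
from k import *
from data import D
from scipy.optimize import least_squares
P0=np.array([-.19,.05,.3,.45,0.,.45,.1])
f=lambda p:np.concatenate([(fk(q,p)[0]-x)/.0005 for q,x in D]+[(p-P0)/.3])
r=least_squares(f,P0); print(r.x.round(3),(r.fun[:-7]*.5).round(2))
json.dump(r.x.tolist(),open('P.json','w'))
E
python3 fit.py
```

```text
[-0.19   0.627 -0.037  0.616 -0.008 -0.21   0.216] [ -1.83   4.31 -16.79   0.93   2.76   9.05   3.06  -1.28   7.74]
```

```bash
python3 - <<'E'
from k import *
lim=np.array([[-3.03,1.67],[-3.05,0],[-3.03,3.03]])
def gr(th,az):
    t=np.radians(th);a=np.radians(az)
    h=np.array([np.cos(a),np.sin(a),0]); d=np.cos(t)*h-np.sin(t)*np.array([0,0,1])
    y=-np.array([np.sin(a),-np.cos(a),0]); return R.from_matrix(np.stack([np.cross(y,d),y,d],1)),h
for th,az in ((30,110),(30,95),(40,110)):
  Rg,h=gr(th,az); print(th,az,"grasp",[wrist(Rg,.55,p,s4=-1) for p in (.4,.7)])
  res=[]
  for sg in (-1,1):
   for be in range(-180,180,10):
    Rf=R.from_euler('z',np.radians(be))*R.from_rotvec(sg*np.radians(115)*h)*Rg
    d=Rf.apply([0,0,1]); 
    w=np.array([wrist(Rf,.55,p,s4=-1) for p in (.4,.6)])
    m=min((w-lim[:,0]).min(),(lim[:,1]-w).min())
    u=R.from_euler('z',np.radians(be))*R.from_rotvec(sg*np.radians(115)*h)
    u=u.apply([0,0,1])
    res.append((m,sg,be,w.round(2).tolist(),d.round(2),np.degrees(np.arctan2(u[1],u[0])).round()))
  res.sort(key=lambda r:-r[0])
  for r in res[:9]: print(*r)
E
```

```text
30 110 grasp [(np.float64(-1.1362704714898293), np.float64(-1.2093754731538866), np.float64(0.26470304839631115)), (np.float64(-1.260892086716329), np.float64(-1.0993432484032282), np.float64(0.5703191031638754))]
1.2720409681534075 1 -10 [[-1.73, -1.75, -1.58], [-1.69, -1.78, -1.38]] [-0.6   0.77  0.21] 10.0
1.2364108855233285 1 -20 [[-1.79, -1.59, -1.55], [-1.79, -1.64, -1.35]] [-0.45  0.87  0.21] 0.0
1.1460368047150695 1 -30 [[-1.86, -1.44, -1.51], [-1.88, -1.5, -1.32]] [-0.3   0.93  0.21] -10.0
1.1284119515742226 1 0 [[-1.67, -1.91, -1.6], [-1.59, -1.92, -1.39]] [-0.72  0.66  0.21] 20.0
1.0399809585575372 1 -40 [[-1.94, -1.29, -1.46], [-1.99, -1.36, -1.27]] [-0.13  0.97  0.21] -20.0
0.9798546688648777 1 10 [[-1.6, -2.07, -1.61], [-1.49, -2.07, -1.39]] [-0.83  0.52  0.21] 30.0
0.9227394873225694 1 -50 [[-2.04, -1.14, -1.39], [-2.11, -1.23, -1.2]] [0.04 0.98 0.21] -30.0
0.8191308245902253 1 20 [[-1.53, -2.23, -1.61], [-1.38, -2.21, -1.36]] [-0.9   0.37  0.21] 40.0
0.789862183945623 1 -60 [[-2.15, -1.0, -1.29], [-2.24, -1.12, -1.11]] [0.21 0.95 0.21] -40.0
30 95 grasp [(np.float64(-
[... 1421 characters left out ...]
1.32]] [-0.44  0.86  0.27] -10.0
1.1008836632722165 1 -10 [[-1.73, -1.92, -1.58], [-1.65, -1.95, -1.37]] [-0.71  0.65  0.27] 10.0
1.0923599417094956 1 -40 [[-1.92, -1.46, -1.46], [-1.94, -1.53, -1.27]] [-0.29  0.92  0.27] -20.0
0.987303442263511 1 -50 [[-2.0, -1.31, -1.4], [-2.04, -1.4, -1.21]] [-0.12  0.95  0.27] -30.0
0.9569814326389845 1 0 [[-1.67, -2.08, -1.6], [-1.56, -2.09, -1.37]] [-0.81  0.52  0.27] 20.0
0.8710942384801097 1 -60 [[-2.1, -1.17, -1.32], [-2.16, -1.27, -1.14]] [0.05 0.96 0.27] -40.0
0.8054899526811075 1 10 [[-1.61, -2.24, -1.62], [-1.45, -2.24, -1.36]] [-0.89  0.37  0.27] 30.0
0.7398811711282747 1 -70 [[-2.21, -1.03, -1.22], [-2.29, -1.16, -1.04]] [0.21 0.94 0.27] -50.0
```

```bash
cat >> k.py <<'E'
def gr(th,az,ys=-1):
    t=np.radians(th);a=np.radians(az)
    h=np.array([np.cos(a),np.sin(a),0]); d=np.cos(t)*h-np.sin(t)*np.array([0,0,1])
    y=ys*np.array([np.sin(a),-np.cos(a),0]); return R.from_matrix(np.stack([np.cross(y,d),y,d],1)),h
def todo(s,pos,Rg):
    R0=R.from_euler('xyz',s["ee_rot"]); rv=(Rg*R0.inv()).as_rotvec()
    print("shift u",((np.asarray(pos)-s["eef_pos"])/.2).round(3),"turn u",(rv/np.pi).round(4),"deg",np.degrees(np.linalg.norm(rv)).round(1))
E
python3 - <<'E'
from h import *
from k import *
s=st(); Rg,h=gr(30,110); d=Rg.apply([0,0,1]); g=np.array([.571,.291,.068]); 
for b in (.10,0): print(g-(.159+b)*d); todo(s,g-(.159+b)*d,Rg)
E
```

```text
t 3.9 tcp [0.5199 0.1808 0.4154] rot [-3.141  0.319 -1.576] F [-0.5  0.   0. ] w 86.8
[0.64771532 0.0802264  0.1975    ]
shift u [ 0.639 -0.503 -1.089] turn u [0.2295 0.0402 0.1078] deg 46.2
[0.6180955  0.16160617 0.1475    ]
shift u [ 0.491 -0.096 -1.339] turn u [0.2295 0.0402 0.1078] deg 46.2
```

```bash
python3 -m inch '[[[0.3,-0.5,-0.2,0.046,0.008,0.0216],[0.5,-0.5,-0.3,0.092,0.016,0.043],[0.64,-0.5,-0.35,0.138,0.024,0.065],[0.64,-0.5,-0.4,0.184,0.032,0.086],[0.64,-0.5,-0.4,0.2295,0.0402,0.1078],[0.64,-0.5,-0.4,0.2295,0.0402,0.1078]]]'; python3 - <<'E'
from h import *
from k import *
s=arm.get_state(); print(s["q"].round(3))
open("data.py","a").write("D.append((%s,%s))\n"%(s["q"].tolist(),s["eef_pos"].tolist()))
E
python3 fit.py
```

```text
t: 4.65
eef_pos: [0.6489, 0.0811, 0.3325]
ee_rot: [3.136, 1.043, -1.228]
force: [0.0, -0.6, 0.3]
width: 0.087
[ 0.037  0.532  0.244 -0.974 -1.682  0.404]
[-0.186  1.426 -0.335  0.69  -0.048 -1.072  0.263] [  3.28   5.54 -35.67  -1.52   6.86  26.34 -21.06   3.19 -44.25  15.24
 -25.63  53.58]
```

```bash
cat > fit.py <<'E'
from k import *
from data import D
def rows(q):
    Rz=R.from_euler('z',q[0]); phi=q[1]-q[2]
    E=np.eye(3); R2=Rz*R.from_euler('y',q[1]); R3=Rz*R.from_euler('y',phi); O=ori(q[0],phi,-q[3],q[4],q[5])*C
    cols=[Rz.apply(E[0]),Rz.apply(E[1]),E[2],R2.apply(E[0]),R2.apply(E[2]),R3.apply(E[0]),R3.apply(E[2]),O.apply(E[2])]
    return np.stack(cols,1)
A=np.concatenate([rows(q) for q,_ in D]); b=np.concatenate([x for _,x in D])
p0=np.array([0,-.19,.3,0,.45,.45,0,.1])
lam=1e-3
x=p0+np.linalg.lstsq(np.r_[A,lam*np.eye(8)],np.r_[b-A@p0,np.zeros(8)],rcond=None)[0]
print(x.round(4),((A@x-b)*1000).round(1)); np.linalg.svd(A)[1].round(3)
E
python3 fit.py
```

```text
[ 1.0075 -0.1899 -0.1706  0.1942  0.7078 -0.8169 -0.0784  0.2779] [ -0.9   4.2 -53.3   1.    3.6  32.4 -10.1  10.1  -4.6   4.1 -17.8  25.6]
```

```bash
cat > fit.py <<'E'
from k import *
from data import D
def rows(q):
    Rz=R.from_euler('z',q[0]); phi=q[1]-q[2]
    E=np.eye(3); R2=Rz*R.from_euler('y',q[1]); R3=Rz*R.from_euler('y',phi); O=ori(q[0],phi,-q[3],q[4],q[5])*C
    R4=R3*R.from_euler('x',-q[3]); R5=R4*R.from_euler('y',-q[4])
    cols=[Rz.apply(E[0]),Rz.apply(E[1]),E[2],R2.apply(E[2]),R3.apply(E[0]),R3.apply(E[2]),O.apply(E[2]),R4.apply(E[1]),R4.apply(E[2]),R5.apply(E[2])]
    return np.stack(cols,1)
A=np.concatenate([rows(q) for q,_ in D]); b=np.concatenate([x for _,x in D])
p0=np.array([0,-.1,.3,.6,.47,0,.1,-.1,0,0]); 
lam=1e-2
x=p0+np.linalg.lstsq(np.r_[A,lam*np.eye(10)],np.r_[b-A@p0,np.zeros(10)],rcond=None)[0]
if __name__=="__main__": print(x.round(4),((A@x-b)*1000).round(1))
E
python3 fit.py
```

```text
[ 0.000e+00  0.000e+00  2.011e-01  6.007e-01  4.642e-01 -1.500e-03
  1.993e-01 -1.918e-01 -5.000e-04  2.000e-04] [-0.   0.1  0.  -0.  -0.1 -0.   0.1  0.   0.   0.   0.  -0. ]
```

```bash
cat > k2.py <<'E'
from k import *
from fit import x as X, rows
def fk(q):
    phi=q[1]-q[2]; O=ori(q[0],phi,-q[3],q[4],q[5])*C
    return rows(q)@X,O
LO=np.array([-3.07,-1.43,-1.02,-3.03,-3.05,-3.03]);HI=np.array([3.07,2.12,1.25,1.67,0,3.03])
from scipy.optimize import least_squares
def ik(pos,Rg,q0):
    f=lambda q:(lambda x,O:np.r_[(x-pos)*5,(O.inv()*Rg).as_rotvec()])(*fk(q))
    r=least_squares(f,np.clip(q0,LO+1e-3,HI-1e-3),bounds=(LO,HI))
    return r.x,np.abs(r.fun).max()
def FW(q):
    """forearm end, wrist centre"""
    c=rows(q); W=c@np.where(np.arange(10)==6,0,X); F=W-c[:,7]*X[7]; return F,W
E
python3 - <<'E'
from h import *
from k2 import *
s=arm.get_state(); q=s["q"]; print(fk(q)[0]-s["eef_pos"])
Rg,h=gr(30,110); d=Rg.apply([0,0,1]); g=np.array([.571,.291,.068])
for b,dz in ((.1,0),(0,0),(0,.15)):
    q,e=ik(g-(.159+b)*d+[0,0,dz],Rg,q); print("grasp",b,q.round(2),round(e,4),*[v.round(3) for v in FW(q)])
qg=q
for be in (-50,-40,-20,-10):
  print("be",be)
  Rf=R.from_euler('z',np.radians(be))*R.from_rotvec(np.radians(115)*h)
  rv=Rf.as_rotvec(); q=qg
  for k in (.25,.5,.75,1):
    Q=R.from_rotvec(rv*k); Ro=Q*Rg; u=Q.apply([0,0,1]); d=Ro.apply([0,0,1])
    gp=np.array([.571,.291,.218])*(1-min(1,k/.75))+min(1,k/.75)*np.array([.375,.254,.20])
    q,e=ik(gp-.159*d,Ro,q); print(k,q.round(2),round(e,4),*[v.round(3) for v in FW(q)],"u",u.round(2),"d",d.round(2))
E
```

```text
[ 4.60812952e-05  2.48061286e-06 -4.04384769e-06]
grasp 0.1 [ 0.04  0.68  0.16 -0.97 -1.55  0.6 ] 0.0 [0.781 0.03  0.434] [ 0.707 -0.082  0.297]
grasp 0 [ 0.14  0.71  0.08 -1.03 -1.42  0.64] 0.0 [0.759 0.111 0.38 ] [ 0.677 -0.001  0.247]
grasp 0 [ 0.15  0.52  0.14 -1.01 -1.55  0.43] 0.0 [0.722 0.109 0.548] [ 0.677 -0.001  0.397]
be -50
0.25 [ 0.07  0.58  0.04 -1.14 -1.7   0.12] 0.0 [0.726 0.048 0.464] [ 0.642 -0.037  0.314] u [ 0.48 -0.08  0.87] d [-0.38  0.88 -0.28]
0.5 [-0.02  0.64 -0.13 -1.27 -1.8  -0.14] 0.0 [ 0.692 -0.015  0.356] [ 0.563 -0.07   0.225] u [ 0.83 -0.2   0.52] d [-0.34  0.94 -0.05]
0.75 [-0.12  0.72 -0.36 -1.36 -1.83 -0.36] 0.0 [ 0.611 -0.074  0.243] [ 0.442 -0.095  0.154] u [ 0.94 -0.34  0.05] d [-0.19  0.97  0.13]
1 [-0.21  0.79 -0.5  -1.47 -1.82 -0.67] 0.0 [ 0.544 -0.115  0.178] [ 0.36  -0.096  0.124] u [ 0.78 -0.45 -0.42] d [0.04 0.98 0.21]
be -40
0.25 [ 0.09  0.58  0.07 -1.11 -1.71  0.09] 0.0 [0.73  0.065 0.475] [ 0.654 -0.027  0.325] u [ 0.49 -0.03  0.87] d [-0.41  0.85 -0.32]
0.5 [ 0.02  0.64 -0.08 -1.21 -1.82 -0.2 ] 0.0 [0.708 0.013 0.376] [ 0.591 -0.057  0
[... 677 characters left out ...]
] u [1.   0.07 0.06] d [-0.56  0.83  0.03]
1 [-0.    0.81 -0.17 -1.28 -2.01 -0.95] 0.0 [ 0.691 -0.001  0.225] [ 0.537 -0.056  0.124] u [ 0.91 -0.   -0.42] d [-0.45  0.87  0.21]
be -10
0.25 [ 0.16  0.58  0.13 -1.01 -1.73  0.03] 0.0 [0.737 0.117 0.505] [0.684 0.005 0.358] u [0.47 0.12 0.88] d [-0.5   0.76 -0.41]
0.5 [ 0.15  0.65  0.07 -1.05 -1.89 -0.32] 0.0 [0.743 0.109 0.427] [0.668 0.002 0.287] u [0.82 0.19 0.54] d [-0.63  0.74 -0.23]
0.75 [ 0.12  0.73 -0.05 -1.11 -1.99 -0.62] 0.0 [0.724 0.087 0.323] [ 0.615 -0.012  0.201] u [0.98 0.21 0.06] d [-0.67  0.74 -0.  ]
1 [ 0.07  0.84 -0.08 -1.22 -2.09 -1.01] 0.0 [0.726 0.053 0.234] [ 0.589 -0.023  0.124] u [ 0.89  0.16 -0.42] d [-0.6   0.77  0.21]
```

```bash
python3 -m inch '[[[0,0,-0.3,0,0,0],[0,0,-0.5,0,0,0],[0,0,-0.675,0,0,0],[0,0,-0.675,0,0,0]]]'; python3 - <<'E'
from h import *
from k2 import *
s=st(); Rg,h=gr(30,110); d=Rg.apply([0,0,1]); g=np.array([.571,.291,.068]); 
todo(s,g-(.159)*d,Rg)
im=arm.grab_frame("side"); cv2.imwrite("pics/s1.png",im)
im=arm.grab_frame("wrist"); cv2.imwrite("pics/w3.png",im)
E
```

```text
t: 5.15
eef_pos: [0.6473, 0.084, 0.1979]
ee_rot: [3.134, 1.04, -1.226]
force: [-0.4, 1.6, 0.0]
width: 0.0872
t 5.15 tcp [0.6473 0.084  0.1979] rot [ 3.134  1.04  -1.226] F [-0.4  1.6  0. ] w 87.2
shift u [-0.146  0.388 -0.252] turn u [ 0.0025 -0.0004 -0.0009] deg 0.5
```

View pics/s1.png

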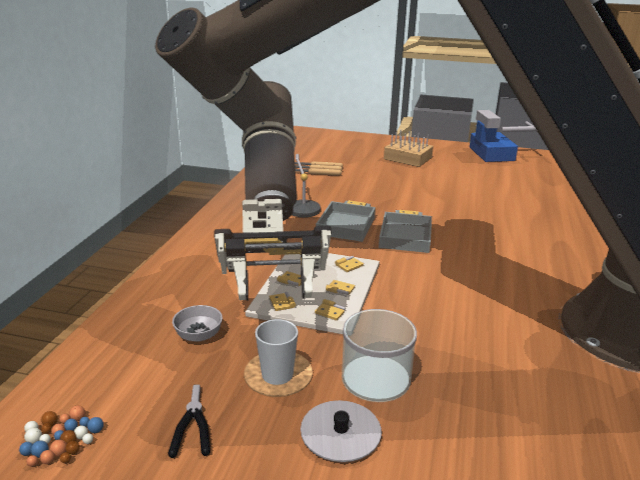

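View pics/w3.png

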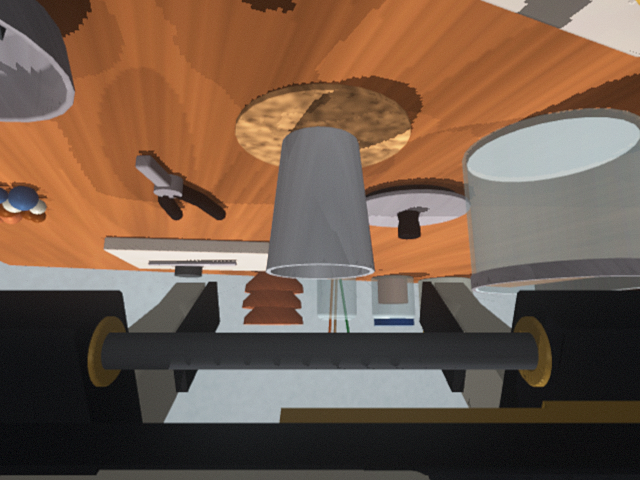

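```bash
python3 -m inch '[[[-0.037,0.097,-0.063,0,0,0],[-0.073,0.194,-0.126,0,0,0],[-0.11,0.291,-0.189,0,0,0],[-0.146,0.388,-0.252,0,0,0],[-0.146,0.388,-0.252,0,0,0]]]' && python3 -m inch '[[[0,0,0,0,0,0],[0,0,0,0,0,0],[0,0,0,0,0,0],[0,0,0,0,0,0],[0,0,0,0,0,0]]]' 40 20; python3 - <<'E'
from h import *
st()
im=arm.grab_frame("side"); cv2.imwrite("pics/s2.png",im[200:440,120:480])
im=arm.grab_frame("wrist"); cv2.imwrite("pics/w4.png",im)
E
```

```text
t: 5.88
eef_pos: [0.6178, 0.164, 0.1477]
ee_rot: [3.138, 1.043, -1.22]
force: [0.7, -0.6, -0.2]
width: 0.0873
t: 6.5
eef_pos: [0.6193, 0.1615, 0.1496]
ee_rot: [-3.14, 1.042, -1.217]
force: [-0.1, -1.7, 1.7]
width: 0.0634
t 6.5 tcp [0.6193 0.1615 0.1496] rot [-3.14   1.042 -1.217] F [-0.1 -1.7  1.7] w 63.4
```

View pics/s2.png

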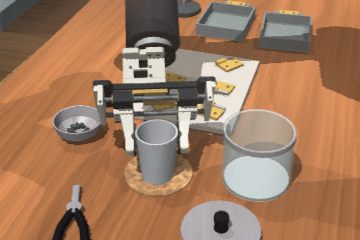

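```bash
python3 -m inch '[[[0,0,0.1,0,0,0],[0,0,0.3,0,0,0],[0,0,0.5,0,0,0],[0,0,0.75,0,0,0],[0,0,0.75,0,0,0]]]' 40 30; python3 - <<'E'
from h import *
from k2 import *
s=st(); print(s["q"].round(2))
Rg,h=gr(30,110)
R0=R.from_euler('xyz',s["ee_rot"])
g0=s["eef_pos"]+.159*R0.apply([0,0,1]); print("grasp pt",g0)
Rf=R.from_euler('z',np.radians(-40))*R.from_rotvec(np.radians(115)*h); rv=Rf.as_rotvec()
print("rv units",(rv/np.pi).round(4),np.degrees(np.linalg.norm(rv)))
q=s["q"]
tgt=np.array([.394,.248,.215])
for k in (.15,.3,.45,.6,.7,.8,.9,1,1.08):
    Ro=R.from_rotvec(rv*k)*R0; u=R.from_rotvec(rv*k).apply([0,0,1]); d=Ro.apply([0,0,1])
    w=min(1,k/.7); gp=g0*(1-w)+w*tgt
    q,e=ik(gp-.159*d,Ro,q)
    print(k,"shift",((gp-.159*d-s["eef_pos"])/.2).round(3),"turn",(rv*k/np.pi).round(3),"tilt",np.degrees(np.arccos(u[2])).round(1),q.round(2),round(e,4))
E
```

```text
t: 7.22
eef_pos: [0.6199, 0.1619, 0.3056]
ee_rot: [-3.122, 1.04, -1.201]
force: [-0.5, 0.1, -2.5]
width: 0.0631
t 7.22 tcp [0.6199 0.1619 0.3056] rot [-3.122  1.04  -1.201] F [-0.5  0.1 -2.5] w 63.1
[ 0.15  0.51  0.15 -1.01 -1.55  0.42]
grasp pt [0.57330346 0.29085488 0.22512404]
rv units [ 0.      0.6479 -0.1412] 119.35103894950818
0.15 shift [-0.125 -0.064 -0.093] turn [ 0.     0.097 -0.021] tilt 17.5 [ 0.11  0.55  0.12 -1.06 -1.66  0.21] 0.0
0.3 shift [-0.278 -0.131 -0.202] turn [ 0.     0.194 -0.042] tilt 35.0 [ 0.07  0.58  0.06 -1.13 -1.75  0.02] 0.0
0.45 shift [-0.465 -0.2   -0.318] turn [ 0.     0.292 -0.064] tilt 52.4 [ 0.03  0.61 -0.03 -1.19 -1.82 -0.16] 0.0
0.6 shift [-0.685 -0.268 -0.431] turn [ 0.     0.389 -0.085] tilt 69.7 [-0.02  0.65 -0.13 -1.24 -1.86 -0.33] 0.0
0.7 shift [-0.849 -0.312 -0.499] turn [ 0.     0.454 -0.099] tilt 81.2 [-0.06  0.67 -0.21 -1.27 -1.88 -0.43] 0.0
0.8 shift [-0.897 -0.323 -0.551] turn [ 0.     0.518 -0.113] tilt 92.6 [-0.09  0.71 -0.25 -1.32 -1.89 -0.57] 0.0
0.9 shift [-0.955 -0.332 -0.593] turn [ 0.     0.583 -0.127] tilt 103.9 [-0.12  0.73 -0.29 -1.36 -1.9  -0.71] 0.0
1 shift [-1.021 -0.339 -0.622] turn [ 0.     0.648 -0.141] tilt 115.0 [-0.15  0.75 -0.34 -1.41 -1.89 -0.85] 0.0
1.08 shift [-1.077 -0.342 -0.635] turn [ 0.     0.7   -0.152] tilt 123.7 [-0.18  0.76 -0.39 -1.44 -1.88 -0.97] 0.0
```

```bash
python3 -m inch '[[[-0.06,-0.03,-0.04,0,0.049,-0.011],[-0.125,-0.064,-0.093,0,0.097,-0.021],[-0.2,-0.097,-0.147,0,0.146,-0.032],[-0.278,-0.131,-0.202,0,0.194,-0.042],[-0.37,-0.165,-0.26,0,0.243,-0.053],[-0.465,-0.2,-0.318,0,0.292,-0.064],[-0.57,-0.235,-0.375,0,0.34,-0.075],[-0.685,-0.268,-0.431,0,0.389,-0.085]]]'; python3 - <<'E'
from h import *
from k2 import *
s=st(); print(s["q"].round(2))
im=arm.grab_frame("side"); cv2.imwrite("pics/s3.png",im)
im=arm.grab_frame("top"); cv2.imwrite("pics/t3.png",im[150:400,100:400])
E
```

```text
t: 8.22
eef_pos: [0.4816, 0.108, 0.2128]
ee_rot: [1.585, 0.399, -2.729]
force: [0.2, -0.3, -1.9]
width: 0.0626
t 8.22 tcp [0.4816 0.108  0.2128] rot [ 1.585  0.399 -2.729] F [ 0.2 -0.3 -1.9] w 62.6
[-0.02  0.66 -0.14 -1.24 -1.86 -0.32]
```

View pics/s3.png

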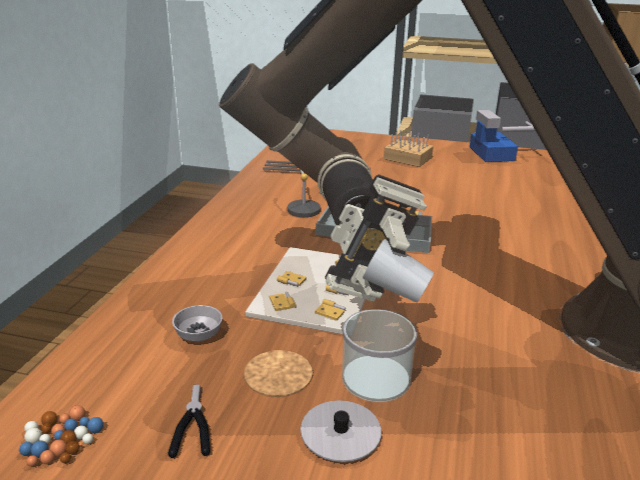

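View pics/t3.png

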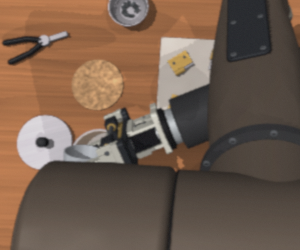

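```bash
python3 - <<'E'
from h import *
from k2 import *
s=arm.get_state()
Rg,h=gr(30,110); R0=R.from_euler('xyz',s["ee_rot"])
Rf=R.from_euler('z',np.radians(-40))*R.from_rotvec(np.radians(115)*h); rv=Rf.as_rotvec()
# cup axis in tool frame: from lift pose
Rl=R.from_euler('xyz',[-3.122,1.04,-1.201]); ut=Rl.inv().apply([0,0,1])
tgt=np.array([.394,.248,.215]); q=s["q"]
for k in (.05,.1,.15,.2,.25,.3,.35,.4,.45,.5):
    Ro=R.from_rotvec(rv*k)*R0; d=Ro.apply([0,0,1]); u=Ro.apply(ut); g0=s["eef_pos"]+.159*R0.apply([0,0,1])
    w=min(1,k/.15); gp=g0*(1-w)+w*tgt
    q,e=ik(gp-.159*d,Ro,q)
    print(k,"shift",((gp-.159*d-s["eef_pos"])/.2).round(3),"turn",(rv*k/np.pi).round(3),"tilt",np.degrees(np.arccos(u[2])).round(1),"mouth",(gp+.02*u).round(3),"tool",d.round(2), FW(q)[1].round(3),round(e,4))
E
```

```text
0.05 shift [-0.055 -0.016 -0.022] turn [ 0.     0.032 -0.007] tilt 76.6 mouth [0.429 0.248 0.216] tool [-0.37  0.93  0.03] [ 0.543 -0.081  0.201] 0.0
0.1 shift [-0.114 -0.031 -0.043] turn [ 0.     0.065 -0.014] tilt 82.3 mouth [0.421 0.246 0.216] tool [-0.35  0.93  0.07] [ 0.527 -0.085  0.19 ] 0.0
0.15 shift [-0.176 -0.046 -0.061] turn [ 0.     0.097 -0.021] tilt 88.1 mouth [0.414 0.244 0.216] tool [-0.32  0.94  0.1 ] [ 0.508 -0.09   0.179] 0.0
0.2 shift [-0.202 -0.052 -0.086] turn [ 0.     0.13  -0.028] tilt 93.7 mouth [0.413 0.243 0.214] tool [-0.29  0.95  0.13] [ 0.497 -0.092  0.168] 0.0
0.25 shift [-0.23  -0.056 -0.108] turn [ 0.     0.162 -0.035] tilt 99.4 mouth [0.413 0.243 0.212] tool [-0.25  0.96  0.16] [ 0.484 -0.094  0.159] 0.0
0.3 shift [-0.261 -0.06  -0.126] turn [ 0.     0.194 -0.042] tilt 105.0 mouth [0.413 0.243 0.21 ] tool [-0.21  0.96  0.18] [ 0.47  -0.096  0.15 ] 0.0
0.35 shift [-0.293 -0.064 -0.142] turn [ 0.     0.227 -0.049] tilt 110.6 mouth [0.412 0.242 0.208] tool [-0.17  0.96  0.2 ] [ 0.456 -0.098  0.143] 0.0
0.4 shift [-0.327 -0.066 -0.154] turn [ 0.     0.259 -0.056] tilt 116.1 mouth [0.411 0.242 0.206] tool [-0.13  0.97  0.22] [ 0.44  -0.099  0.138] 0.0
0.45 shift [-0.362 -0.068 -0.163] turn [ 0.     0.292 -0.064] tilt 121.5 mouth [0.41  0.241 0.205] tool [-0.09  0.97  0.23] [ 0.424 -0.1    0.134] 0.0
0.5 shift [-0.398 -0.069 -0.168] turn [ 0.     0.324 -0.071] tilt 126.8 mouth [0.408 0.241 0.203] tool [-0.04  0.97  0.23] [ 0.408 -0.1    0.131] 0.0
```

```bash
python3 -m inch '[[[-0.055,-0.016,-0.022,0,0.032,-0.007],[-0.114,-0.031,-0.043,0,0.065,-0.014],[-0.176,-0.046,-0.061,0,0.097,-0.021],[-0.202,-0.052,-0.086,0,0.13,-0.028],[-0.216,-0.054,-0.097,0,0.146,-0.032],[-0.23,-0.056,-0.108,0,0.162,-0.035],[-0.245,-0.058,-0.117,0,0.178,-0.039],[-0.261,-0.06,-0.126,0,0.194,-0.042]]]'; python3 -m inch '[[[-0.008,-0.001,-0.004,0,0.008,-0.002],[-0.016,-0.002,-0.008,0,0.016,-0.004],[-0.024,-0.003,-0.012,0,0.024,-0.005],[-0.032,-0.004,-0.016,0,0.033,-0.007],[-0.04,-0.004,-0.019,0,0.04,-0.009],[-0.048,-0.005,-0.022,0,0.048,-0.01],[-0.057,-0.006,-0.025,0,0.056,-0.012],[-0.066,-0.006,-0.028,0,0.065,-0.014]]]'; python3 - <<'E'
from h import *
from k2 import *
s=st(); print(s["q"].round(2))
im=arm.grab_frame("side"); cv2.imwrite("pics/s4.png",cv2.resize(im[220:420,280:460],(720,800*200//180//1))[:600])
im=arm.grab_frame("wrist"); cv2.imwrite("pics/w5.png",im)
E
```

```text
t: 9.32
eef_pos: [0.4299, 0.0962, 0.1879]
ee_rot: [1.387, -0.176, -2.888]
force: [-0.7, -0.2, -1.2]
width: 0.0628
t: 10.32
eef_pos: [0.4166, 0.095, 0.1822]
ee_rot: [1.337, -0.374, -2.918]
force: [-0.1, -0.0, -1.8]
width: 0.063
t 10.32 tcp [0.4166 0.095  0.1822] rot [ 1.337 -0.374 -2.918] F [-0.1 -0.  -1.8] w 63.0
[-0.15  0.75 -0.35 -1.41 -1.89 -0.86]
```

View pics/s4.png

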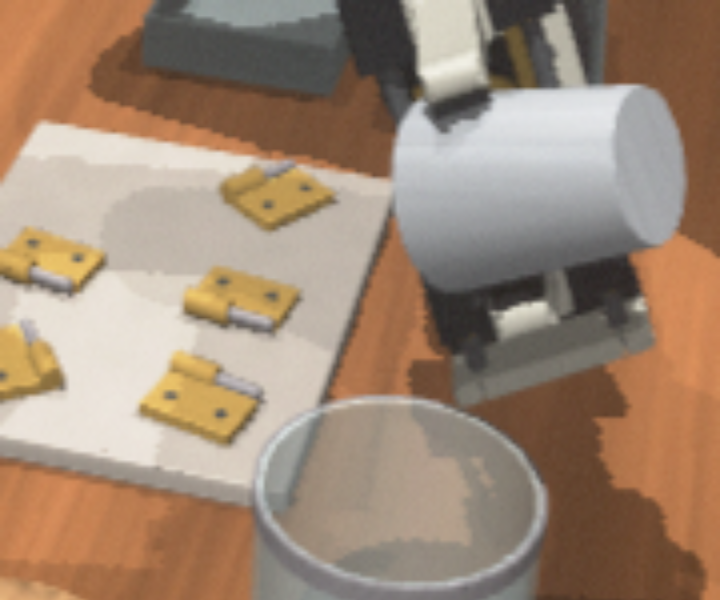

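View pics/w5.png

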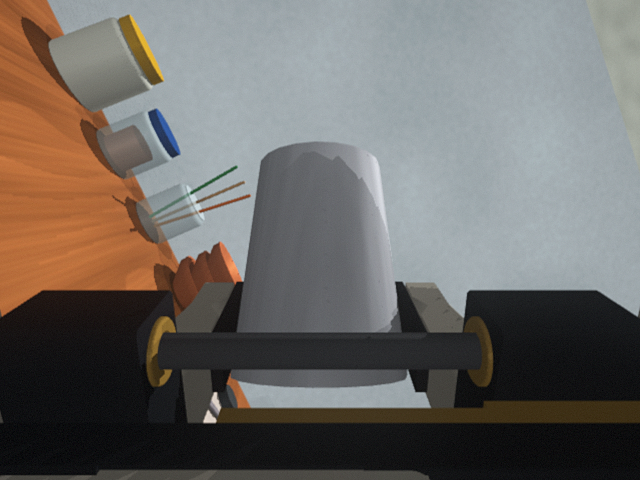

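```bash
python3 - <<'E'
from h import *
im=arm.grab_frame("side"); cv2.imwrite("pics/s5.png",cv2.resize(im[300:420,320:440],(600,600),interpolation=cv2.INTER_CUBIC))
print([ (round(r["score"],2),[round(b) for b in r["box"]]) for r in arm.regions_of("media1","side")])
E
```

```text
[]
```

View pics/s5.png

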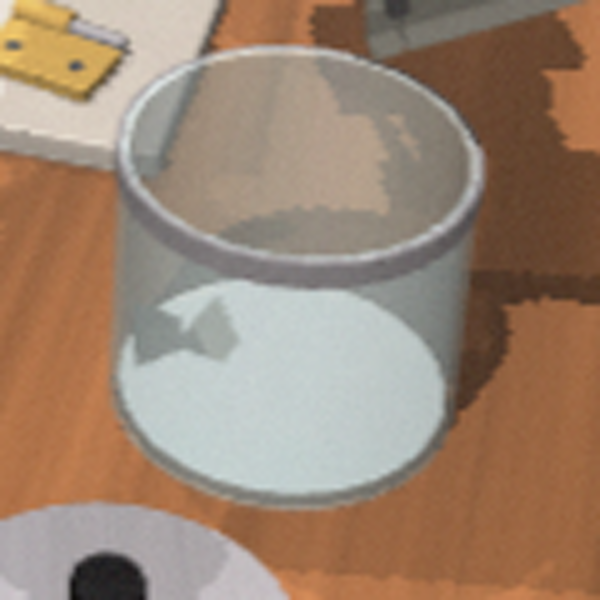

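```bash
python3 -m inch '[[[-0.04,0,0,0,0,0],[-0.04,0,0,0,0,0],[-0.04,0,0,0,0,0],[-0.04,0,0,0,0,0]]]'; python3 - <<'E'
from h import *
st()
im=arm.grab_frame("side"); cv2.imwrite("pics/s6.png",cv2.resize(im[240:420,300:440],(560,720),interpolation=cv2.INTER_CUBIC)[:600+120])
E
```

```text
t: 11.02
eef_pos: [0.4088, 0.095, 0.1823]
ee_rot: [1.338, -0.372, -2.918]
force: [-0.2, -0.1, -0.9]
width: 0.0631
t 11.03 tcp [0.4088 0.095  0.1823] rot [ 1.338 -0.372 -2.918] F [-0.2 -0.1 -0.9] w 63.1
```

View pics/s6.png

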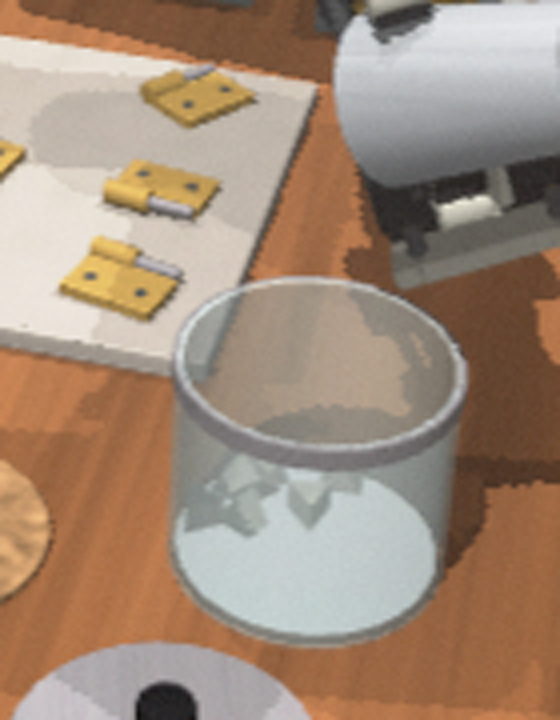

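```bash
python3 -m inch '[[[-0.018,-0.001,-0.005,0,0.016,-0.004],[-0.035,-0.002,-0.009,0,0.033,-0.008],[-0.053,-0.002,-0.012,0,0.049,-0.011],[-0.071,-0.003,-0.014,0,0.065,-0.015],[-0.071,-0.003,-0.014,0,0.065,-0.015],[-0.071,-0.003,-0.014,0,0.065,-0.015],[-0.071,-0.003,-0.014,0,0.065,-0.015],[-0.071,-0.003,-0.014,0,0.065,-0.015]]]'; python3 - <<'E'
from h import *
print(st()["q"].round(2))
im=arm.grab_frame("side"); cv2.imwrite("pics/s7.png",cv2.resize(im[240:420,300:480],(800,800),interpolation=cv2.INTER_CUBIC)[200:])
im=arm.grab_frame("top"); cv2.imwrite("pics/t7.png",cv2.resize(im[180:400,100:320],(600,600),interpolation=cv2.INTER_CUBIC))
E
```

```text
t: 12.08
eef_pos: [0.3946, 0.0944, 0.1795]
ee_rot: [1.29, -0.571, -2.943]
force: [0.7, -0.4, -1.5]
width: 0.0632
t 12.07 tcp [0.3946 0.0944 0.1795] rot [ 1.29  -0.571 -2.943] F [ 0.7 -0.4 -1.5] w 63.2
[-0.19  0.76 -0.42 -1.45 -1.88 -0.99]
```

View pics/s7.png

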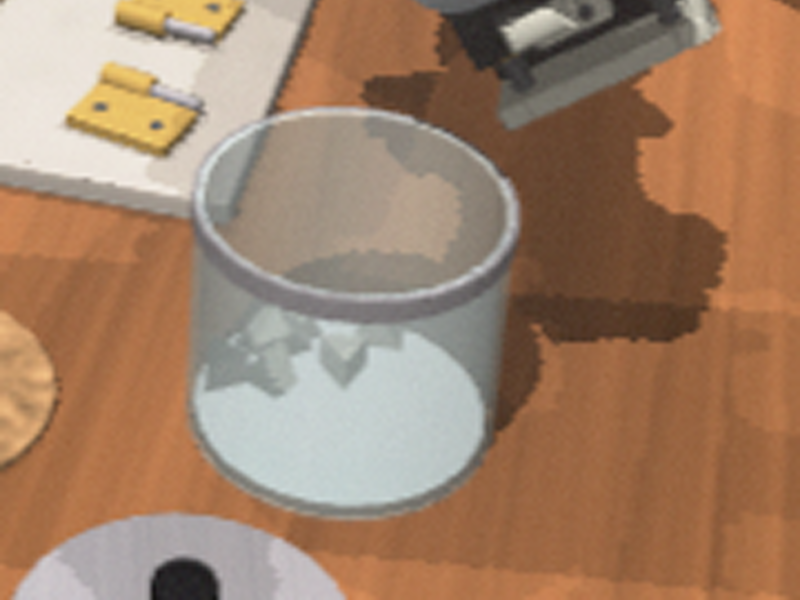

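View pics/t7.png

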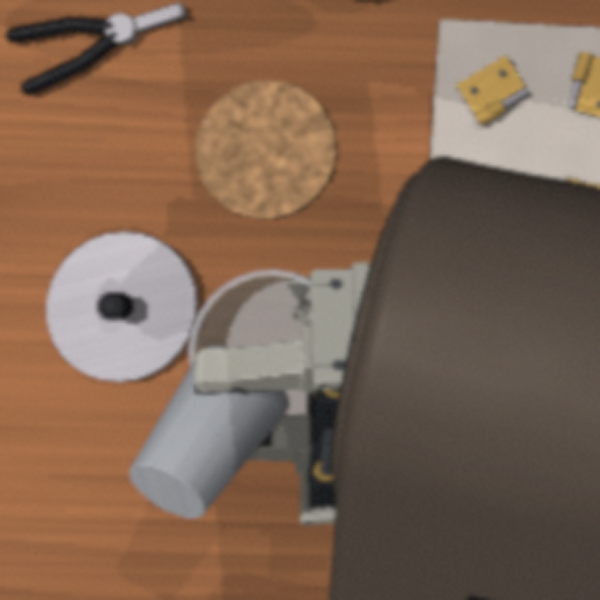

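```bash
python3 - <<'E'
from h import *
from k2 import *
s=arm.get_state(); R0=R.from_euler('xyz',s["ee_rot"]); rv=np.array([0,.6479,-.1412]); q=s["q"]
g0=s["eef_pos"]+.159*R0.apply([0,0,1]); print(g0)
for k in (.05,.1,.15):
    Ro=R.from_rotvec(rv*np.pi*k)*R0; p=g0+[0.012,0.003,0]-.159*Ro.apply([0,0,1]); q,e=ik(p,Ro,q)
    print(k,((p-s["eef_pos"])/.2).round(3),(rv*k).round(3),q.round(2),e.round(4),FW(q)[1])
E
```

```text
[0.38786143 0.24889842 0.21657267]
0.05 [ 0.024  0.015 -0.002] [ 0.     0.032 -0.007] [-0.2   0.76 -0.43 -1.48 -1.86 -1.09] 0.0 [ 0.39872615 -0.09637103  0.1323057 ]
0.1 [-0.012  0.015  0.001] [ 0.     0.065 -0.014] [-0.21  0.76 -0.46 -1.5  -1.85 -1.16] 0.0 [ 0.38246127 -0.09616528  0.13324975]
0.15 [-0.048  0.016  0.006] [ 0.     0.097 -0.021] [-0.23  0.76 -0.49 -1.52 -1.83 -1.24] 0.0 [ 0.36638499 -0.09560056  0.135841  ]
```

```bash
python3 -m inch '[[[0.024,0.015,-0.002,0,0.032,-0.007],[-0.012,0.015,0.001,0,0.065,-0.014],[-0.048,0.016,0.006,0,0.097,-0.021],[-0.048,0.016,0.056,0,0.097,-0.021],[-0.048,0.016,0.006,0,0.097,-0.021],[-0.048,0.016,0.056,0,0.097,-0.021],[-0.048,0.016,0.006,0,0.097,-0.021],[-0.048,0.016,0.006,0,0.097,-0.021]]]'; python3 - <<'E'
from h import *
print(st()["q"].round(2))
im=arm.grab_frame("side"); cv2.imwrite("pics/s8.png",cv2.resize(im[240:420,300:480],(800,800),interpolation=cv2.INTER_CUBIC)[200:])
E
```

```text
t: 13.18
eef_pos: [0.385, 0.0977, 0.1801]
ee_rot: [1.213, -0.872, -2.958]
force: [0.1, 0.2, -1.0]
width: 0.0631
t 13.18 tcp [0.385  0.0977 0.1801] rot [ 1.213 -0.872 -2.958] F [ 0.1  0.2 -1. ] w 63.1
[-0.23  0.76 -0.49 -1.52 -1.83 -1.23]
```

View pics/s8.png

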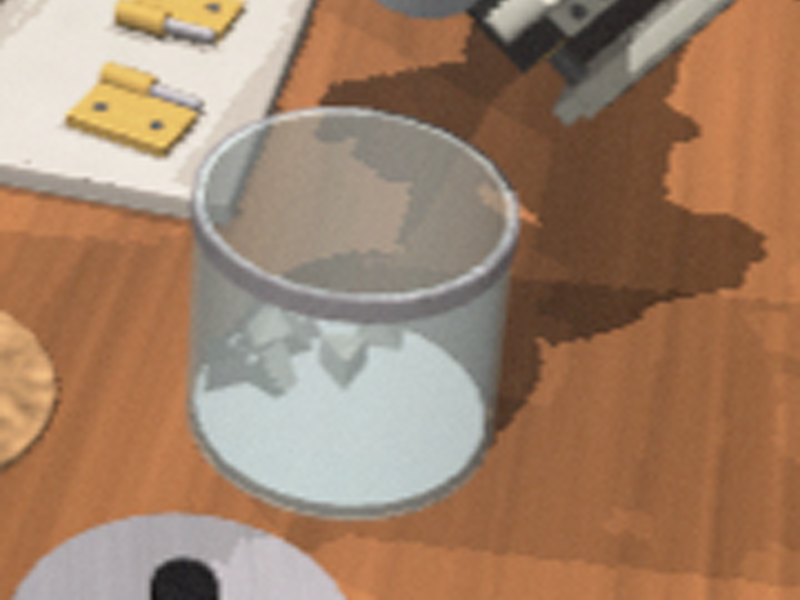

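```bash
cat > back.py <<'E'
from h import *
from k2 import *
s=st(); R0=R.from_euler('xyz',s["ee_rot"]); Rl=R.from_euler('xyz',[-3.13,1.042,-1.21]); rv=(Rl*R0.inv()).as_rotvec(); print("rv",(rv/np.pi).round(3),np.degrees(np.linalg.norm(rv)))
g0=s["eef_pos"]+.159*R0.apply([0,0,1]); g1=np.array([.573,.286,.225]); q=s["q"]
import sys
n=int(sys.argv[1])
for i in range(1,n+1):
    k=i/n; Ro=R.from_rotvec(rv*k)*R0; gp=g0*(1-k)+g1*k+[0,0,.0*np.sin(np.pi*k)]; p=gp-.159*Ro.apply([0,0,1]); q,e=ik(p,Ro,q)
    print(k,((p-s["eef_pos"])/.2).round(3).tolist(),(rv/np.pi*k).round(3).tolist(),q.round(2),e.round(4))
E
python3 back.py 14
```

```text
t 13.22 tcp [0.3849 0.0976 0.1803] rot [ 1.213 -0.872 -2.958] F [-0.  -0.4 -1.4] w 63.0
rv [-0.001 -0.812  0.176] 149.54027514408958
0.07142857142857142 [0.126, 0.01, -0.004] [-0.0, -0.058, 0.013] [-0.19  0.76 -0.41 -1.5  -1.86 -1.13] 0.0
0.14285714285714285 [0.252, 0.024, 0.003] [-0.0, -0.116, 0.025] [-0.16  0.76 -0.33 -1.47 -1.88 -1.02] 0.0
0.21428571428571427 [0.377, 0.039, 0.022] [-0.0, -0.174, 0.038] [-0.13  0.76 -0.25 -1.45 -1.9  -0.92] 0.0
0.2857142857142857 [0.497, 0.057, 0.052] [-0.0, -0.232, 0.05] [-0.1   0.75 -0.18 -1.41 -1.91 -0.81] 0.0
0.35714285714285715 [0.611, 0.077, 0.092] [-0.0, -0.29, 0.063] [-0.07  0.74 -0.11 -1.38 -1.91 -0.7 ] 0.0
0.42857142857142855 [0.717, 0.099, 0.141] [-0.0, -0.348, 0.076] [-0.04  0.72 -0.05 -1.34 -1.9  -0.59] 0.0
0.5 [0.814, 0.123, 0.198] [-0.001, -0.406, 0.088] [-0.02  0.7   0.01 -1.3  -1.89 -0.47] 0.0
0.5714285714285714 [0.9, 0.148, 0.259] [-0.001, -0.464, 0.101] [ 0.01  0.68  0.06 -1.26 -1.87 -0.36] 0.0
0.6428571428571429 [0.975, 0.173, 0.324] [-0.001, -0.522, 0.113] [ 0.03  0.66  0.1  -1.21 -1.84 -0.24] 0.0
0.7142857142857143 [1.037, 0.199, 0.39] [-0.001, -0.58, 0.126] [ 0.06  0.64  0.13 -1.17 -1.8  -0.11] 0.0
0.7857142857142857 [1.088, 0.225, 0.456] [-0.001, -0.638, 0.138] [ 0.08  0.61  0.15 -1.12 -1.75  0.02] 0.0
0.8571428571428571 [1.127, 0.25, 0.518] [-0.001, -0.696, 0.151] [ 0.1   0.58  0.16 -1.08 -1.69  0.15] 0.0
0.9285714285714286 [1.155, 0.274, 0.575] [-0.001, -0.754, 0.164] [ 0.12  0.55  0.16 -1.04 -1.63  0.28] 0.0
1.0 [1.174, 0.296, 0.625] [-0.001, -0.812, 0.176] [ 0.14  0.51  0.15 -1.01 -1.55  0.42] 0.0
```

```bash
python3 -m inch '[[[0,0,0.2,0,0,0],[0.126,0.01,0.2,0,-0.058,0.013],[0.252,0.024,0.2,0,-0.116,0.025],[0.377,0.039,0.22,0,-0.174,0.038],[0.497,0.057,0.25,0,-0.232,0.05],[0.611,0.077,0.29,0,-0.29,0.063],[0.717,0.099,0.34,0,-0.348,0.076],[0.814,0.123,0.398,0,-0.406,0.088]]]'; python3 back.py 7
```

```text
t: 14.22
eef_pos: [0.5482, 0.1224, 0.2601]
ee_rot: [1.566, 0.365, -2.745]
force: [0.7, 0.1, -0.9]
width: 0.0633
t 14.22 tcp [0.5482 0.1224 0.2601] rot [ 1.566  0.365 -2.745] F [ 0.7  0.1 -0.9] w 63.3
rv [-0.001 -0.404  0.087] 74.44719486424282
0.14285714285714285 [0.086, 0.025, 0.033] [-0.0, -0.058, 0.012] [ 0.    0.63  0.07 -1.27 -1.89 -0.41] 0.0
0.2857142857142857 [0.16, 0.05, 0.069] [-0.0, -0.116, 0.025] [ 0.03  0.62  0.11 -1.22 -1.86 -0.28] 0.0
0.42857142857142855 [0.222, 0.076, 0.107] [-0.0, -0.173, 0.037] [ 0.06  0.61  0.14 -1.17 -1.82 -0.15] 0.0
0.5714285714285714 [0.272, 0.102, 0.143] [-0.0, -0.231, 0.05] [ 0.08  0.59  0.16 -1.13 -1.76 -0.01] 0.0
0.7142857142857143 [0.311, 0.127, 0.176] [-0.001, -0.289, 0.062] [ 0.1   0.56  0.17 -1.08 -1.7   0.13] 0.0
0.8571428571428571 [0.339, 0.15, 0.204] [-0.001, -0.347, 0.075] [ 0.12  0.54  0.16 -1.04 -1.63  0.27] 0.0
1.0 [0.358, 0.173, 0.225] [-0.001, -0.404, 0.087] [ 0.14  0.51  0.15 -1.01 -1.55  0.42] 0.0
```

```bash
python3 -m inch '[[[0.086,0.025,0.033,0,-0.058,0.012],[0.16,0.05,0.069,0,-0.116,0.025],[0.222,0.076,0.107,0,-0.173,0.037],[0.272,0.102,0.143,0,-0.231,0.05],[0.311,0.127,0.176,0,-0.289,0.062],[0.339,0.15,0.204,0,-0.347,0.075],[0.358,0.173,0.225,-0.001,-0.404,0.087],[0.358,0.173,0.225,-0.001,-0.404,0.087]]]'; python3 - <<'E'
from h import *
from k2 import *
s=st()
todo(s,[.6193,.1565,.1500],R.from_euler('xyz',[-3.14,1.042,-1.217]))
im=arm.grab_frame("top"); cv2.imwrite("pics/t9.png",cv2.resize(im[160:360,100:360],(780,600),interpolation=cv2.INTER_CUBIC))
im=arm.grab_frame("side"); cv2.imwrite("pics/s9.png",im)
E
```

```text
t: 15.22
eef_pos: [0.6188, 0.1574, 0.3062]
ee_rot: [-3.14, 1.044, -1.22]
force: [-0.5, 0.1, -0.9]
width: 0.063
t 15.22 tcp [0.6188 0.1574 0.3062] rot [-3.14   1.044 -1.22 ] F [-0.5  0.1 -0.9] w 63.0
shift u [ 0.003 -0.005 -0.781] turn u [-0.0007 -0.0003  0.0007] deg 0.2
```

View pics/t9.png

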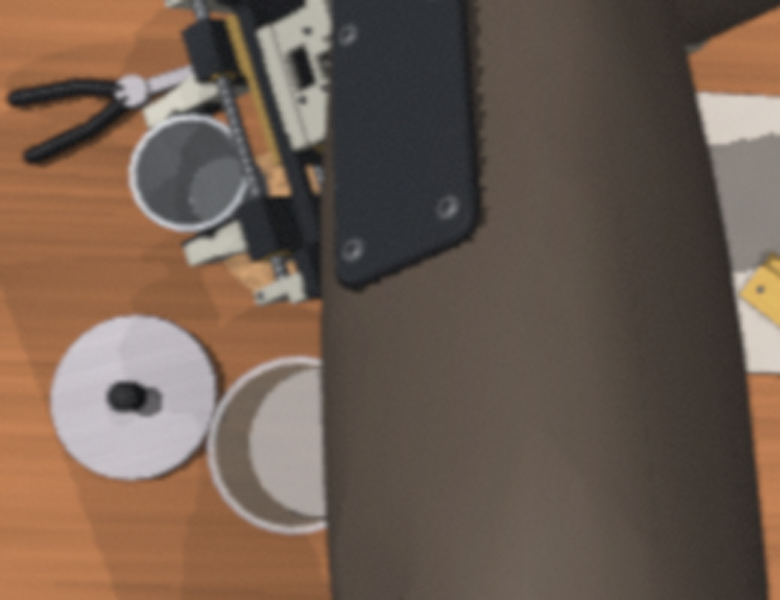

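View pics/s9.png

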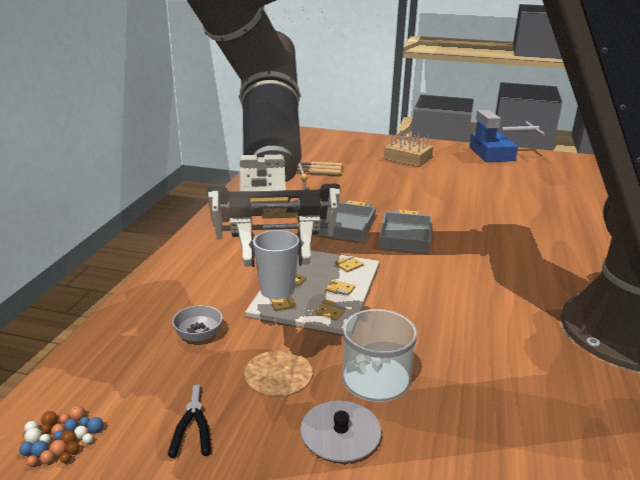

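```bash
python3 -m inch '[[[0,0,-0.2,0,0,0],[0,0,-0.4,0,0,0],[0,0,-0.6,0,0,0],[0,0,-0.72,0,0,0],[0,0,-0.76,0,0,0],[0,0,-0.775,0,0,0],[0,0,-0.775,0,0,0],[0,0,-0.775,0,0,0]]]'
```

```text
t: 16.32
eef_pos: [0.6197, 0.1569, 0.1517]
ee_rot: [-3.136, 1.044, -1.217]
force: [0.8, -0.3, -1.3]
width: 0.0634
```

```bash
python3 -m inch '[[[0,0,-0.008,0,0,0],[0,0,-0.012,0,0,0],[0,0,-0.012,0,0,0]]]'; python3 - <<'E'
from h import *
im=arm.grab_frame("side"); cv2.imwrite("pics/s10.png",cv2.resize(im[280:410,220:350],(600,600),interpolation=cv2.INTER_CUBIC))
E
```

```text
t: 16.7
eef_pos: [0.6195, 0.1569, 0.1491]
ee_rot: [-3.137, 1.045, -1.218]
force: [0.4, -1.7, 6.3]
width: 0.0633
```

View pics/s10.png

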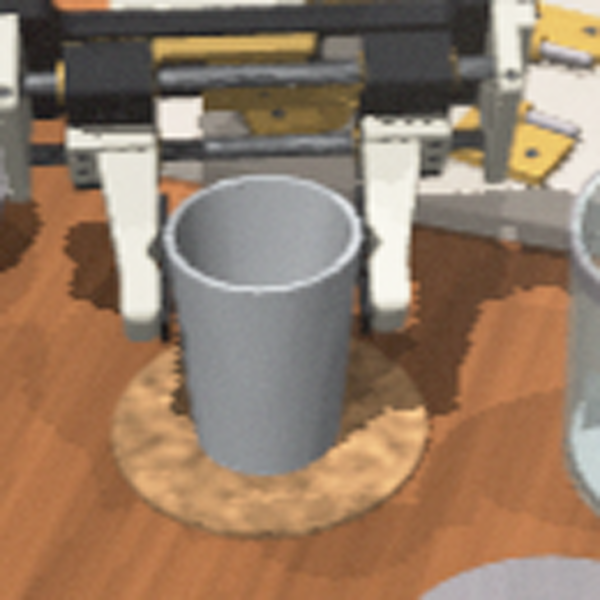

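```bash
python3 -m inch '[[[0,0,0,0,0,0],[0,0,0,0,0,0],[0,0,0,0,0,0],[0,0,0,0,0,0]]]' 87; python3 -m inch '[[[0.037,-0.1,0.063,0,0,0],[0.074,-0.2,0.125,0,0,0],[0.11,-0.3,0.19,0,0,0],[0.148,-0.407,0.25,0,0,0],[0.148,-0.407,0.45,0,0,0],[0.148,-0.407,0.65,0,0,0],[0.148,-0.407,0.85,0,0,0]]]'; python3 - <<'E'
from h import *
from k2 import *
s=st()
# lid pose above: TCP down, knob
Rg=R.from_euler('z',-1.571)*R.from_euler('x',np.pi)
todo(s,[.4455,.386,.35],Rg)
q=s["q"]
for z in (.35,.2,.19): 
    q,e=ik(np.array([.4455,.386,z]),Rg,[0.8,.3,0,0,-1.2,-.8]); print(q.round(2),e.round(4),FW(q))
im=arm.grab_frame("side"); cv2.imwrite("pics/s11.png",im)
E
```

```text
t: 17.25
eef_pos: [0.6193, 0.1568, 0.1477]
ee_rot: [-3.141, 1.044, -1.221]
force: [-0.5, 0.5, 1.0]
width: 0.0866
t: 18.12
eef_pos: [0.6491, 0.074, 0.3197]
ee_rot: [-3.14, 1.044, -1.221]
force: [1.1, 0.9, -0.4]
width: 0.087
t 18.12 tcp [0.6491 0.074  0.3197] rot [-3.14   1.044 -1.221] F [ 1.1  0.9 -0.4] w 87.0
shift u [-1.018  1.56   0.151] turn u [-0.3288 -0.0576 -0.1007] deg 62.8
[ 1.05  0.26 -0.26 -0.   -1.05 -1.05] 0.0 (array([0.27955039, 0.48223216, 0.54935374]), array([0.4455    , 0.386     , 0.54932083]))
[ 1.05  0.43 -0.41 -0.   -0.73 -1.05] 0.0 (array([0.27955949, 0.48224785, 0.39935373]), array([0.4455    , 0.386     , 0.39932083]))
[ 1.05  0.44 -0.42 -0.   -0.71 -1.05] 0.0 (array([0.27956031, 0.48224926, 0.38935373]), array([0.4455    , 0.386     , 0.38932083]))
```

View pics/s11.png

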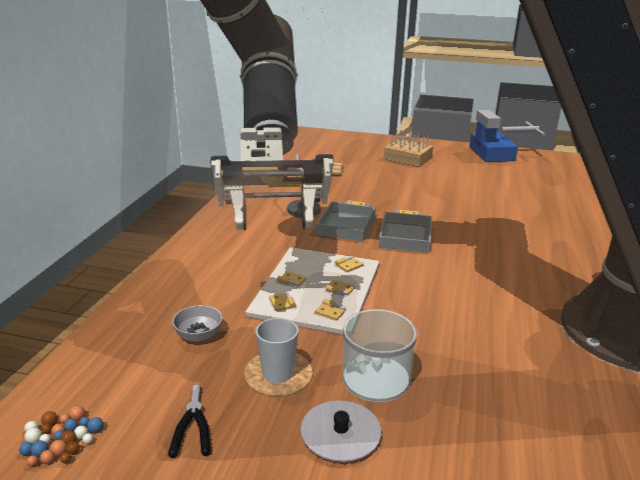

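```bash
python3 -m inch '[[[0,0.1,0.2,-0.055,-0.01,-0.017],[-0.1,0.2,0.4,-0.11,-0.019,-0.033],[-0.2,0.35,0.5,-0.164,-0.029,-0.05],[-0.4,0.5,0.5,-0.219,-0.038,-0.067],[-0.6,0.65,0.5,-0.274,-0.048,-0.084],[-0.8,0.8,0.5,-0.3288,-0.0576,-0.1007],[-0.95,0.95,0.5,-0.3288,-0.0576,-0.1007],[-1,0.98,0.5,-0.3288,-0.0576,-0.1007]]]'; python3 -m inch '[[[-0.09,0,0,0,0,0],[-0.09,0,0,0,0,0],[-0.09,0,0,0,0,0]]]';  python3 - <<'E'
from h import *
st()
im=arm.grab_frame("wrist"); cv2.imwrite("pics/w12.png",im); p=arm.camera_params("wrist")
np.save("pics/w12.npy",p["pose"]); st()
for n in ["lid","canister","cup"]:
    for r in arm.regions_of(n,"wrist")[:1]: print(n,r["score"],r["box"])
E
```

```text
t: 19.18
eef_pos: [0.4475, 0.2723, 0.4186]
ee_rot: [3.141, 0.001, -1.568]
force: [0.3, -0.1, 1.0]
width: 0.0865
t: 19.55
eef_pos: [0.4314, 0.2706, 0.4181]
ee_rot: [3.141, 0.001, -1.572]
force: [1.1, -1.1, -0.6]
width: 0.0868
t 19.55 tcp [0.4314 0.2706 0.4181] rot [ 3.141e+00  1.000e-03 -1.572e+00] F [ 1.1 -1.1 -0.6] w 86.8
t 19.6 tcp [0.4315 0.2707 0.418 ] rot [ 3.141e+00  1.000e-03 -1.572e+00] F [0.2 0.3 0.2] w 87.1
lid 0.83 [251.5, 247.8, 361.7, 332.8]
canister 0.77 [261.2, 119.6, 410.0, 262.6]
cup 0.6 [298.5, 141.3, 323.0, 164.0]
```

View pics/w12.png

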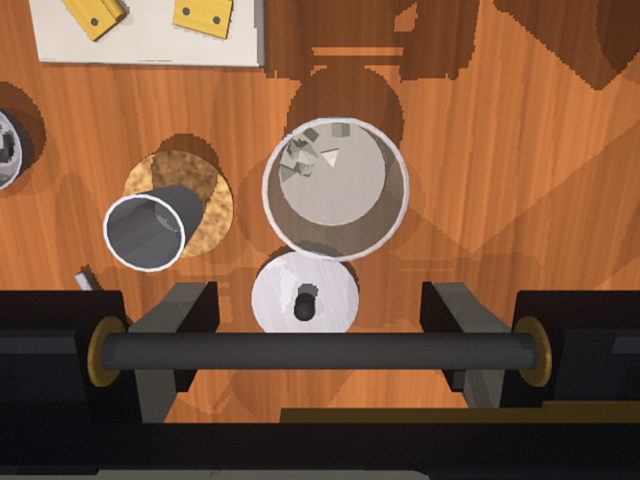

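```bash
cat >> h.py <<'E'
from scipy.optimize import least_squares
def circ(cam,R,z,ext,x0,p):
    """ext: left,top,right,bottom (None to skip)"""
    a=np.linspace(0,2*np.pi,361)
    def f(c):
        uv=proj(cam,np.stack([c[0]+R*np.cos(a),c[1]+R*np.sin(a),np.full_like(a,z)],-1),p)
        e=[uv[:,0].min(),uv[:,1].min(),uv[:,0].max(),uv[:,1].max()]
        return [e[i]-ext[i] for i in range(4) if ext[i] is not None]
    r=least_squares(f,x0,diff_step=1e-4); return r.x,np.round(r.fun,1)
E
python3 - <<'E'
from h import *
im=cv2.imread("pics/w12.png"); p=arm.camera_params("wrist")
cv2.imwrite("pics/w12c.png",cv2.resize(im[105:345,235:425],(600,758),interpolation=cv2.INTER_CUBIC)[:600]); cv2.imwrite("pics/w12d.png",cv2.resize(im[230:345,235:375],(730,600),interpolation=cv2.INTER_CUBIC))
print("can",circ("wrist",.055,.095,(262,117,410,262),(.42,.25),p))
print("lid",circ("wrist",.057,.010,(251,249,359,None),(.445,.386),p))
print("cup",circ("wrist",.033,.088,(104,194,186,271),(.57,.285),p))
print("mat",circ("wrist",.055,.004,(None,150,234,257),(.57,.285),p))
print("knob",plane("wrist",305,306,.038,p))
E
```

```text
can (array([0.41963486, 0.25162535]), array([ 1.7,  0.9, -1.7, -1.4]))
lid (array([0.44730622, 0.38349479]), array([ 0.1, -0. , -0.1]))
cup (array([0.57210194, 0.2862338 ]), array([-0.5, -0.8,  0.5,  0.9]))
mat (array([0.5725556 , 0.28278722]), array([-0.3,  0. ,  0.3]))
knob [0.44633724 0.37622116 0.038     ]
```

View pics/w12c.png

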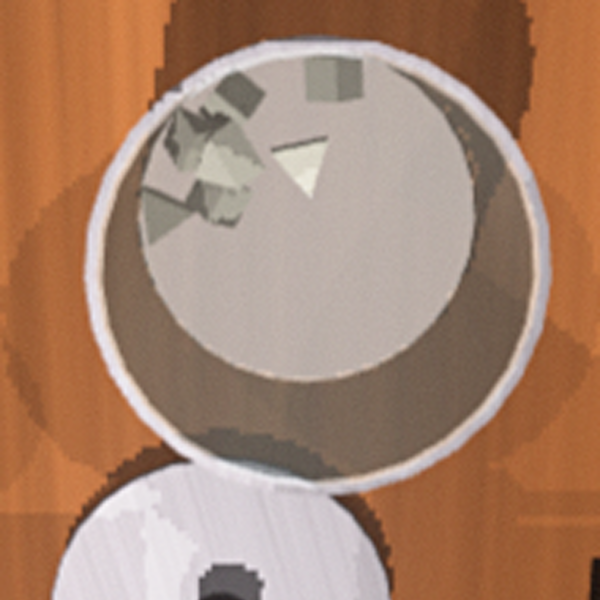

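View pics/w12d.png

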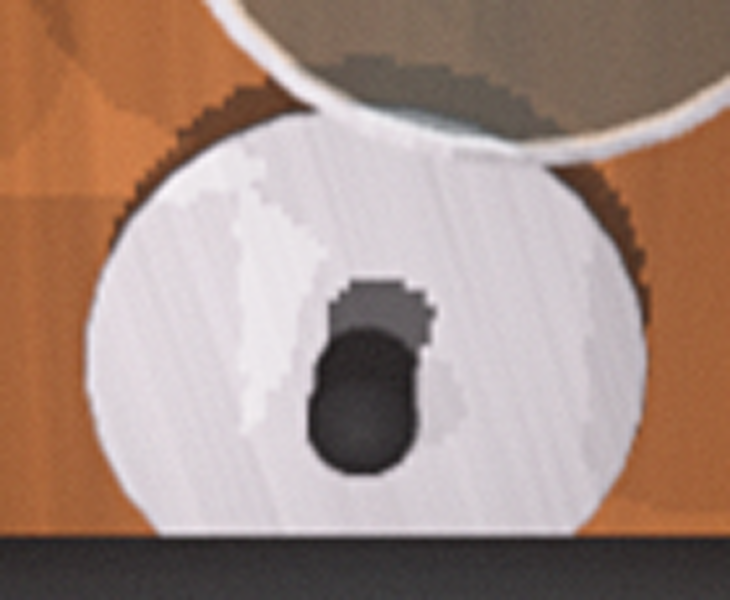

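```bash
python3 -m inch '[[[0.07,0.3,0,0,0,0],[0.07,0.45,0,0,0,0],[0.07,0.45,0,0,0,0],[0.07,0.45,0,0,0,0]]]';  python3 - <<'E'
from h import *
im=arm.grab_frame("wrist"); p=arm.camera_params("wrist"); cv2.imwrite("pics/w13.png",im); st()
cv2.imwrite("pics/w13c.png",cv2.resize(im[20:260,235:415],(450,600),interpolation=cv2.INTER_CUBIC))
b=arm.regions_of("lid","wrist")[0]; print(b["score"],b["box"])
e=b["box"]; print("lid",circ("wrist",.057,.010,e,(.445,.386),p))
E
```

```text
t: 20.25
eef_pos: [0.445, 0.361, 0.4174]
ee_rot: [3.14, -0.001, -1.571]
force: [-1.1, -0.1, 0.2]
width: 0.0873
t 20.3 tcp [0.445  0.3607 0.4177] rot [ 3.141 -0.    -1.571] F [ 0.1 -0.8 -0.7] w 86.7
0.57 [258.9, 157.4, 377.9, 272.5]
lid (array([0.44661562, 0.38250708]), array([ 2. ,  1.6, -2. , -2.1]))
```

View pics/w13c.png

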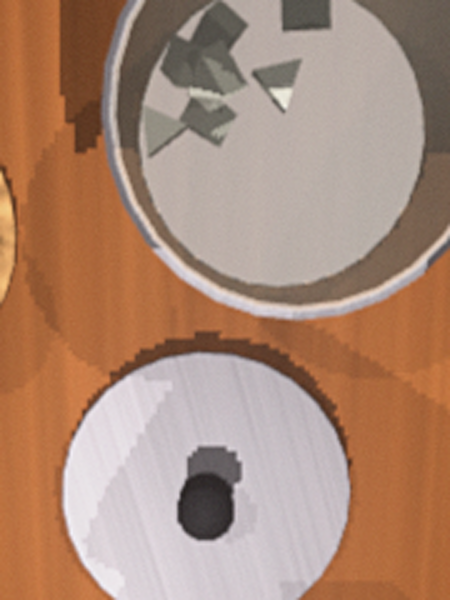

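```bash
python3 - <<'E'
from h import *
p=arm.camera_params("wrist")
im=cv2.imread("pics/w13.png")
cv2.imwrite("pics/w13d.png",cv2.resize(im[140:300,240:400],(600,600),interpolation=cv2.INTER_CUBIC))
print("lid",circ("wrist",.057,.010,(260.2,160.4,375,None),(.445,.386),p))
print("knob",plane("wrist",317.4,223.2,.038,p))
print("can",circ("wrist",.055,.095,(276.6,None,None,147.6),(.42,.25),p))
E
```

```text
lid (array([0.44750995, 0.38384974]), array([-0.,  0.,  0.]))
knob [0.44760873 0.38110504 0.038     ]
can (array([0.42075302, 0.25225802]), array([-0., -0.]))
```

View pics/w13d.png

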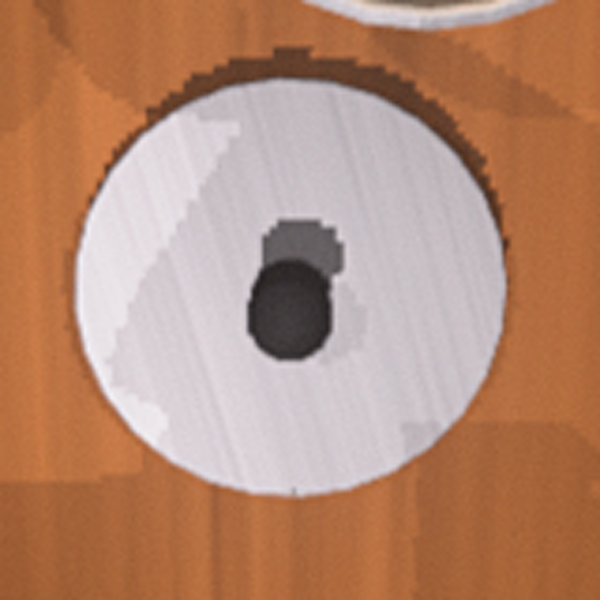

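```bash
python3 -m inch '[[[0.0125,0.1115,-0.2,0,0,0],[0.0125,0.1115,-0.5,0,0,0],[0.0125,0.1115,-0.75,0,0,0],[0.0125,0.1115,-0.95,0,0,0],[0.0125,0.1115,-0.95,0,0,0]]]'; python3 - <<'E'
from h import *
from k2 import *
s=st(); todo(s,[.4475,.383,.194],R.from_euler('z',-1.571)*R.from_euler('x',np.pi))
E
```

```text
t: 20.98
eef_pos: [0.4469, 0.382, 0.2255]
ee_rot: [3.138, -0.004, -1.572]
force: [0.7, -0.4, 0.8]
width: 0.0868
t 20.98 tcp [0.4469 0.382  0.2255] rot [ 3.138 -0.004 -1.572] F [ 0.7 -0.4  0.8] w 86.8
shift u [ 0.003  0.005 -0.157] turn u [ 0.0014 -0.0013  0.0002] deg 0.3
```

```bash
python3 -m inch '[[[0.003,0.005,-0.08,0,0,0],[0.003,0.005,-0.155,0,0,0],[0.003,0.005,-0.155,0,0,0]]]';  python3 -m inch '[[[0,0,0,0,0,0],[0,0,0,0,0,0],[0,0,0,0,0,0],[0,0,0,0,0,0],[0,0,0,0,0,0],[0,0,0,0,0,0],[0,0,0,0,0,0]]]' 5 30;  python3 - <<'E'
from h import *
st()
im=arm.grab_frame("side"); cv2.imwrite("pics/s14.png",cv2.resize(im[290:470,250:450],(666,600),interpolation=cv2.INTER_CUBIC))
E
```

```text
t: 21.35
eef_pos: [0.4478, 0.3844, 0.1962]
ee_rot: [3.14, -0.0, -1.571]
force: [0.1, -0.9, -0.5]
width: 0.0869
t: 22.22
eef_pos: [0.448, 0.3847, 0.1968]
ee_rot: [3.141, 0.0, -1.571]
force: [-2.5, 0.2, 1.3]
width: 0.0225
t 22.23 tcp [0.448  0.3847 0.1968] rot [ 3.141  0.    -1.571] F [-2.5  0.2  1.3] w 22.5
```

View pics/s14.png

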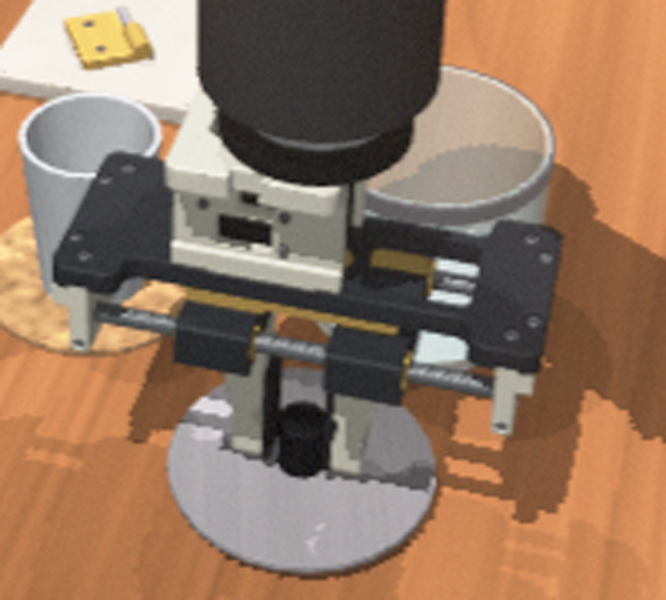

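```bash
python3 -m inch '[[[0,0,0.2,0,0,0],[0,0,0.45,0,0,0],[0,0,0.72,0,0,0],[0,0,0.72,0,0,0],[-0.04,-0.2,0.72,0,0,0],[-0.1,-0.45,0.72,0,0,0],[-0.138,-0.65,0.72,0,0,0],[-0.138,-0.655,0.72,0,0,0]]]' 5 30;  python3 -m inch '[[[0,0,0,0,0,0],[0,0,0,0,0,0]]]'; python3 - <<'E'
from h import *
st(); im=arm.grab_frame("wrist"); cv2.imwrite("pics/w15.png",im)
im=arm.grab_frame("side"); cv2.imwrite("pics/s15.png",cv2.resize(im[260:420,290:450],(600,600),interpolation=cv2.INTER_CUBIC))
im=arm.grab_frame("top"); cv2.imwrite("pics/t15.png",im)
E
```

```text
t: 23.28
eef_pos: [0.4193, 0.2509, 0.34]
ee_rot: [3.139, -0.001, -1.573]
force: [0.6, -0.1, -1.5]
width: 0.0212
t: 23.52
eef_pos: [0.4206, 0.2543, 0.3404]
ee_rot: [3.141, 0.0, -1.57]
force: [0.2, 1.0, -1.6]
width: 0.0209
t 23.52 tcp [0.4206 0.2543 0.3404] rot [ 3.141  0.    -1.57 ] F [ 0.2  1.  -1.6] w 20.9
```

View pics/w15.png

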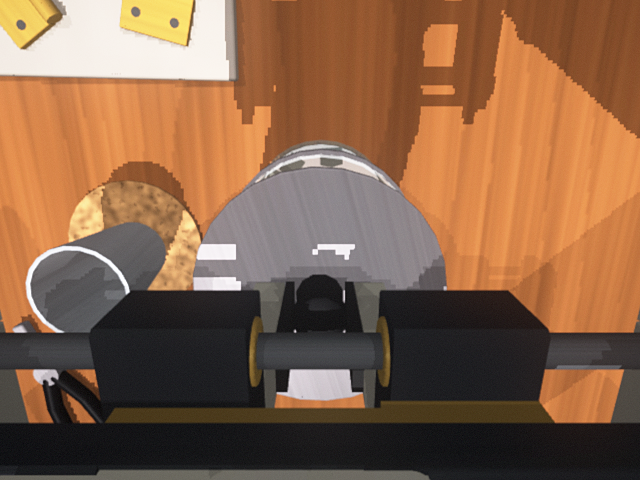

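View pics/s15.png

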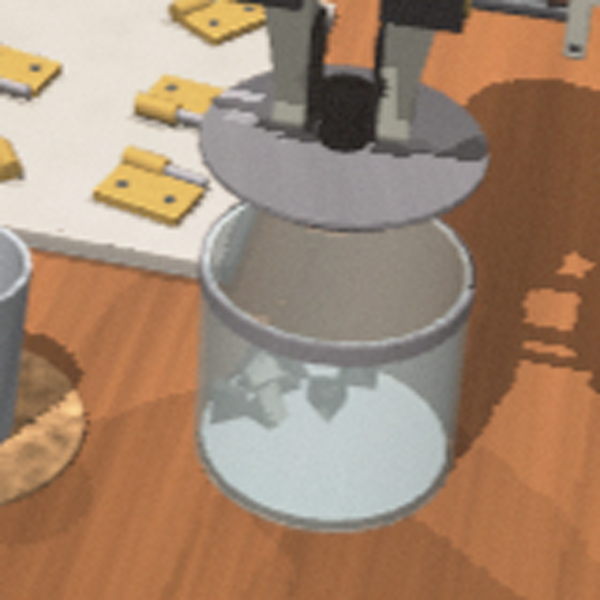

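```bash
python3 - <<'E'
from h import *
p=arm.camera_params("side")
print("lid side",circ("side",.057,.1535,(343.9,277.9,420.4,321.3),(.42,.25),p))
print("can side",circ("side",.055,.095,(343.9,None,416.4,351.5),(.42,.25),p))
p=arm.camera_params("wrist")
print("lid wrist",circ("wrist",.057,.1515,(193.5,165.5,446,None),(.42,.25),p))
for z in(.095,):print("can wrist",circ("wrist",.055,.095,(None,141,None,None),(.42,.25),p))
im=cv2.imread("pics/s0.png") if 0 else cv2.imread("pics/side0.png")
cv2.imwrite("pics/side0c.png",cv2.resize(im[290:420,320:440],(600,650),interpolation=cv2.INTER_CUBIC)[:600])
E
```

```text
lid side (array([0.41934952, 0.25548194]), array([-0.6,  0.3,  0.6, -0.3]))
can side (array([0.4192684 , 0.25063593]), array([ 0.1, -0.1,  0. ]))
lid wrist (array([0.4212343 , 0.25316603]), array([ 1.4, -0.2, -1.4]))
can wrist (array([0.4200082 , 0.24540562]), array([-0.]))
```

View pics/side0c.png

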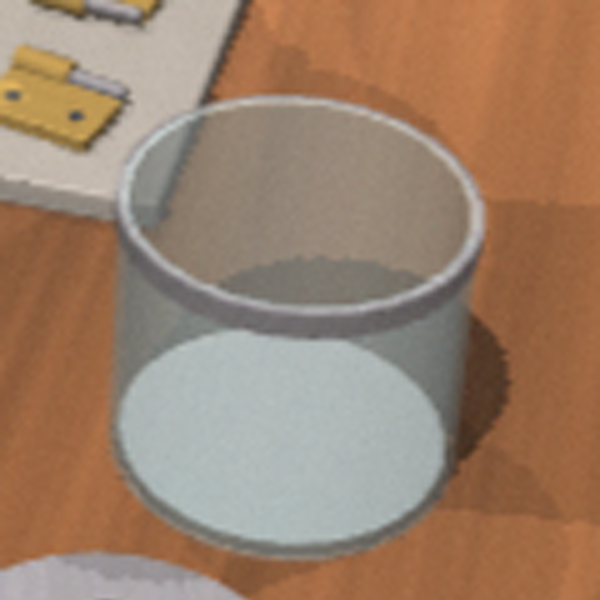

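View pics/t15.png

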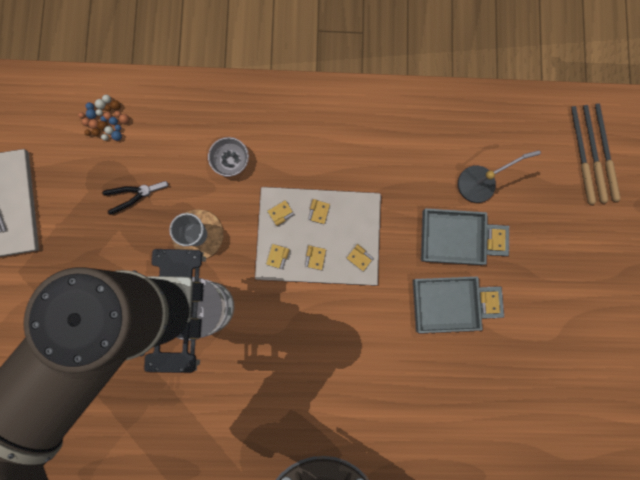

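```bash
python3 - <<'E'
from h import *
p=arm.camera_params("side")
print("can side",circ("side",.055,.095,(343.4,309,417,352.4),(.42,.25),p))
p=arm.camera_params("top")
print("can top",circ("top",.055,.095,(169.2,278.5,227.9,337.9),(.42,.25),p))
print("lid0 top",circ("top",.057,.012,(116.8,264.5,172.3,319.6),(.42,.25),p))
E
```

```text
can side (array([0.41885838, 0.25261801]), array([ 0.6,  0.1, -0.6, -0. ]))
can top (array([0.41809936, 0.25135001]), array([ 0.6,  0.9, -0.6, -0.9]))
lid0 top (array([0.44608597, 0.38332191]), array([ 0.2,  0.1, -0.2, -0.1]))
```

```bash
python3 -m inch '[[[-0.003,-0.011,-0.05,0,0,0],[-0.003,-0.011,-0.1,0,0,0],[-0.003,-0.011,-0.15,0,0,0],[-0.003,-0.011,-0.2,0,0,0],[-0.003,-0.011,-0.23,0,0,0],[-0.003,-0.011,-0.25,0,0,0],[-0.003,-0.011,-0.265,0,0,0],[-0.003,-0.011,-0.265,0,0,0]]]'; python3 - <<'E'
from h import *
st()
im=arm.grab_frame("side"); cv2.imwrite("pics/s16.png",cv2.resize(im[260:420,290:450],(600,600),interpolation=cv2.INTER_CUBIC))
E
```

```text
t: 24.68
eef_pos: [0.4198, 0.2515, 0.2878]
ee_rot: [3.141, 0.0, -1.571]
force: [0.8, 0.3, -1.1]
width: 0.0208
t 24.68 tcp [0.4198 0.2515 0.2878] rot [ 3.141  0.    -1.571] F [ 0.8  0.3 -1.1] w 20.8
```

View pics/s16.png

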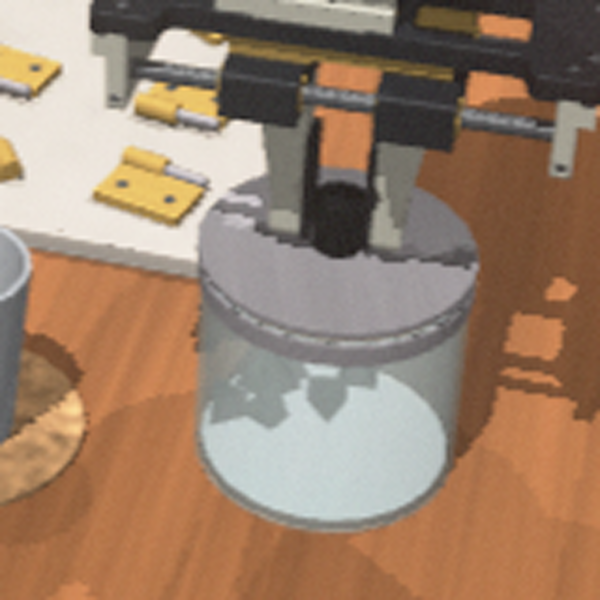

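No contact yet; the plug is entering the mouth, with a ~4 mm gap left. Finishing the descent.

```bash
python3 -m inch '[[[0,0,-0.008,0,0,0],[0,0,-0.016,0,0,0],[0,0,-0.021,0,0,0],[0,0,-0.021,0,0,0]]]'
```

```text
t: 25.22
eef_pos: [0.4198, 0.2515, 0.2838]
ee_rot: [3.141, 0.0, -1.571]
force: [-0.9, 0.1, 0.4]
width: 0.0211
```

```bash
python3 -m inch '[[[0,0,-0.005,0,0,0],[0,0,-0.008,0,0,0],[0,0,-0.008,0,0,0]]]'; python3 -m inch '[[[0,0,0,0,0,0],[0,0,0,0,0,0],[0,0,0,0,0,0],[0,0,0,0,0,0]]]' 50;  python3 - <<'E'
from h import *
st()
im=arm.grab_frame("side"); cv2.imwrite("pics/s17.png",cv2.resize(im[260:420,290:450],(600,600),interpolation=cv2.INTER_CUBIC))
E
```

```text
t: 25.6
eef_pos: [0.4197, 0.2514, 0.2837]
ee_rot: [3.141, 0.001, -1.57]
force: [-7.7, -2.8, 18.0]
width: 0.0214
t: 26.1
eef_pos: [0.4198, 0.2515, 0.2819]
ee_rot: [3.141, 0.0, -1.571]
force: [-0.1, 0.9, 0.0]
width: 0.0494
t 26.1 tcp [0.4198 0.2515 0.2819] rot [ 3.141  0.    -1.571] F [-0.1  0.9  0. ] w 49.4
```

View pics/s17.png

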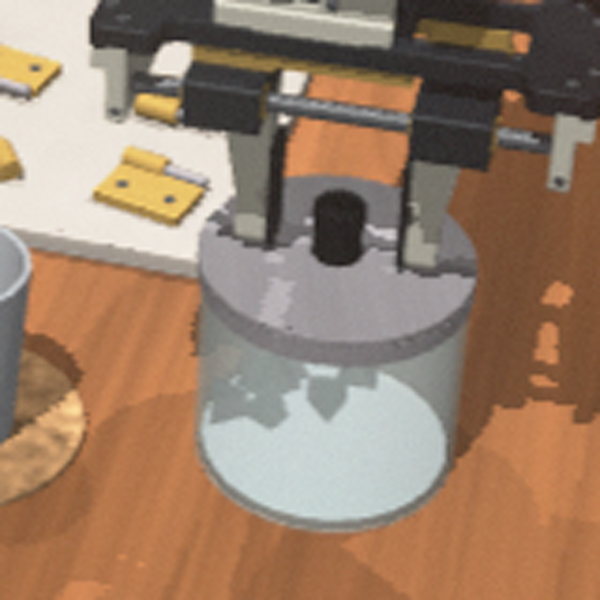

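```bash
python3 -m inch '[[[0,0,0.2,0,0,0],[0,0,0.45,0,0,0],[0,0,0.69,0,0,0],[0.1,-0.25,0.69,0,0,0],[0.25,-0.5,0.69,0,0,0],[0.45,-0.75,0.69,0,0,0],[0.65,-0.95,0.69,0,0,0],[0.77,-1,0.69,0,0,0]]]' 87; python3 -m inch '[[[0,-0.2,0,0,0,0],[0,-0.2,0,0,0,0],[0,-0.2,0,0,0,0]]]'; python3 - <<'E'
from h import *
import json
s=st(); im=arm.grab_frame("wrist"); p=arm.camera_params("wrist"); cv2.imwrite("pics/w18.png",im); np.save("pics/w18.npy",p["pose"])
for n in ("left_leaf1","right_leaf1"):
    for r in arm.regions_of(n,"wrist"): print(n,round(r["score"],2),[round(b) for b in r["box"]])
im=arm.grab_frame("side"); cv2.imwrite("pics/s18.png",im)
E
```

```text
t: 27.15
eef_pos: [0.5752, 0.0489, 0.4196]
ee_rot: [3.14, -0.0, -1.574]
force: [-1.3, -0.0, -0.3]
width: 0.0872
t: 27.52
eef_pos: [0.5738, 0.0114, 0.4199]
ee_rot: [3.141, 0.0, -1.571]
force: [-0.2, 0.5, -0.4]
width: 0.0873
t 27.52 tcp [0.5738 0.0114 0.4199] rot [ 3.141  0.    -1.571] F [-0.2  0.5 -0.4] w 87.3
left_leaf1 0.8 [333, 79, 395, 144]
left_leaf1 0.72 [338, 266, 388, 308]
right_leaf1 0.8 [236, 183, 293, 232]
right_leaf1 0.69 [338, 188, 393, 234]
right_leaf1 0.56 [243, 259, 302, 312]
```

View pics/w18.png

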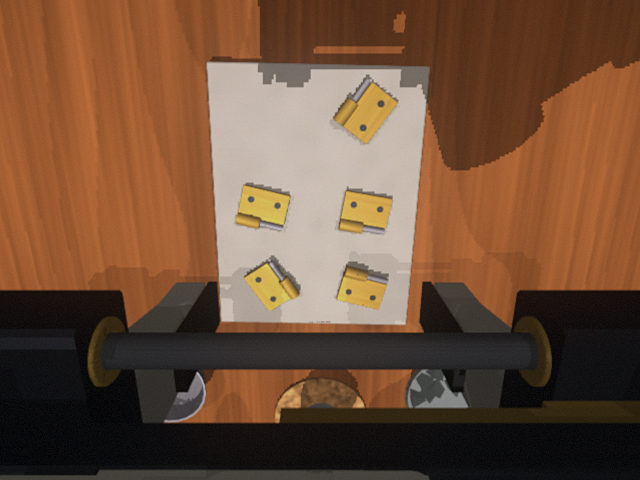

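View pics/s18.png

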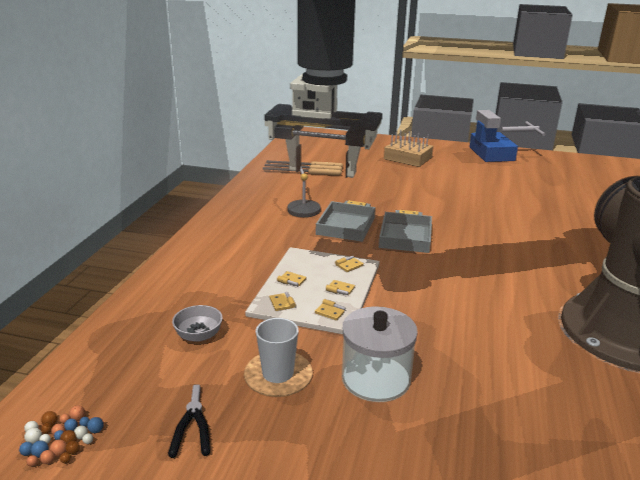

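```bash
cat > leaf.py <<'E'
from h import *
from scipy.optimize import minimize
def yellow(im):
    hsv=cv2.cvtColor(im,cv2.COLOR_BGR2HSV)
    m=cv2.inRange(hsv,(18,110,50),(32,255,255))
    return m
def hull_mask(m,P,p,cam,S=4,off=(0,0)):
    uv=(proj(cam,P,p)-np.array(off))*S
    cv2.fillConvexPoly(m,cv2.convexHull(uv.astype(np.float32)).astype(np.int32),255)
box=np.array([[x,y,z] for x in(-.023,.023) for y in(-.015,.015) for z in(0,.006)])
a=np.linspace(0,2*np.pi,24,endpoint=False)
def barrel(sg,half,r): # sg=+1 -> on +x half
    xs=(0,.023*half)
    return np.array([[x,.0185+r*np.cos(t),.006+r*np.sin(t)] for x in xs for t in a])
def fitleaf(im,p,cam,c,hand,box_px,zb=.012,yaw0s=np.arange(0,360,15),S=4):
    l,t,r,b=[int(v) for v in box_px]; l-=8;t-=8;r+=8;b+=8; l=max(l,0);t=max(t,0)
    crop=yellow(im[t:b,l:r]); tgt=cv2.resize(crop,None,fx=S,fy=S,interpolation=cv2.INTER_LINEAR)>127
    bs=1 if hand=="R" else -1
    Bx=barrel(1,bs,.006)
    def iou(v):
        x,y,w=v; Rz=np.array([[np.cos(w),-np.sin(w),0],[np.sin(w),np.cos(w),0],[0,0,1]])
        m=np.zeros(tgt.shape,np.uint8)
        for P in (box,Bx): hull_mask(m,P@Rz.T+[x,y,zb],p,cam,S,(l-.5+.5,t))
        m=m>0; return -(m&tgt).sum()/max(1,(m|tgt).sum())
    best=min((iou((c[0],c[1],np.radians(w))),w) for w in yaw0s)
    x0=[c[0],c[1],np.radians(best[1])]
    for _ in range(2):
        sim=np.array([x0]+[np.add(x0,d) for d in([.004,0,0],[0,.004,0],[0,0,.15])])
        r_=minimize(iou,x0,method="Nelder-Mead",options=dict(initial_simplex=sim,xatol=1e-5,fatol=1e-4,maxiter=200)); x0=r_.x
    return r_.x,-r_.fun
E
python3 - <<'E'
from leaf import *
im=cv2.imread("pics/w18.png"); p=arm.camera_params("wrist"); st()
for n,bx in [("E",(333,76,398,146)),("C",(335,262,388,308)),("B",(236,183,293,232)),("D",(338,188,393,236)),("A",(243,257,302,312))]:
    c=plane("wrist",(bx[0]+bx[2])/2,(bx[1]+bx[3])/2,.018,p)[:2]
    for h in "LR":
        v,i=fitleaf(im,p,"wrist",c,h,bx); print(n,h,v[:2].round(4),np.degrees(v[2]).round(1),round(i,3))
E
```

```text
t 27.73 tcp [0.5737 0.0122 0.4202] rot [ 3.141e+00  1.000e-03 -1.570e+00] F [0.  0.1 0.6] w 86.9
E L [ 0.5295 -0.0641] 234.0 0.933
E R [ 0.5329 -0.0672] 38.6 0.792
C L [0.53   0.1127] -16.0 0.728
C R [0.5294 0.1105] 331.3 0.782
B L [0.629 0.026] 180.2 0.785
B R [0.6286 0.0218] 346.1 0.912
D L [0.529  0.0302] 184.1 0.798
D R [0.5289 0.0258] 349.5 0.91
A L [0.6245 0.1065] 314.6 0.761
A R [0.6219 0.1063] 302.8 0.727
```

```bash
python3 - <<'E'
from h import *
for n,cs in (("L",[(102,38),(377,52),(370,280),(95,262)]),("R",[(62,340),(335,330),(353,557),(78,570)])):
    P=np.array([plane("top",400+x/4.285,200+y/4.285,.028)[:2] for x,y in cs]); c=P.mean(0)
    e=[np.linalg.norm(P[i]-P[(i+1)%4]) for i in range(4)]
    d=P[0]-P[1]+P[3]-P[2]; print(n,c.round(4),np.round(e,4),"yaw",np.arctan2(-d[0],d[1]).round(3))
E
python3 -m inch '[[[0,-0.3,0,0,0,0],[0,-0.6,0,0,0,0],[0,-0.9,0,0,0,0],[-0.1,-0.9,0,0,0,0],[-0.25,-0.9,0,0,0,0],[-0.25,-0.9,0,0,0,0]]]'; python3 - <<'E'
from h import *
s=st(); im=arm.grab_frame("wrist"); p=arm.camera_params("wrist"); cv2.imwrite("pics/w19.png",im); np.save("pics/w19.npy",p["pose"])
E
```

```text
L [ 0.5805 -0.2691] [0.1393 0.1149 0.1374 0.1125] yaw -0.028
R [ 0.4363 -0.2538] [0.136  0.1104 0.1353 0.1113] yaw 0.067
t: 28.48
eef_pos: [0.5224, -0.1683, 0.4207]
ee_rot: [-3.142, 0.001, -1.57]
force: [-0.2, -0.0, 0.1]
width: 0.087
t 28.48 tcp [ 0.5224 -0.1683  0.4207] rot [-3.142e+00  1.000e-03 -1.570e+00] F [-0.2 -0.   0.1] w 87.0
```

View pics/w19.png

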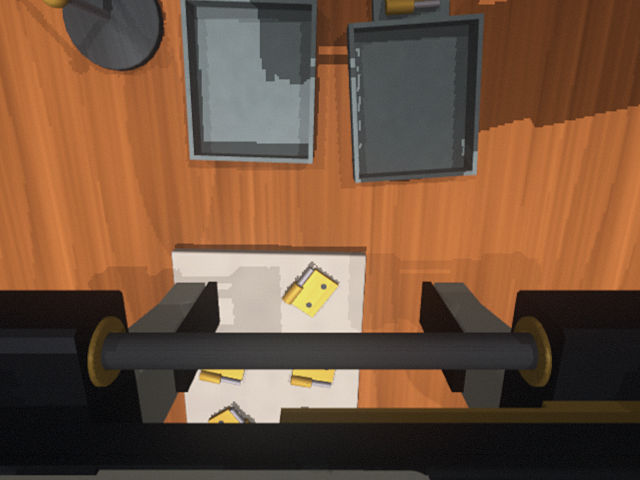

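```bash
python3 - <<'E'
from h import *
p=arm.camera_params("wrist")
im=cv2.imread("pics/w19.png"); cv2.imwrite("pics/w19c.png",cv2.resize(im[0:200,170:500],(792,480),interpolation=cv2.INTER_CUBIC))
f=lambda u,v:plane("wrist",u,v,.028,p)[:2]
P=np.array([f(*a) for a in((357,183),(477,173),(483,14),(348,25))]); print(P.round(4),P.mean(0).round(4),[np.linalg.norm(P[i]-P[(i+1)%4]).round(4) for i in range(4)])
d=P[0]-P[3]+P[1]-P[2]; print(np.arctan2(-d[0],d[1]))
Q=np.array([f(*a) for a in((190,160),(315,164))]); print(Q.round(4),np.linalg.norm(Q[0]-Q[1]))
d=Q[0]-Q[1]; yaw=np.arctan2(d[1],d[0]); print("yaw",yaw, Q.mean(0)-.067*np.array([-np.sin(yaw),np.cos(yaw)]))
E
```

```text
[[ 0.4898 -0.1829]
 [ 0.3793 -0.1925]
 [ 0.3896 -0.3242]
 [ 0.5012 -0.3157]] [ 0.44   -0.2538] [np.float64(0.1109), np.float64(0.1321), np.float64(0.1119), np.float64(0.1333)]
0.08209873434667116
[[ 0.6432 -0.2038]
 [ 0.5288 -0.2004]] 0.1144461915503122
yaw -0.02965881547108705 [ 0.58404861 -0.26910016]
```

View pics/w19c.png

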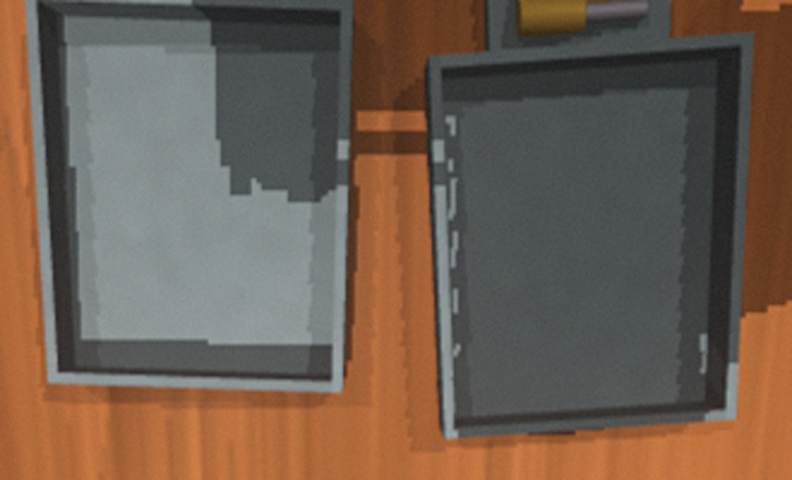

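```bash
cat > plan.py <<'E'
from leaf import *
from k2 import *
def down(psi): return R.from_euler('z',psi)*R.from_euler('x',np.pi)
def grasp(v,s,psi_near=None,z=.191):
    psi0=s["ee_rot"][2] if psi_near is None else psi_near
    w=v[2]; g=np.array([v[0]-.005*np.sin(w),v[1]+.005*np.cos(w)])
    psi=min((w+np.pi/2+k*np.pi for k in range(-4,5)),key=lambda a:abs(a-psi0))
    print("grasp TCP",g.round(4),"psi",round(psi,3)); 
    q,e=ik(np.r_[g,z],down(psi),s["q"]); print("q",q.round(2),e.round(4))
    todo(s,np.r_[g,z],down(psi)); return g,psi
E
python3 - <<'E'
from plan import *
s=st(); im=cv2.imread("pics/w19.png"); p=arm.camera_params("wrist")
bx=(280,260,340,320); c=plane("wrist",310,290,.018,p)[:2]
v,i=fitleaf(im,p,"wrist",c,"L",bx); print(v,np.degrees(v[2]),i)
v=np.array([.5295,-.0641,np.radians(234)]); grasp(v,s)
E
```

```text
t 28.52 tcp [ 0.5234 -0.1682  0.4208] rot [-3.141  0.    -1.57 ] F [0.6 0.3 0.1] w 86.8
[ 0.53733459 -0.06778775  0.96558128] 55.32373222408988 0.7223357101560994
grasp TCP [ 0.5335 -0.067 ] psi -0.628
q [ 0.24  0.38 -0.54  0.   -0.65  0.7 ] 0.0
shift u [ 0.051  0.506 -1.149] turn u [-2.000e-04  1.000e-04  2.998e-01] deg 54.0
```

```bash
python3 - <<'E'
from plan import *
im=cv2.imread("pics/w19.png"); p=arm.camera_params("wrist"); bx=(280,260,340,320)
v,i=fitleaf(im,p,"wrist",(.5295,-.0641),"L",bx,yaw0s=[234]); print(v,np.degrees(v[2]),i)
E
python3 -m inch '[[[0,0.2,0,0,0,0.05],[0.05,0.4,-0.1,0,0,0.1],[0.051,0.506,-0.3,0,0,0.15],[0.051,0.506,-0.5,0,0,0.2],[0.051,0.506,-0.75,0,0,0.25],[0.051,0.506,-0.85,0,0,0.3],[0.051,0.506,-0.85,0,0,0.3],[0.051,0.506,-0.85,0,0,0.3]]]' 66
```

```text
[ 0.53064519 -0.06349269  4.06317806] 232.8029543470788 0.8718796355159991
t: 29.52
eef_pos: [0.535, -0.0669, 0.251]
ee_rot: [-3.142, -0.001, -0.631]
force: [-0.0, 0.2, 0.4]
width: 0.0661
```

```bash
python3 - <<'E'
from plan import *
s=st(); todo(s,[.534,-.0668,.191],down(-.635))
im=arm.grab_frame("wrist"); cv2.imwrite("pics/w20.png",im)
E
```

```text
t 29.52 tcp [ 0.535  -0.0669  0.251 ] rot [-3.142e+00 -1.000e-03 -6.310e-01] F [-0.   0.2  0.4] w 66.1
shift u [-0.005  0.    -0.3  ] turn u [ 0.0001  0.0002 -0.0014] deg 0.3
```

View pics/w20.png

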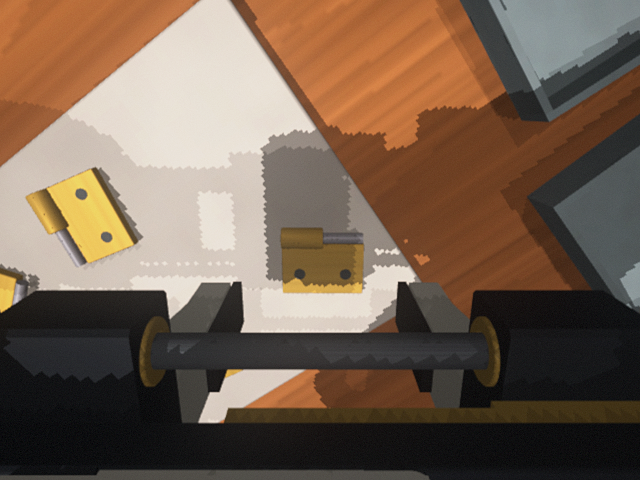

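```bash
python3 -m inch '[[[-0.005,0,-0.15,0,0,0],[-0.005,0,-0.25,0,0,0],[-0.005,0,-0.3,0,0,0],[-0.005,0,-0.3,0,0,0]]]'; python3 -m inch '[[[0,0,0,0,0,0],[0,0,0,0,0,0],[0,0,0,0,0,0],[0,0,0,0,0,0]]]' 30 25; python3 -m inch '[[[0,0,0.1,0,0,0],[0,0,0.3,0,0,0],[0,0,0.5,0,0,0],[0,0,0.5,0,0,0]]]'; python3 - <<'E'
from plan import *
s=st()
ty=-.03; c=np.array([.582,-.269])
def tray(c,yaw,y,x=0): return c+[x*np.cos(yaw)-y*np.sin(yaw),x*np.sin(yaw)+y*np.cos(yaw)]
print(tray(c,-.03,-.03),tray(c,-.03,.03))
todo(s,np.r_[tray(c,-.03,-.03),.29],down(-np.pi/2-.03))
im=arm.grab_frame("wrist"); cv2.imwrite("pics/w21.png",im)
E
```

```text
t: 30.08
eef_pos: [0.5336, -0.0672, 0.191]
ee_rot: [-3.141, -0.001, -0.629]
force: [-0.4, -0.6, 0.1]
width: 0.0661
t: 30.58
eef_pos: [0.5332, -0.0673, 0.1904]
ee_rot: [3.141, -0.0, -0.628]
force: [-1.0, 0.1, 4.2]
width: 0.0453
t: 31.08
eef_pos: [0.534, -0.0672, 0.2931]
ee_rot: [-3.138, -0.004, -0.628]
force: [-0.1, -0.0, -2.2]
width: 0.0454
t 31.07 tcp [ 0.534  -0.0672  0.2931] rot [-3.138 -0.004 -0.628] F [-0.1 -0.  -2.2] w 45.4
[ 0.58110013 -0.2989865 ] [ 0.58289987 -0.2390135 ]
shift u [ 0.235 -1.159 -0.016] turn u [ 0.0006  0.0016 -0.3097] deg 55.7
```

View pics/w21.png

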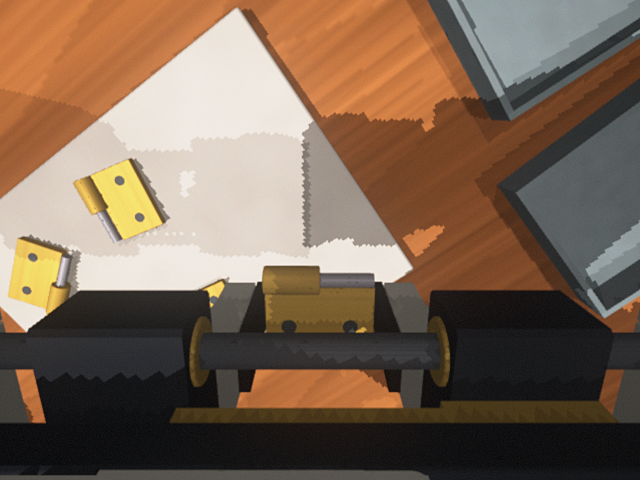

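```bash
python3 -m inch '[[[0.03,-0.2,0,0,0,-0.05],[0.08,-0.4,0,0,0,-0.1],[0.15,-0.6,0,0,0,-0.15],[0.2,-0.8,0,0,0,-0.2],[0.238,-1,0,0,0,-0.25],[0.238,-1,0,0,0,-0.31],[0.238,-1,0,0,0,-0.31],[0.238,-1,0,0,0,-0.31]]]'; python3 - <<'E'
from plan import *
s=st()
todo(s,np.r_[.5816,-.281,.20],down(-np.pi/2-.03))
im=arm.grab_frame("wrist"); cv2.imwrite("pics/w22.png",im)
im=arm.grab_frame("top"); cv2.imwrite("pics/t22.png",cv2.resize(im[140:340,380:560],(540,600)))
E
```

```text
t: 32.12
eef_pos: [0.5804, -0.2669, 0.2892]
ee_rot: [3.139, 0.001, -1.598]
force: [-0.5, -0.6, -0.6]
width: 0.0453
t 32.12 tcp [ 0.5804 -0.2669  0.2892] rot [ 3.139e+00  1.000e-03 -1.598e+00] F [-0.5 -0.6 -0.6] w 45.3
shift u [ 0.006 -0.07  -0.446] turn u [-0.0003 -0.0007 -0.001 ] deg 0.2
```

View pics/w22.png

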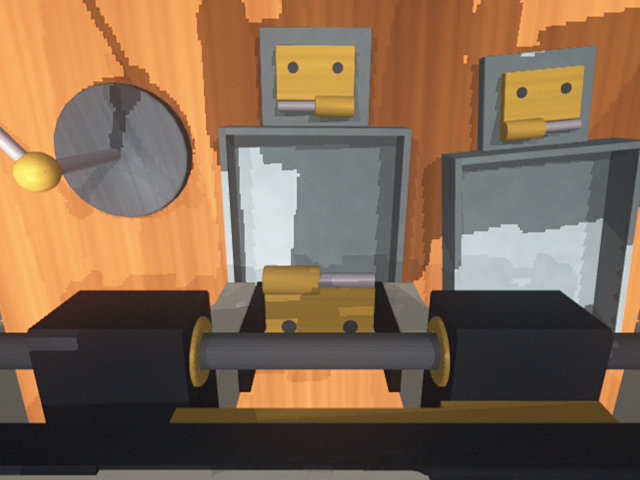

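View pics/t22.png

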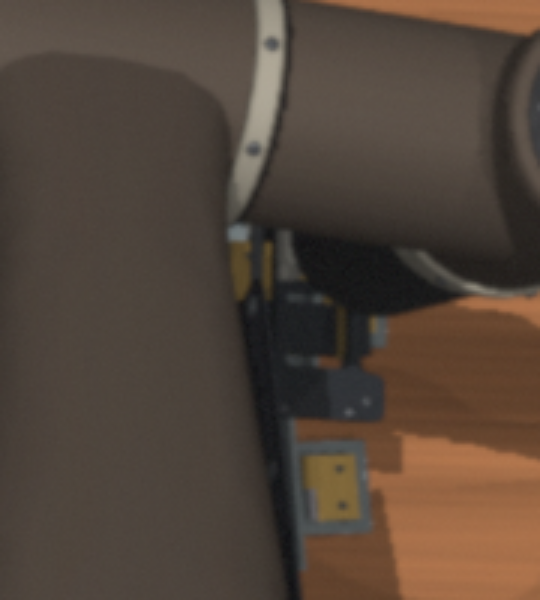

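```bash
python3 - <<'E'
from plan import *
p=arm.camera_params("wrist")
Q=np.array([plane("wrist",u,v,.028,p)[:2] for u,v in((221,129),(411,129))]); print(Q,np.linalg.norm(Q[0]-Q[1]))
d=Q[0]-Q[1]; yaw=np.arctan2(d[1],d[0]); print(yaw,Q.mean(0)+.067*np.array([-np.sin(yaw),np.cos(yaw)]))
Q=np.array([plane("wrist",u,v,.028,p)[:2] for u,v in((443,155),(637,140))]); print(Q,np.linalg.norm(Q[0]-Q[1]))
d=Q[0]-Q[1]; yaw=np.arctan2(d[1],d[0]); print(yaw,Q.mean(0)+.067*np.array([-np.sin(yaw),np.cos(yaw)]))
E
```

```text
[[ 0.63672099 -0.33756565]
 [ 0.52637336 -0.33463187]] 0.11038661948189676
-0.02658038822930939 [ 0.58332785 -0.26912243]
[[ 0.50683676 -0.31918512]
 [ 0.39372273 -0.32485411]] 0.11325599207272526
0.05007554431424523 [ 0.44692608 -0.2551036 ]
```

```bash
python3 -m inch '[[[0.01,-0.07,-0.1,0,0,0],[0.01,-0.07,-0.25,0,0,0],[0.01,-0.07,-0.4,0,0,0],[0.01,-0.07,-0.47,0,0,0],[0.01,-0.07,-0.515,0,0,0],[0.01,-0.07,-0.515,0,0,0]]]'; python3 -m inch '[[[0,0,0,0,0,0],[0,0,0,0,0,0],[0,0,0,0,0,0]]]' 55; python3 -m inch '[[[0,0,0.2,0,0,0],[0,0,0.4,0,0,0],[0,0.2,0.6,0,0,0],[-0.05,0.45,0.9,0,0,0],[-0.05,0.7,1,0,0,0],[-0.05,0.95,1,0,0,0],[-0.05,1,1,0,0,0]]]' 66; python3 - <<'E'
from plan import *
s=st()
im=arm.grab_frame("wrist"); cv2.imwrite("pics/w23.png",im)
E
```

```text
t: 32.98
eef_pos: [0.5827, -0.2814, 0.1869]
ee_rot: [3.14, 0.0, -1.602]
force: [0.3, 0.3, -0.5]
width: 0.0454
t: 33.35
eef_pos: [0.5828, -0.2814, 0.1878]
ee_rot: [-3.141, 0.0, -1.602]
force: [-0.7, -0.7, -0.7]
width: 0.055
t: 34.22
eef_pos: [0.5724, -0.0786, 0.3885]
ee_rot: [-3.14, 0.001, -1.599]
force: [0.3, -0.2, -0.1]
width: 0.0658
t 34.23 tcp [ 0.5724 -0.0786  0.3885] rot [-3.140e+00  1.000e-03 -1.599e+00] F [ 0.3 -0.2 -0.1] w 65.8
```

View pics/w23.png

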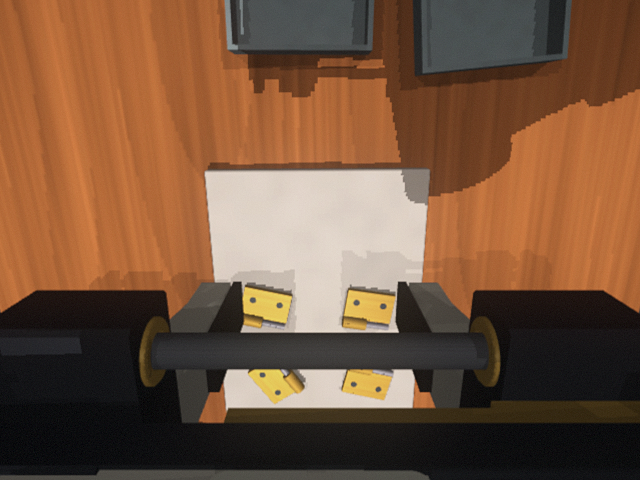

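```bash
python3 -m inch '[[[0,0.25,0.16,0,0,0],[0,0.5,0.16,0,0,0],[0,0.75,0.16,0,0,0],[0,0.75,0.16,0,0,0],[0,0.75,0.16,0,0,0]]]'; cat > look.py <<'E'
from plan import *
import sys
# usage: look.py tag  name:hand:x:y ...
s=st(); im=arm.grab_frame("wrist"); p=arm.camera_params("wrist"); cv2.imwrite(f"pics/{sys.argv[1]}.png",im)
for a in sys.argv[2:]:
    n,h,x,y,w0=a.split(":"); c=(float(x),float(y)); P=np.array([[c[0]+dx,c[1]+dy,.018] for dx in(-.034,.034) for dy in(-.034,.034)])
    uv=proj("wrist",P,p); bx=(uv[:,0].min(),uv[:,1].min(),uv[:,0].max(),uv[:,1].max())
    for hh in "LR":
        v,i=fitleaf(im,p,"wrist",c,hh,bx); print(n,hh,v[:2].round(4),np.degrees(v[2]).round(1),round(i,3))
        if hh==h: V=v
    grasp(V,s)
E
python3 look.py w24 C:L:.53:.111:0 A:R:.624:.106:0 B:R:.6286:.0218:0 D:R:.5289:.0258:0
```

```text
t: 34.9
eef_pos: [0.5727, 0.0679, 0.4187]
ee_rot: [3.14, -0.0, -1.602]
force: [-0.1, -0.6, -0.7]
width: 0.0658
t 34.9 tcp [0.5727 0.0679 0.4187] rot [ 3.14  -0.    -1.602] F [-0.1 -0.6 -0.7] w 65.8
C L [0.531  0.1127] 165.2 0.891
C R [0.53   0.1084] 330.2 0.787
grasp TCP [0.5297 0.1079] psi -1.83
q [ 0.56  0.38 -0.53 -0.   -0.66 -0.82] 0.0
shift u [-0.215  0.2   -1.138] turn u [-0.     -0.0005 -0.0725] deg 13.0
A L [0.6248 0.1049] 316.5 0.767
A R [0.6277 0.1074] 123.4 0.886
grasp TCP [0.6235 0.1047] psi -2.559
q [ 0.47  0.5  -0.32 -0.   -0.76 -1.46] 0.0
shift u [ 0.254  0.184 -1.138] turn u [-2.000e-04 -5.000e-04 -3.047e-01] deg 54.8
B L [0.629  0.0241] 180.2 0.781
B R [0.6287 0.0199] 345.6 0.918
grasp TCP [0.6299 0.0247] psi -1.822
q [ 0.35  0.49 -0.32  0.   -0.75 -0.6 ] 0.0
shift u [ 0.286 -0.216 -1.138] turn u [-0.     -0.0005 -0.0699] deg 12.6
D L [0.5293 0.029 ] 185.4 0.796
D R [0.5292 0.0243] 349.8 0.925
grasp TCP [0.5301 0.0293] psi -1.749
q [ 0.42  0.37 -0.55  0.   -0.65 -0.6 ] 0.0
shift u [-0.213 -0.193 -1.138] turn u [-0.     -0.0005 -0.0466] deg 8.4
```

View pics/w24.png

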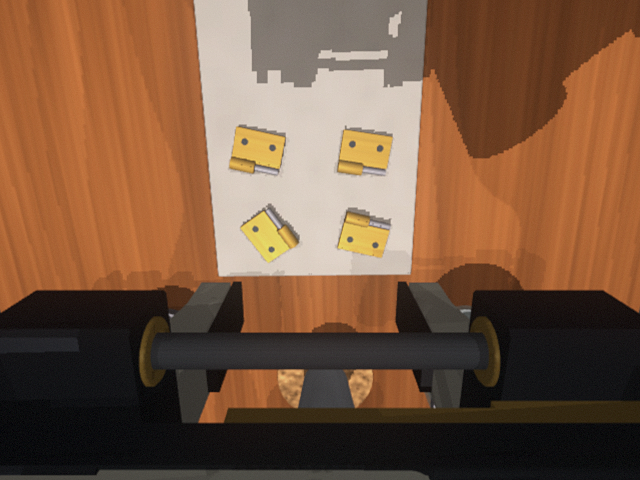

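```bash
python3 -m inch '[[[-0.15,0.15,-0.1,0,0,-0.04],[-0.215,0.2,-0.35,0,0,-0.0725],[-0.215,0.2,-0.6,0,0,-0.0725],[-0.215,0.2,-0.8,0,0,-0.0725],[-0.215,0.2,-0.85,0,0,-0.0725],[-0.215,0.2,-0.85,0,0,-0.0725]]]'; python3 - <<'E'
from plan import *
s=st(); todo(s,[.5297,.108,.191],down(-1.83))
im=arm.grab_frame("wrist"); cv2.imwrite("pics/w25.png",im)
E
```

```text
t: 35.7
eef_pos: [0.5301, 0.108, 0.2493]
ee_rot: [3.141, -0.0, -1.831]
force: [0.6, 1.1, 0.4]
width: 0.0662
t 35.7 tcp [0.5301 0.108  0.2493] rot [ 3.141 -0.    -1.831] F [0.6 1.1 0.4] w 66.2
shift u [-0.002  0.    -0.292] turn u [-0.     -0.0003  0.0003] deg 0.1
```

View pics/w25.png

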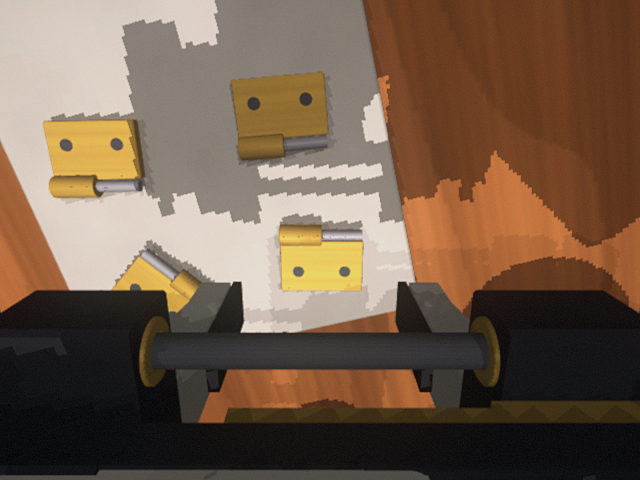

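Leaf C is square to the jaws and centred (321 px). Descend and grip, then lift and work out the carry.

```bash
python3 -m inch '[[[-0.002,0,-0.15,0,0,0],[-0.002,0,-0.25,0,0,0],[-0.002,0,-0.292,0,0,0],[-0.002,0,-0.292,0,0,0]]]'; python3 -m inch '[[[0,0,0,0,0,0],[0,0,0,0,0,0],[0,0,0,0,0,0],[0,0,0,0,0,0]]]' 30 25; python3 -m inch '[[[0,0,0.1,0,0,0],[0,0,0.3,0,0,0],[0,0,0.5,0,0,0],[0,0,0.5,0,0,0]]]'; python3 - <<'E'
from plan import *
s=st(); c=np.array([.583,-.269]); w=-.028; g=c+.035*np.array([-np.sin(w),np.cos(w)]); print(g)
todo(s,np.r_[g,.29],down(-np.pi/2+w))
im=arm.grab_frame("wrist"); cv2.imwrite("pics/w26.png",im)
E
```

```text
t: 36.25
eef_pos: [0.5297, 0.1088, 0.1915]
ee_rot: [-3.142, 0.001, -1.83]
force: [-0.6, -0.8, -0.4]
width: 0.0657
t: 36.75
eef_pos: [0.5294, 0.1088, 0.1913]
ee_rot: [-3.142, 0.001, -1.83]
force: [-0.9, 0.5, 5.8]
width: 0.0454
t: 37.25
eef_pos: [0.5301, 0.1091, 0.2938]
ee_rot: [-3.138, 0.004, -1.829]
force: [-0.3, 0.5, -1.7]
width: 0.0451
t 37.25 tcp [0.5301 0.1091 0.2938] rot [-3.138  0.004 -1.829] F [-0.3  0.5 -1.7] w 45.1
[ 0.58397987 -0.23401372]
shift u [ 0.269 -1.716 -0.019] turn u [-0.0012  0.0014  0.0734] deg 13.2
```

View pics/w26.png

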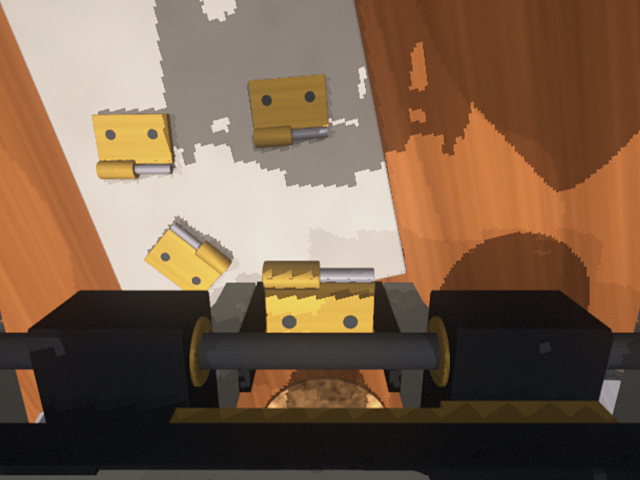

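```bash
python3 -m inch '[[[0.05,-0.25,0,0,0,0.03],[0.1,-0.5,0,0,0,0.06],[0.18,-0.75,0,0,0,0.0734],[0.269,-1,0,0,0,0.0734],[0.269,-1,0,0,0,0.0734]]]'; python3 -m inch '[[[0,-0.25,0,0,0,0],[0,-0.5,0,0,0,0],[0,-0.7,0,0,0,0],[0,-0.7,0,0,0,0],[0,-0.7,0,0,0,0]]]'; python3 - <<'E'
from plan import *
s=st(); c=np.array([.583,-.269]); w=-.028; g=c+.035*np.array([-np.sin(w),np.cos(w)]); print(g)
todo(s,np.r_[g,.187],down(-np.pi/2+w))
im=arm.grab_frame("wrist"); cv2.imwrite("pics/w27.png",im)
E
```

```text
t: 37.92
eef_pos: [0.5831, -0.0944, 0.2886]
ee_rot: [3.138, -0.0, -1.604]
force: [-0.3, 0.7, -2.5]
width: 0.0455
t: 38.55
eef_pos: [0.5826, -0.2308, 0.2895]
ee_rot: [3.139, 0.001, -1.6]
force: [-0.7, 0.8, -1.2]
width: 0.0454
t 38.55 tcp [ 0.5826 -0.2308  0.2895] rot [ 3.139e+00  1.000e-03 -1.600e+00] F [-0.7  0.8 -1.2] w 45.4
[ 0.58397987 -0.23401372]
shift u [ 0.007 -0.016 -0.513] turn u [-0.0003 -0.0008  0.0003] deg 0.2
```

View pics/w27.png

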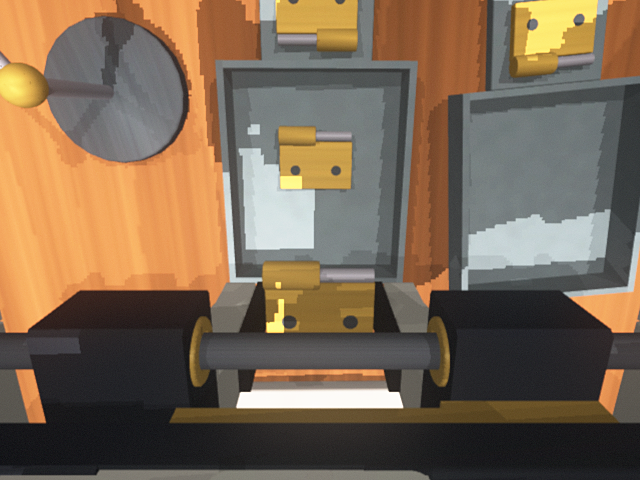

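```bash
python3 -m inch '[[[0.007,-0.016,-0.1,0,0,0],[0.007,-0.016,-0.25,0,0,0],[0.007,-0.016,-0.4,0,0,0],[0.007,-0.016,-0.47,0,0,0],[0.007,-0.016,-0.513,0,0,0],[0.007,-0.016,-0.513,0,0,0]]]'; python3 -m inch '[[[0,0,0,0,0,0],[0,0,0,0,0,0],[0,0,0,0,0,0]]]' 55; python3 -m inch '[[[0,0,0.2,0,0,0],[0,0,0.4,0,0,0],[0,0.2,0.6,0,0,0],[-0.05,0.45,0.9,0,0,0],[-0.05,0.7,1,0,0,0],[-0.05,0.95,1,0,0,0],[-0.05,1,1,0,0,0]]]' 66; python3 -m inch '[[[0,0.25,0.15,0,0,0],[0,0.5,0.15,0,0,0],[0,0.5,0.15,0,0,0],[0,0.5,0.15,0,0,0]]]'; python3 look.py w28 A:R:.6277:.1074:0 B:R:.6287:.0199:0 D:R:.5292:.0243:0
```

```text
t: 39.35
eef_pos: [0.5846, -0.2342, 0.1881]
ee_rot: [3.141, 0.0, -1.599]
force: [-0.5, -0.1, -0.8]
width: 0.0455
t: 39.72
eef_pos: [0.5846, -0.2347, 0.1887]
ee_rot: [-3.141, 0.0, -1.599]
force: [-0.8, 0.1, -0.0]
width: 0.0552
t: 40.6
eef_pos: [0.5742, -0.0319, 0.3894]
ee_rot: [-3.14, 0.001, -1.596]
force: [0.0, 0.1, 0.2]
width: 0.0662
t: 41.1
eef_pos: [0.5743, 0.0652, 0.4178]
ee_rot: [3.14, 0.0, -1.599]
force: [-0.5, -0.0, 0.2]
width: 0.0659
t 41.1 tcp [0.5743 0.0652 0.4178] rot [ 3.14   0.    -1.599] F [-0.5 -0.   0.2] w 65.9
A L [0.6267 0.1069] 125.1 0.727
A R [0.6277 0.1072] 124.2 0.885
grasp TCP [0.6235 0.1043] psi -2.545
q [ 0.47  0.5  -0.32 -0.   -0.76 -1.45] 0.0
shift u [ 0.246  0.196 -1.134] turn u [-2.000e-04 -4.000e-04 -3.011e-01] deg 54.2
B L [0.6288 0.0201] 347.2 0.727
B R [0.6287 0.0199] 345.9 0.92
grasp TCP [0.6299 0.0248] psi -1.817
q [ 0.35  0.49 -0.32  0.   -0.75 -0.59] 0.0
shift u [ 0.278 -0.202 -1.134] turn u [-0.0001 -0.0004 -0.0693] deg 12.5
D L [0.5294 0.0245] -9.2 0.728
D R [0.5292 0.0243] 349.5 0.924
grasp TCP [0.5301 0.0292] psi -1.755
q [ 0.42  0.37 -0.55  0.   -0.65 -0.61] 0.0
shift u [-0.221 -0.18  -1.134] turn u [-0.0001 -0.0004 -0.0496] deg 8.9
```

View pics/w28.png

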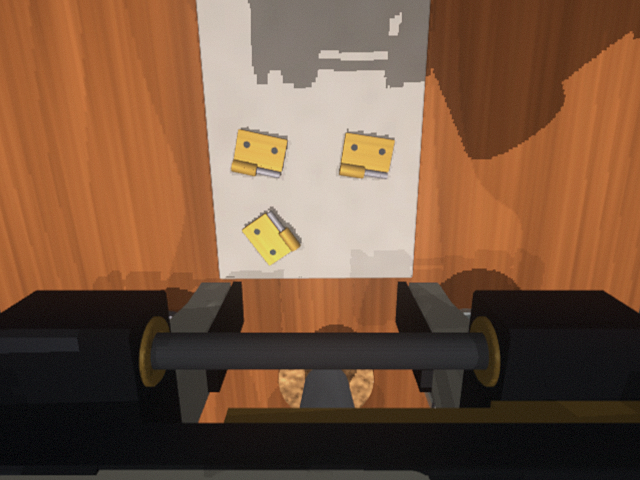

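```bash
python3 -m inch '[[[0.1,0.1,0,0,0,-0.055],[0.2,0.196,-0.1,0,0,-0.11],[0.246,0.196,-0.3,0,0,-0.16],[0.246,0.196,-0.5,0,0,-0.215],[0.246,0.196,-0.7,0,0,-0.265],[0.246,0.196,-0.85,0,0,-0.3011],[0.246,0.196,-0.85,0,0,-0.3011]]]'; python3 - <<'E'
from plan import *
s=st(); todo(s,[.6235,.1045,.191],down(-2.55))
im=arm.grab_frame("wrist"); cv2.imwrite("pics/w29.png",im)
E
```

```text
t: 42.02
eef_pos: [0.6229, 0.1029, 0.2455]
ee_rot: [3.14, -0.005, -2.546]
force: [0.9, -0.2, 0.9]
width: 0.0657
t 42.02 tcp [0.6229 0.1029 0.2455] rot [ 3.14  -0.005 -2.546] F [ 0.9 -0.2  0.9] w 65.7
shift u [ 0.003  0.008 -0.272] turn u [ 0.0004 -0.0016 -0.0012] deg 0.4
```

View pics/w29.png

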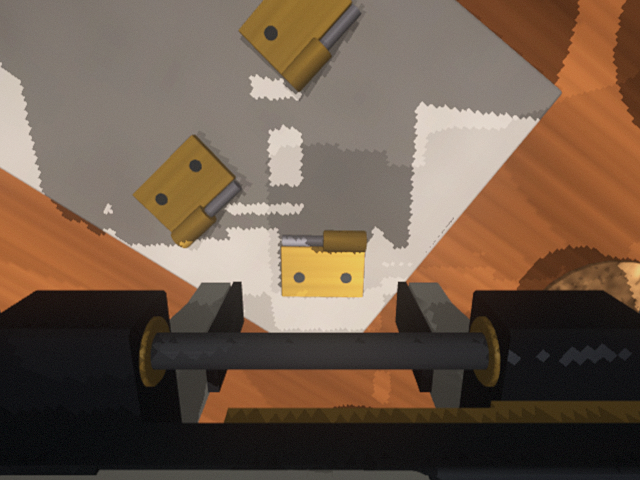

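```bash
python3 -m inch '[[[0.003,0.006,-0.15,0,0,0],[0.003,0.006,-0.23,0,0,0],[0.003,0.006,-0.272,0,0,0],[0.003,0.006,-0.272,0,0,0]]]'; python3 -m inch '[[[0,0,0,0,0,0],[0,0,0,0,0,0],[0,0,0,0,0,0],[0,0,0,0,0,0]]]' 30 25; python3 -m inch '[[[0,0,0.1,0,0,0],[0,0,0.3,0,0,0],[0,0,0.5,0,0,0],[0,0,0.5,0,0,0]]]'; python3 - <<'E'
from plan import *
s=st(); c=np.array([.438,-.254]); w=.075; g=c-.041*np.array([-np.sin(w),np.cos(w)]); print(g)
todo(s,np.r_[g,.29],down(-np.pi/2+w))
im=arm.grab_frame("wrist"); cv2.imwrite("pics/w30.png",im)
E
```

```text
t: 42.58
eef_pos: [0.6244, 0.1058, 0.1938]
ee_rot: [3.141, 0.0, -2.545]
force: [0.2, -0.2, 0.9]
width: 0.0662
t: 43.08
eef_pos: [0.6244, 0.106, 0.1943]
ee_rot: [3.141, 0.001, -2.545]
force: [-1.2, 0.5, 4.8]
width: 0.045
t: 43.58
eef_pos: [0.6252, 0.1062, 0.2973]
ee_rot: [-3.141, 0.006, -2.545]
force: [0.2, 0.5, -2.2]
width: 0.0445
t 43.58 tcp [0.6252 0.1062 0.2973] rot [-3.141  0.006 -2.545] F [ 0.2  0.5 -2.2] w 44.5
[ 0.44107212 -0.29488474]
shift u [-0.921 -2.005 -0.036] turn u [-0.0018  0.0011  0.3339] deg 60.1
```

View pics/w30.png

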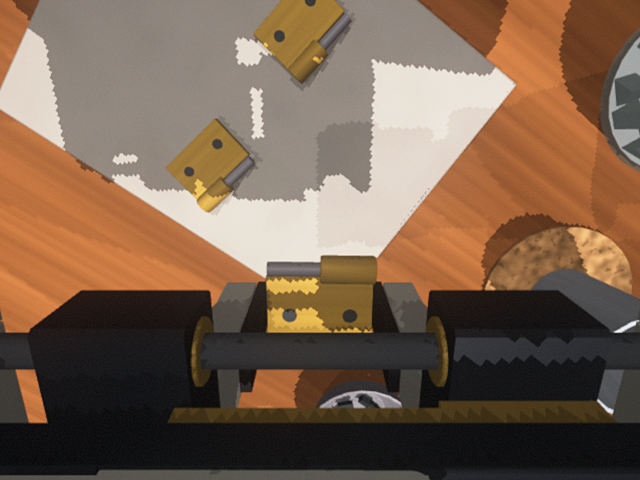

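```bash
python3 -m inch '[[[-0.1,-0.2,0,0,0,0.05],[-0.2,-0.4,0,0,0,0.1],[-0.32,-0.6,0,0,0,0.15],[-0.44,-0.8,0,0,0,0.2],[-0.56,-1,0,0,0,0.25],[-0.56,-1,0,0,0,0.3],[-0.56,-1,0,0,0,0.334],[-0.56,-1,0,0,0,0.334]]]'; python3 -m inch '[[[-0.1,-0.2,0,0,0,0],[-0.2,-0.45,0,0,0,0],[-0.3,-0.7,0,0,0,0],[-0.36,-0.9,0,0,0,0],[-0.36,-0.9,0,0,0,0],[-0.36,-0.9,0,0,0,0]]]'; python3 - <<'E'
from plan import *
s=st(); c=np.array([.438,-.254]); w=.075; g=c-.041*np.array([-np.sin(w),np.cos(w)])
todo(s,np.r_[g,.19],down(-np.pi/2+w)); p=arm.camera_params("wrist")
im=arm.grab_frame("wrist"); cv2.imwrite("pics/w31.png",im)
E
```

```text
t: 44.62
eef_pos: [0.5117, -0.0943, 0.2926]
ee_rot: [3.139, 0.0, -1.497]
force: [-0.2, -0.2, 0.0]
width: 0.0449
t: 45.38
eef_pos: [0.44, -0.274, 0.293]
ee_rot: [3.14, 0.001, -1.498]
force: [-0.1, 0.9, -0.9]
width: 0.0447
t 45.38 tcp [ 0.44  -0.274  0.293] rot [ 3.140e+00  1.000e-03 -1.498e+00] F [-0.1  0.9 -0.9] w 44.7
shift u [ 0.005 -0.104 -0.515] turn u [-0.0002 -0.0006  0.0008] deg 0.2
```

View pics/w31.png

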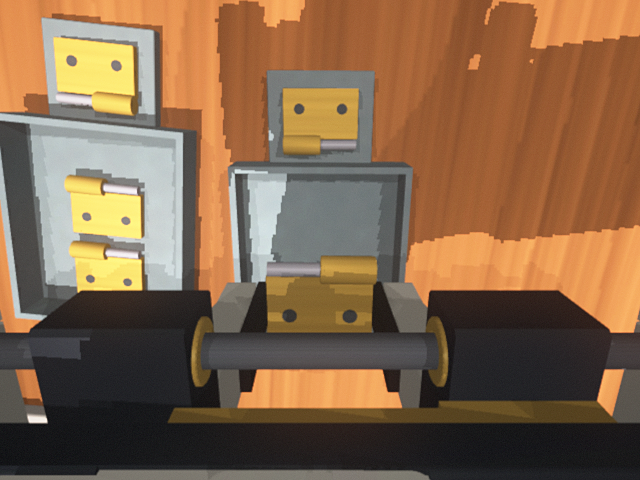

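```bash
python3 - <<'E'
from plan import *
p=arm.camera_params("wrist")
Q=np.array([plane("wrist",u,v,.028,p)[:2] for u,v in((230,165),(412.5,165))]); print(Q,np.linalg.norm(Q[0]-Q[1]))
d=Q[0]-Q[1]; w=np.arctan2(d[1],d[0]); c=Q.mean(0)+.067*np.array([-np.sin(w),np.cos(w)]); print(w,c)
w=.075;s=st()
for y in (-.041,0,.041): print(y,(c+y*np.array([-np.sin(w),np.cos(w)])).round(4))
E
```

```text
[[ 0.49840495 -0.31753469]
 [ 0.38839979 -0.32579535]] 0.11031488256802428
0.07495271105179115 [ 0.43838524 -0.25485313]
t 45.42 tcp [ 0.4403 -0.2737  0.2932] rot [ 3.140e+00  1.000e-03 -1.497e+00] F [ 0.2  0.4 -1. ] w 45.0
-0.041 [ 0.4415 -0.2957]
0 [ 0.4384 -0.2549]
0.041 [ 0.4353 -0.214 ]
```

Tray centre confirmed at (0.438, −0.255). Lower to z ≈ 0.191 and release.

```bash
python3 -m inch '[[[0.006,-0.108,-0.1,0,0,0],[0.006,-0.108,-0.25,0,0,0],[0.006,-0.108,-0.4,0,0,0],[0.006,-0.108,-0.47,0,0,0],[0.006,-0.108,-0.51,0,0,0],[0.006,-0.108,-0.51,0,0,0]]]'; python3 -m inch '[[[0,0,0,0,0,0],[0,0,0,0,0,0],[0,0,0,0,0,0]]]' 55; python3 -m inch '[[[0,0,0.2,0,0,0],[0,0,0.4,0,0,0],[0.05,0.2,0.6,0,0,0],[0.15,0.45,0.9,0,0,0],[0.25,0.7,1,0,0,0],[0.35,0.9,1,0,0,0],[0.45,1,1,0,0,0]]]' 66; python3 -m inch '[[[0,0.25,0.1,0,0,-0.02],[0,0.5,0.1,0,0,-0.02],[0,0.5,0.1,0,0,-0.02],[0,0.5,0.1,0,0,-0.02]]]'; python3 look.py w32 B:R:.6287:.0199:0 D:R:.5292:.0243:0
```

```text
t: 46.18
eef_pos: [0.4415, -0.2948, 0.1914]
ee_rot: [3.14, 0.001, -1.496]
force: [0.7, 6.0, -1.7]
width: 0.0448
t: 46.55
eef_pos: [0.4418, -0.2958, 0.1922]
ee_rot: [-3.141, -0.0, -1.496]
force: [-0.2, 0.1, -0.5]
width: 0.0549
t: 47.42
eef_pos: [0.5321, -0.0936, 0.3931]
ee_rot: [-3.139, 0.001, -1.494]
force: [0.6, -0.0, -0.7]
width: 0.0662
t: 47.92
eef_pos: [0.5315, 0.004, 0.4113]
ee_rot: [3.14, 0.0, -1.558]
force: [0.2, -0.4, -0.5]
width: 0.0661
t 47.92 tcp [0.5315 0.004  0.4113] rot [ 3.14   0.    -1.558] F [ 0.2 -0.4 -0.5] w 66.1
B L [0.6291 0.0207] 346.8 0.72
B R [0.6285 0.0205] 345.5 0.899
grasp TCP [0.6298 0.0253] psi -1.823
q [ 0.35  0.49 -0.33  0.   -0.75 -0.6 ] 0.0
shift u [ 0.491  0.107 -1.101] turn u [-0.0001 -0.0005 -0.0843] deg 15.2
D L [0.529  0.0253] -8.7 0.725
D R [0.5291 0.0247] 349.6 0.914
grasp TCP [0.53   0.0296] psi -1.752
q [ 0.43  0.37 -0.55  0.   -0.65 -0.61] 0.0
shift u [-0.008  0.128 -1.101] turn u [-0.     -0.0005 -0.0615] deg 11.1
```

View pics/w32.png

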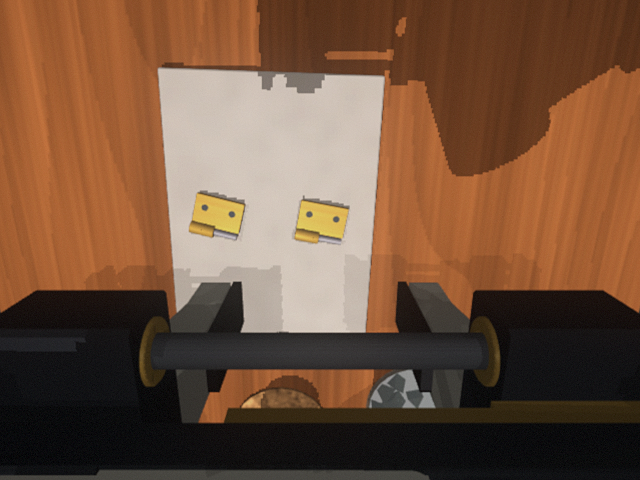

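```bash
python3 -m inch '[[[-0.008,0.127,-0.15,0,0,-0.03],[-0.008,0.127,-0.4,0,0,-0.0615],[-0.008,0.127,-0.65,0,0,-0.0615],[-0.008,0.127,-0.82,0,0,-0.0615],[-0.008,0.127,-0.82,0,0,-0.0615]]]'; python3 - <<'E'
from plan import *
s=st(); todo(s,[.5300,.0293,.191],down(-1.753))
im=arm.grab_frame("wrist"); cv2.imwrite("pics/w33.png",im)
E
```

```text
t: 48.6
eef_pos: [0.5289, 0.0281, 0.2453]
ee_rot: [3.136, -0.003, -1.754]
force: [0.4, -0.4, 0.3]
width: 0.0659
t 48.6 tcp [0.5289 0.0281 0.2453] rot [ 3.136e+00 -3.000e-03 -1.754e+00] F [ 0.4 -0.4  0.3] w 65.9
shift u [ 0.005  0.006 -0.271] turn u [ 0.0006 -0.002   0.0003] deg 0.4
```

View pics/w33.png

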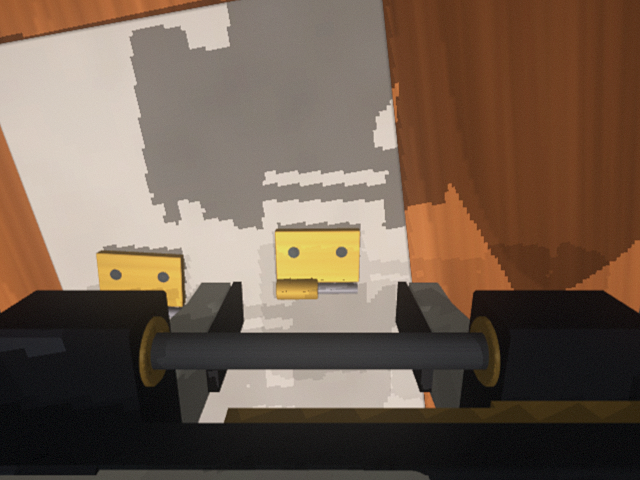

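```bash
python3 -m inch '[[[0.002,0,-0.15,0,0,0],[0.002,0,-0.24,0,0,0],[0.002,0,-0.282,0,0,0],[0.002,0,-0.282,0,0,0]]]'; python3 -m inch '[[[0,0,0,0,0,0],[0,0,0,0,0,0],[0,0,0,0,0,0],[0,0,0,0,0,0]]]' 30 25; python3 -m inch '[[[0,0,0.1,0,0,0],[0,0,0.3,0,0,0],[0,0,0.5,0,0,0],[0,0,0.5,0,0,0]]]'; python3 - <<'E'
from plan import *
s=st(); todo(s,[.4384,-.2525,.29],down(-np.pi/2+.075))
im=arm.grab_frame("wrist"); cv2.imwrite("pics/w34.png",im)
E
```

```text
t: 49.15
eef_pos: [0.5307, 0.0296, 0.1921]
ee_rot: [-3.141, 0.001, -1.752]
force: [0.4, -1.3, 0.1]
width: 0.066
t: 49.65
eef_pos: [0.5304, 0.0298, 0.1918]
ee_rot: [3.141, 0.001, -1.752]
force: [-1.8, 0.8, 6.3]
width: 0.0456
t: 50.15
eef_pos: [0.5312, 0.03, 0.2944]
ee_rot: [-3.137, 0.003, -1.751]
force: [0.2, -0.9, -2.3]
width: 0.0452
t 50.15 tcp [0.5312 0.03   0.2944] rot [-3.137e+00  3.000e-03 -1.751e+00] F [ 0.2 -0.9 -2.3] w 45.2
shift u [-0.464 -1.413 -0.022] turn u [-0.001   0.0015  0.0814] deg 14.6
```

View pics/w34.png

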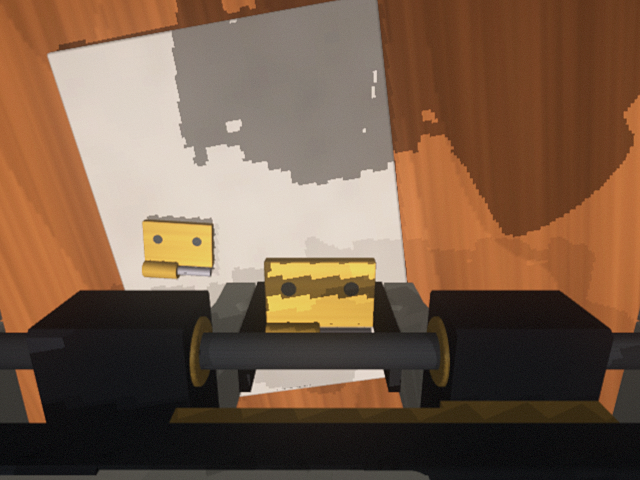

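```bash
python3 -m inch '[[[-0.06,-0.2,0,0,0,0.03],[-0.14,-0.45,0,0,0,0.06],[-0.22,-0.7,0,0,0,0.0814],[-0.3,-0.95,0,0,0,0.0814],[-0.33,-1,0,0,0,0.0814],[-0.33,-1,0,0,0,0.0814]]]'; python3 -m inch '[[[-0.1,-0.2,0,0,0,0],[-0.13,-0.33,0,0,0,0],[-0.13,-0.33,0,0,0,0],[-0.13,-0.33,0,0,0,0]]]'; python3 - <<'E'
from plan import *
s=st(); p=arm.camera_params("wrist")
todo(s,[.4384,-.2525,.188],down(-np.pi/2+.075))
im=arm.grab_frame("wrist"); cv2.imwrite("pics/w35.png",im)
E
```

```text
t: 50.95
eef_pos: [0.4635, -0.1709, 0.2903]
ee_rot: [3.139, 0.001, -1.498]
force: [0.6, 0.5, -1.7]
width: 0.0455
t: 51.45
eef_pos: [0.4387, -0.2355, 0.2909]
ee_rot: [3.141, 0.001, -1.496]
force: [-0.3, 0.3, -0.7]
width: 0.0455
t 51.45 tcp [ 0.4387 -0.2355  0.2909] rot [ 3.141e+00  1.000e-03 -1.496e+00] F [-0.3  0.3 -0.7] w 45.5
shift u [-0.001 -0.085 -0.515] turn u [-0.0002 -0.0004 -0.0001] deg 0.1
```

View pics/w35.png

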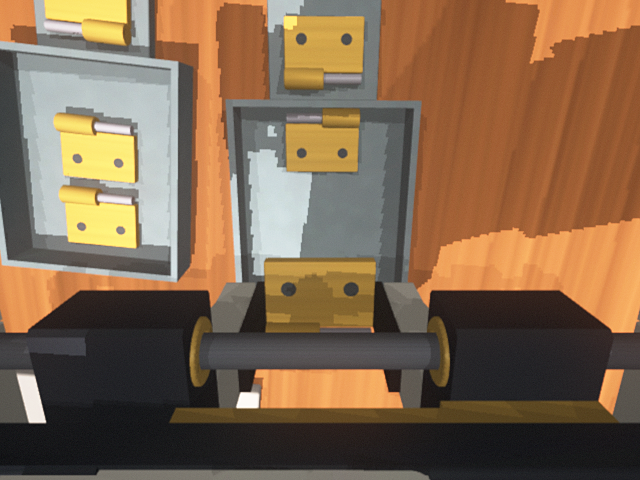

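```bash
python3 - <<'E'
from plan import *
p=arm.camera_params("wrist")
print(plane("wrist",322,172,.010,p)[:2], plane("wrist",322,282,.028,p)[:2])
E
python3 -m inch '[[[-0.001,-0.08,-0.1,0,0,0],[-0.001,-0.08,-0.25,0,0,0],[-0.001,-0.08,-0.4,0,0,0],[-0.001,-0.08,-0.47,0,0,0],[-0.001,-0.08,-0.51,0,0,0],[-0.001,-0.08,-0.51,0,0,0]]]'
```

```text
[ 0.44094914 -0.27694511] [ 0.43562141 -0.20788238]
t: 52.25
eef_pos: [0.4383, -0.2521, 0.1893]
ee_rot: [3.141, 0.0, -1.496]
force: [0.0, -0.9, 0.1]
width: 0.0453
```

```bash
python3 -m inch '[[[0,-0.015,0,0,0,0],[0,-0.015,0,0,0,0],[0,-0.015,-0.006,0,0,0]]]'; python3 -m inch '[[[0,0,0,0,0,0],[0,0,0,0,0,0],[0,0,0,0,0,0]]]' 55; python3 -m inch '[[[0,0,0.2,0,0,0],[0,0,0.4,0,0,0],[0.05,0.2,0.6,0,0,0],[0.2,0.4,0.9,0,0,0],[0.35,0.6,1,0,0,-0.03],[0.5,0.8,1,0,0,-0.06],[0.65,0.95,1,0,0,-0.1]]]' 66; python3 -m inch '[[[0.1,0.2,0.1,0,0,0],[0.2,0.3,0.1,0,0,0],[0.2,0.3,0.1,0,0,0],[0.2,0.3,0.1,0,0,0]]]'; python3 look.py w36 B:R:.6287:.0202:0
```

```text
t: 52.62
eef_pos: [0.4381, -0.2555, 0.1886]
ee_rot: [-3.141, 0.0, -1.496]
force: [0.1, -0.5, -0.2]
width: 0.0455
t: 53.0
eef_pos: [0.4381, -0.2553, 0.1881]
ee_rot: [3.141, 0.0, -1.496]
force: [-0.5, 0.1, -0.3]
width: 0.0548
t: 53.88
eef_pos: [0.5689, -0.0634, 0.389]
ee_rot: [-3.141, 0.001, -1.813]
force: [0.4, -0.7, 0.4]
width: 0.0662
t: 54.38
eef_pos: [0.6077, -0.0055, 0.4076]
ee_rot: [3.14, -0.0, -1.81]
force: [-0.1, -0.6, -0.4]
width: 0.0661
t 54.38 tcp [ 0.6077 -0.0055  0.4076] rot [ 3.14 -0.   -1.81] F [-0.1 -0.6 -0.4] w 66.1
B L [0.6292 0.0246] 180.3 0.792
B R [0.6291 0.0208] 346.8 0.919
grasp TCP [0.6302 0.0256] psi -1.8
q [ 0.35  0.49 -0.32  0.   -0.75 -0.58] 0.0
shift u [ 0.113  0.155 -1.083] turn u [-0.0001 -0.0005  0.0031] deg 0.6
```

View pics/w36.png

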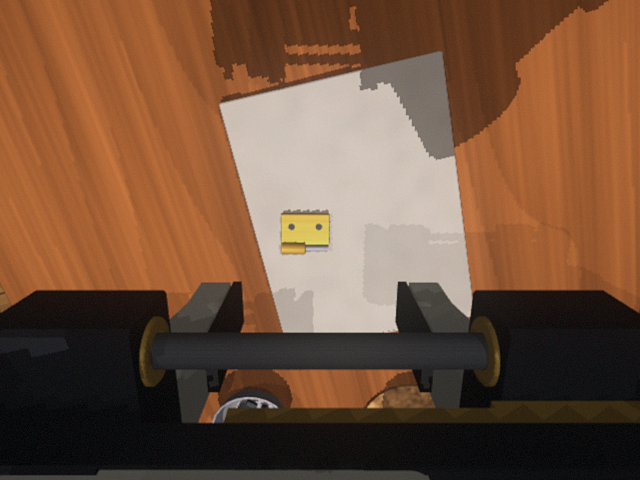

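```bash
python3 -m inch '[[[0.113,0.155,-0.15,0,0,0.002],[0.113,0.155,-0.4,0,0,0.002],[0.113,0.155,-0.65,0,0,0.002],[0.113,0.155,-0.82,0,0,0.002],[0.113,0.155,-0.82,0,0,0.002],[0.113,0.155,-0.82,0,0,0.002]]]'; python3 - <<'E'
from plan import *
s=st(); todo(s,[.6301,.0254,.191],down(-1.805))
im=arm.grab_frame("wrist"); cv2.imwrite("pics/w37.png",im)
E
```

```text
t: 55.18
eef_pos: [0.6312, 0.0253, 0.2457]
ee_rot: [-3.141, 0.001, -1.804]
force: [0.8, -0.0, 1.7]
width: 0.066
t 55.17 tcp [0.6312 0.0253 0.2457] rot [-3.141e+00  1.000e-03 -1.804e+00] F [ 0.8 -0.   1.7] w 66.0
shift u [-0.005  0.    -0.274] turn u [-0.0002  0.0004 -0.0003] deg 0.1
```

View pics/w37.png

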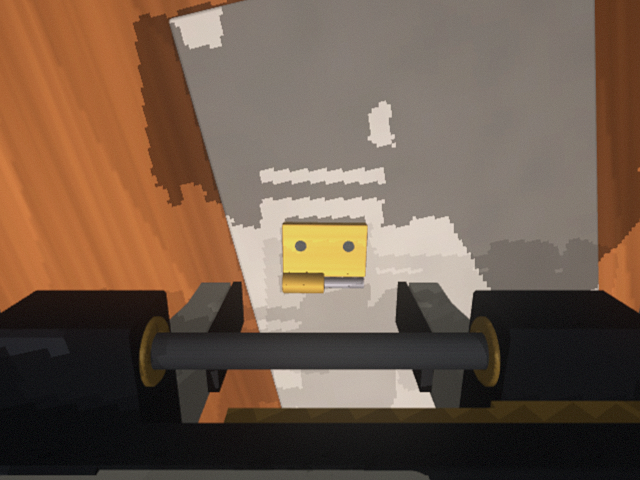

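```bash
python3 -m inch '[[[-0.013,0,-0.15,0,0,0],[-0.013,0,-0.24,0,0,0],[-0.013,0,-0.276,0,0,0],[-0.013,0,-0.276,0,0,0]]]'; python3 -m inch '[[[0,0,0,0,0,0],[0,0,0,0,0,0],[0,0,0,0,0,0],[0,0,0,0,0,0]]]' 30 25; python3 -m inch '[[[0,0,0.1,0,0,0],[0,0,0.3,0,0,0],[0,0,0.5,0,0,0],[0,0,0.5,0,0,0]]]'; python3 - <<'E'
from plan import *
s=st(); todo(s,[.4354,-.214,.29],down(-np.pi/2+.075))
im=arm.grab_frame("wrist"); cv2.imwrite("pics/w38.png",im)
E
```

```text
t: 55.72
eef_pos: [0.6282, 0.0257, 0.1904]
ee_rot: [3.141, 0.0, -1.804]
force: [-4.3, 0.1, 7.0]
width: 0.0657
t: 56.22
eef_pos: [0.6286, 0.0259, 0.1905]
ee_rot: [-3.141, 0.001, -1.804]
force: [-2.2, 0.3, 6.6]
width: 0.0454
t: 56.72
eef_pos: [0.6294, 0.026, 0.2933]
ee_rot: [-3.136, 0.004, -1.803]
force: [0.2, 0.7, -1.1]
width: 0.0457
t 56.73 tcp [0.6294 0.026  0.2933] rot [-3.136  0.004 -1.803] F [ 0.2  0.7 -1.1] w 45.7
shift u [-0.97  -1.2   -0.017] turn u [-0.001   0.002   0.0979] deg 17.6
```

View pics/w38.png

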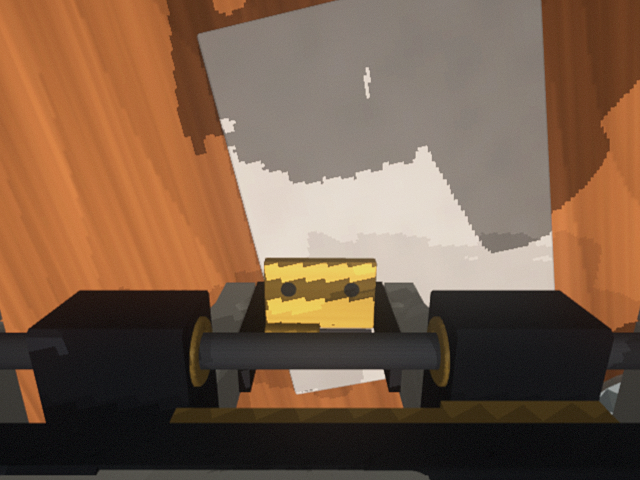

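```bash
python3 -m inch '[[[-0.15,-0.2,0,0,0,0.03],[-0.3,-0.4,0,0,0,0.06],[-0.45,-0.6,0,0,0,0.098],[-0.63,-0.78,0,0,0,0.098],[-0.8,-0.95,0,0,0,0.098],[-0.95,-0.98,0,0,0,0.098],[-0.97,-0.98,0,0,0,0.098],[-0.97,-0.98,0,0,0,0.098]]]'; python3 - <<'E'
from plan import *
s=st(); p=arm.camera_params("wrist")
todo(s,[.4354,-.214,.188],down(-np.pi/2+.075))
im=arm.grab_frame("wrist"); cv2.imwrite("pics/w39.png",im)
E
```

```text
t: 57.78
eef_pos: [0.4341, -0.1703, 0.2887]
ee_rot: [3.141, 0.0, -1.496]
force: [0.8, -1.2, -1.1]
width: 0.0455
t 57.77 tcp [ 0.4341 -0.1703  0.2887] rot [ 3.141  0.    -1.496] F [ 0.8 -1.2 -1.1] w 45.5
shift u [ 0.006 -0.219 -0.504] turn u [-0.0001 -0.0002  0.0001] deg 0.1
```

View pics/w39.png

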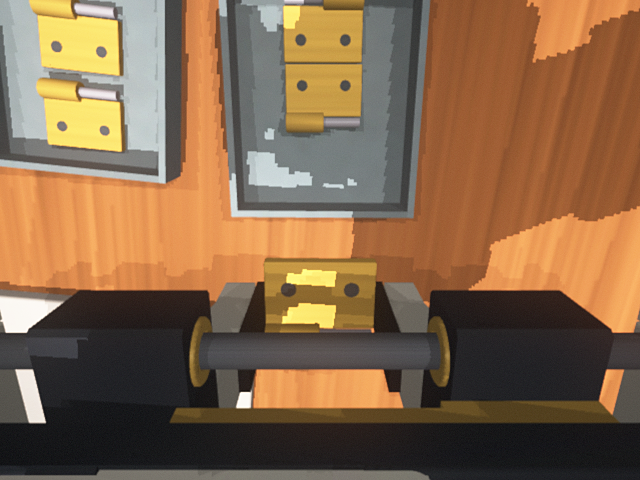

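```bash
python3 - <<'E'
from plan import *
p=arm.camera_params("wrist")
print("barrel edge",plane("wrist",322,131,.010,p)[:2],"wall inner top",plane("wrist",322,205,.028,p)[:2],"outer",plane("wrist",322,217,.028,p)[:2])
E
```

```text
barrel edge [ 0.43902574 -0.23751052] wall inner top [ 0.43578646 -0.19462325] outer [ 0.43519374 -0.18706732]
```

```bash
python3 -m inch '[[[0.006,-0.1,0,0,0,0],[0.006,-0.221,-0.1,0,0,0],[0.006,-0.221,-0.25,0,0,0],[0.006,-0.221,-0.38,0,0,0],[0.006,-0.221,-0.44,0,0,0],[0.006,-0.221,-0.47,0,0,0],[0.006,-0.221,-0.49,0,0,0],[0.006,-0.221,-0.49,0,0,0]]]'
```

```text
t: 58.82
eef_pos: [0.4355, -0.2145, 0.1912]
ee_rot: [3.141, 0.0, -1.496]
force: [0.7, -0.1, -0.5]
width: 0.0454
```

```bash
python3 -m inch '[[[0,0,-0.01,0,0,0],[0,0,-0.015,0,0,0],[0,0,-0.015,0,0,0]]]';python3 -m inch '[[[0,0,0,0,0,0],[0,0,0,0,0,0],[0,0,0,0,0,0]]]' 55; python3 -m inch '[[[0,0,0.2,0,0,0],[0,0,0.4,0,0,0],[0.1,0.2,0.6,0,0,0],[0.2,0.3,0.9,0,0,0],[0.3,0.35,1,0,0,0],[0.3,0.35,1,0,0,0]]]' 66; python3 - <<'E'
from plan import *
s=st()
for c in ("wrist","side","top"):
    im=arm.grab_frame(c); cv2.imwrite(f"pics/{c}40.png",im)
E
```

```text
t: 59.2
eef_pos: [0.4352, -0.2145, 0.188]
ee_rot: [3.141, 0.0, -1.496]
force: [0.1, -0.1, -1.2]
width: 0.0454
t: 59.58
eef_pos: [0.4353, -0.2145, 0.1879]
ee_rot: [3.141, 0.0, -1.496]
force: [1.1, -0.8, 0.0]
width: 0.055
t: 60.32
eef_pos: [0.4966, -0.1438, 0.3899]
ee_rot: [-3.138, 0.0, -1.495]
force: [-0.7, 0.0, -0.8]
width: 0.0659
t 60.33 tcp [ 0.4966 -0.1438  0.3899] rot [-3.138  0.    -1.495] F [-0.7  0.  -0.8] w 65.9
```

View pics/wrist40.png

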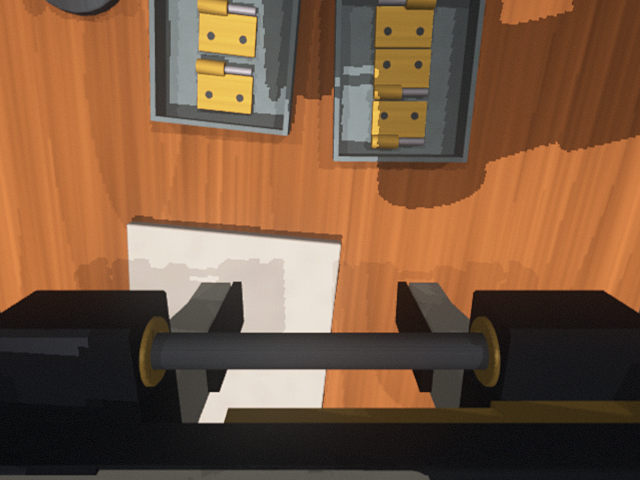

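View pics/side40.png

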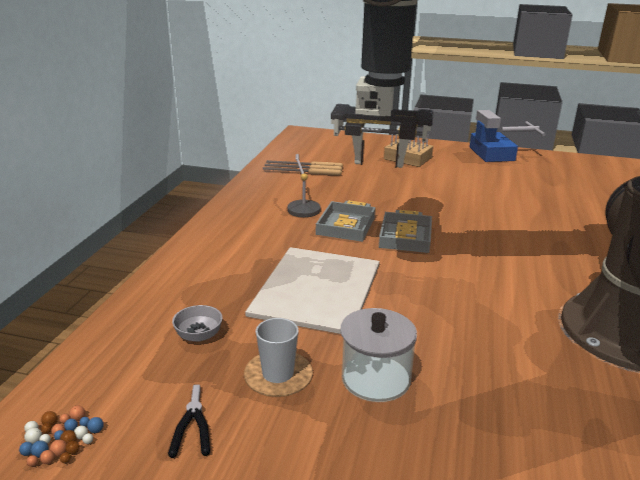

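View pics/top40.png

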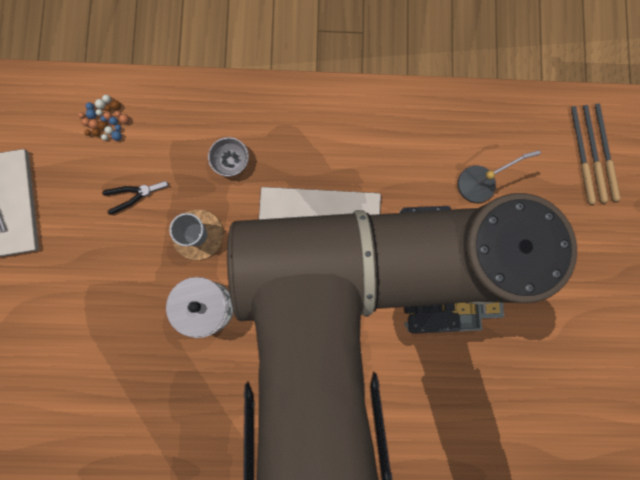

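```bash
python3 - <<'E'
import cv2,numpy as np
a=cv2.imread("pics/s18.png")[300:410,325:435]; b=cv2.imread("pics/side40.png")[300:410,325:435]
cv2.imwrite("pics/cmp.png",cv2.resize(np.hstack([a,b]),(800,400),interpolation=cv2.INTER_CUBIC))
c=cv2.imread("pics/top40.png")[195:345,150:250]; cv2.imwrite("pics/topc.png",cv2.resize(c,(400,600),interpolation=cv2.INTER_CUBIC))
E
```

```text
(no output)
```

View pics/cmp.png

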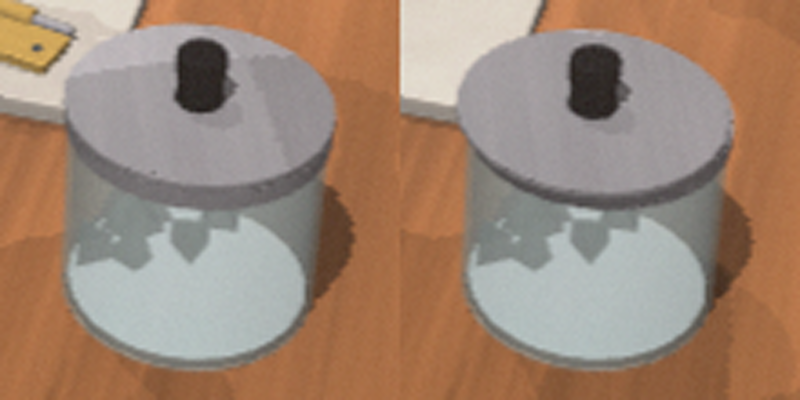

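View pics/topc.png

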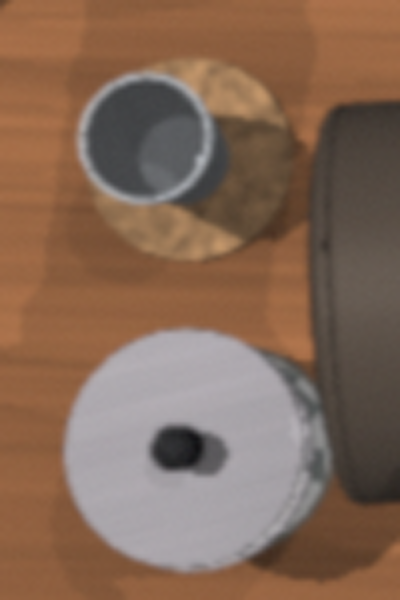

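```bash
python3 - <<'E'
from h import *
p=arm.camera_params("side")
for z in (.099,.104):
  print(z,"before",circ("side",.057,z,(343.2,306.3,417.7,351.2),(.42,.25),p),"now",circ("side",.057,z,(341,307.7,416.6,353),(.42,.25),p))
p=arm.camera_params("top")
print("top now",circ("top",.057,.099,(150+63/4,195+328/4,None,195+572/4),(.42,.25),p))
print("can0 top: .4181 .2514")
im=arm.grab_frame("wrist")
E
```

```text
0.099 before (array([0.41875236, 0.25265954]), array([-0.4,  0.1,  0.4, -0.1])) now (array([0.4204681 , 0.25745575]), array([ 0. ,  0.1, -0. , -0.1]))
0.104 before (array([0.41796293, 0.25937206]), array([-0.7, -0.2,  0.7,  0. ])) now (array([0.41966318, 0.26412531]), array([-0.3, -0.1,  0.3,  0.1]))
top now (array([0.41946028, 0.25606279]), array([-0. ,  0.5, -0.5]))
can0 top: .4181 .2514
```

```bash
python3 -m inch '[[[-0.05,0.25,0.1,0,0,-0.02],[-0.15,0.5,0.15,0,0,-0.024],[-0.25,0.75,0.15,0,0,-0.024],[-0.33,1,0.15,0,0,-0.024],[-0.33,1,0.15,0,0,-0.024]]]' 87; python3 -m inch '[[[0,0.25,0,0,0,0],[0,0.5,0,0,0,0],[0,0.75,0,0,0,0],[0,0.8,0,0,0,0],[0,0.8,0,0,0,0],[0,0.8,0,0,0,0]]]'; python3 - <<'E'
from h import *
s=st(); im=arm.grab_frame("wrist"); cv2.imwrite("pics/w41.png",im)
im=arm.grab_frame("side"); cv2.imwrite("pics/s41.png",cv2.resize(im[290:410,310:450],(700,600),interpolation=cv2.INTER_CUBIC))
E
```

```text
t: 61.15
eef_pos: [0.4279, 0.0574, 0.4173]
ee_rot: [3.14, 0.0, -1.567]
force: [1.2, -0.5, -0.5]
width: 0.0868
t: 61.9
eef_pos: [0.4293, 0.2141, 0.4175]
ee_rot: [3.14, -0.0, -1.573]
force: [-0.8, -0.6, -0.9]
width: 0.0865
t 61.9 tcp [0.4293 0.2141 0.4175] rot [ 3.14  -0.    -1.573] F [-0.8 -0.6 -0.9] w 86.5
```

View pics/w41.png

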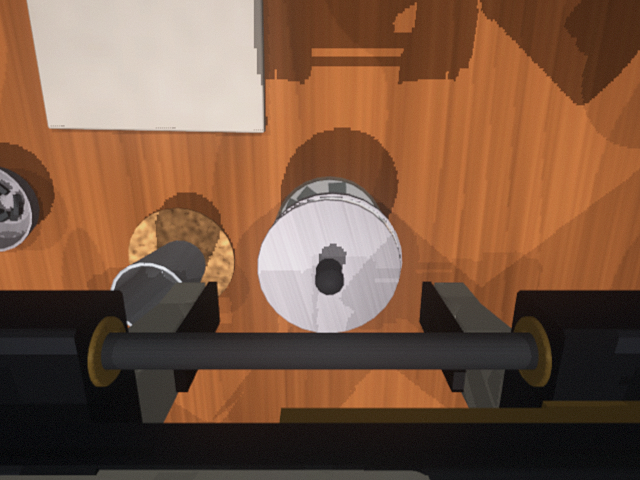

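View pics/s41.png

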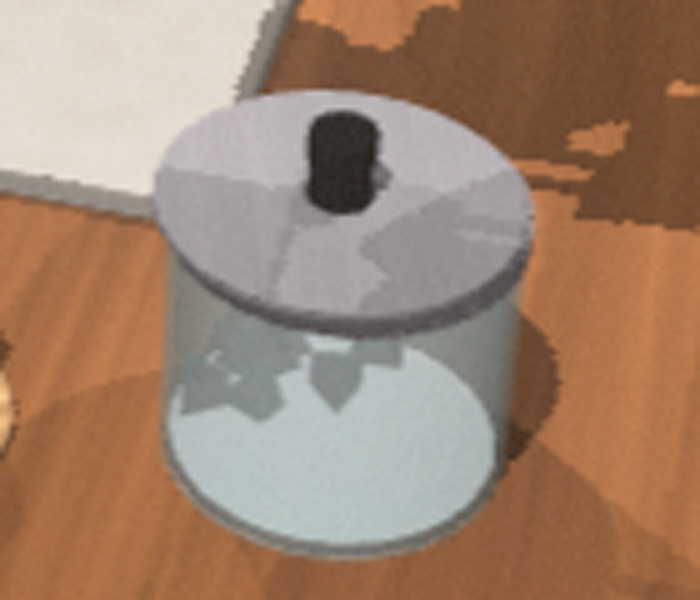

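```bash
python3 - <<'E'
from h import *
p=arm.camera_params("wrist"); im=cv2.imread("pics/w41.png")
cv2.imwrite("pics/w41c.png",cv2.resize(im[165:345,240:420],(600,600),interpolation=cv2.INTER_CUBIC))
print(circ("wrist",.057,.099,(258,197,401,332),(.42,.25),p), plane("wrist",329.5,279,.125,p)[:2])
E
```

```text
(array([0.42219282, 0.25459966]), array([-0.2,  0.6,  0.2, -0.7])) [0.42283318 0.25283129]
```

View pics/w41c.png

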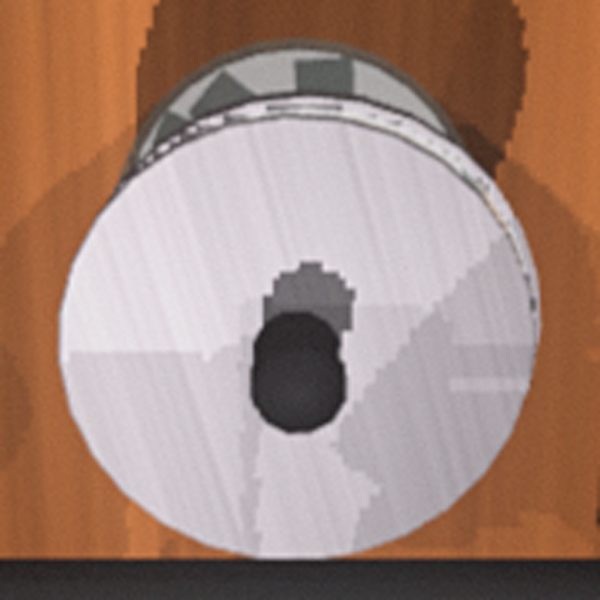

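```bash
python3 - <<'E'
from plan import *
s=st(); todo(s,[.422,.255,.287],down(-1.571))
E
python3 -m inch '[[[-0.036,0.2,-0.1,0,0,0],[-0.036,0.2,-0.3,0,0,0],[-0.036,0.2,-0.45,0,0,0],[-0.036,0.2,-0.55,0,0,0],[-0.036,0.2,-0.62,0,0,0],[-0.036,0.2,-0.65,0,0,0],[-0.036,0.2,-0.65,0,0,0]]]' 60
```

```text
t 62.0 tcp [0.4293 0.2142 0.4178] rot [ 3.141  0.    -1.573] F [-0.6 -0.4  0.5] w 87.1
shift u [-0.037  0.204 -0.654] turn u [-0.0001 -0.0003  0.0007] deg 0.1
t: 62.88
eef_pos: [0.4222, 0.2554, 0.288]
ee_rot: [3.141, 0.0, -1.572]
force: [-0.1, -0.3, 0.0]
width: 0.0601
```

```bash
python3 -m inch '[[[0,0,0,0,0,0],[0,0,0,0,0,0],[0,0,0,0,0,0],[0,0,0,0,0,0],[0,0,0,0,0,0]]]' 5 12; python3 -m inch '[[[-0.004,-0.007,0,0,0,0],[-0.008,-0.014,0,0,0,0],[-0.012,-0.021,0,0,0,0],[-0.0135,-0.0225,0,0,0,0],[-0.0135,-0.0225,0,0,0,0]]]'; python3 -m inch '[[[0,0,0,0,0,0],[0,0,0,0,0,0],[0,0,0,0,0,0],[0,0,0,0,0,0]]]' 50; python3 -m inch '[[[0,0,0.15,0,0,0],[0,0,0.35,0,0,0],[0,-0.15,0.6,0,0,0],[0,-0.4,0.65,0,0,0],[0.05,-0.7,0.65,0,0,0],[0.1,-0.9,0.65,0,0,0],[0.1,-1,0.65,0,0,0]]]' 80; python3 - <<'E'
from h import *
s=st()
im=arm.grab_frame("side"); cv2.imwrite("pics/s42.png",cv2.resize(im[290:410,310:450],(700,600),interpolation=cv2.INTER_CUBIC))
im=arm.grab_frame("top"); cv2.imwrite("pics/t42.png",im)
E
```

```text
t: 63.5
eef_pos: [0.422, 0.2555, 0.288]
ee_rot: [3.141, 0.0, -1.572]
force: [-1.6, 0.1, 1.1]
width: 0.0214
t: 64.12
eef_pos: [0.4193, 0.2509, 0.288]
ee_rot: [3.141, 0.0, -1.572]
force: [0.7, 0.2, 1.7]
width: 0.0213
t: 64.62
eef_pos: [0.4193, 0.2509, 0.2878]
ee_rot: [3.141, 0.0, -1.572]
force: [-0.1, 0.2, -0.8]
width: 0.0491
t: 65.5
eef_pos: [0.4393, 0.0491, 0.418]
ee_rot: [3.141, 0.0, -1.573]
force: [-0.3, -0.0, 0.0]
width: 0.0799
t 65.5 tcp [0.4393 0.0491 0.418 ] rot [ 3.141  0.    -1.573] F [-0.3 -0.   0. ] w 79.9
```

View pics/s42.png

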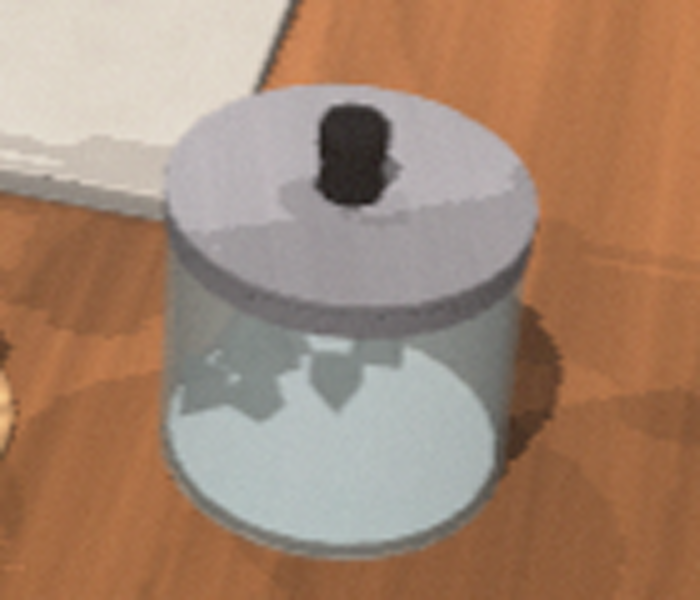

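View pics/t42.png

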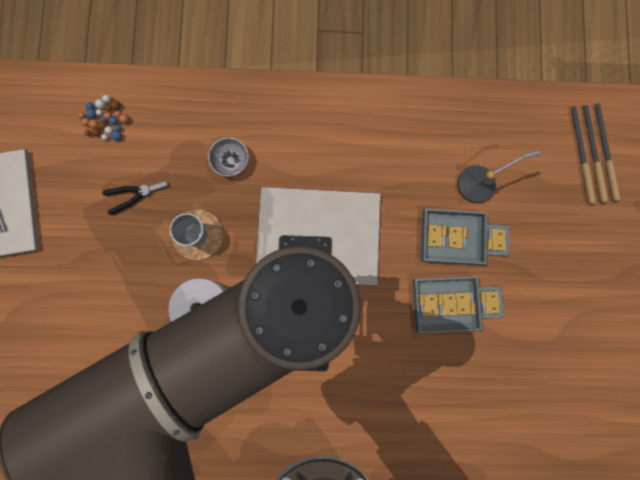

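```bash
python3 -m inch '[[[0,0,0,0,0,0],[0,0,0,0,0,0],[0,0,0,0,0,0]]]'; python3 - <<'E'
from h import *
im=arm.grab_frame("top"); cv2.imwrite("pics/t43.png",cv2.resize(im[195:345,405:520],(460,600),interpolation=cv2.INTER_CUBIC))
im=arm.grab_frame("side"); cv2.imwrite("pics/s43.png",im)
E
```

```text
t: 65.97
eef_pos: [0.4393, 0.0516, 0.4178]
ee_rot: [3.141, 0.0, -1.571]
force: [1.0, -0.1, 0.2]
width: 0.08
```

View pics/t43.png

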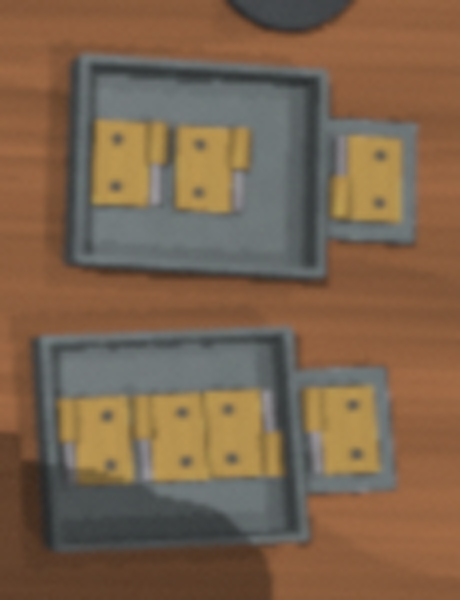

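View pics/s43.png

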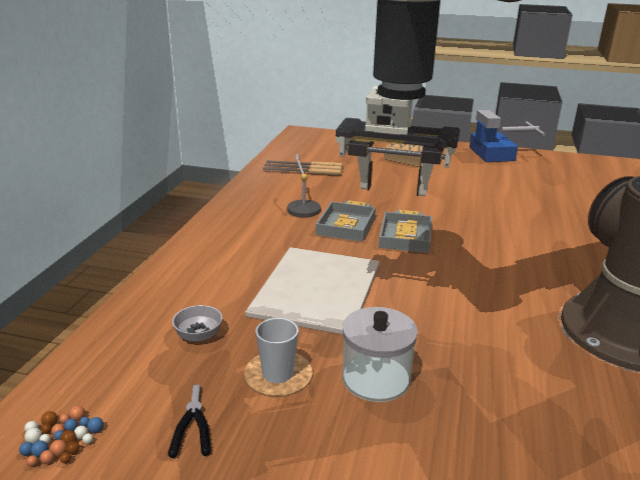

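The trays hold two left-hand leaves and three right-hand ones, matching their samples. The lid sits level, the cup is on its mat, and the board is empty.

```bash
python3 -c "
from station import arm
print(arm.job_done())"
```

```text
the job is handed in; nothing more can be done
None
```

The job is handed in at about 66 s on the robot's clock, with every item done as far as the last pictures show; no verdict was reported.

- **Cup and triangles:** I poured all the triangles from the cup into the canister. The cup then looked empty and nothing lay on the bench. It stands upright on the mat about 4 mm from its centre (limit 33 mm).
- **Lid:** I seated it, pressing until it met about 18 N.
  - Later it was found shifted about 5 mm, level and apparently still seated. I took this for the announced knock.
  - I gripped the knob and slid the lid back to centre. The last side view shows it flush and level; I did not measure its position again after that.
- **Leaves:** Five were on the board, two left-hand and three right-hand. Each lies flat inside the tray whose sample has the same hand, and the board is empty.
- **Bowl, pliers and third hand:** They show no movement in the pictures.

The fitted positions from the different cameras disagreed by up to about 5 mm. The y readings of the lid and mat were the worst, so the millimetre figures above are only that good. One push of about 6 N registered while the first right-hand leaf was lowered, probably its barrel brushing the tray wall.

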